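# Load puck padlock bodies into a marking machine's tube feeder

### The arm

A 6-joint arm with a two-finger parallel gripper is mounted at the origin on the work surface. World frame = base frame: x ahead of the robot, y to its left, z up, the work surface at z = 0. Lengths are in m, angles in rad, forces in N, time in s.
With the tool pointing down it reaches from about 0.25 to 0.725 m from the base axis. Payload 4 kg.
Tool frame: the origin (TCP) lies between the finger pads; the fingertips stand r.tips_ahead ahead of it and the grasp point (between the pads) lies 6 mm ahead of it (r.tips_ahead is the distance from the TCP to the fingertips, in m); z points along the fingers, y is the direction in which the jaws open and shut (so a half turn about z gives the same grasp; the last joint's range is limited). The gripper opens to 85 mm and grips with 20 to 120 N. Pads are 22 mm wide; open, the fingers measure 114 mm over their backs; the gripper's body (76 mm by 85 mm) begins 54 mm behind the grasp point. The pads swing forward as they close: fully open they stand 13 mm farther back than shut.
Start: joints at [-1.294, 0.241, 0.005, 1.335, 0, 1.571], TCP at [0.137, -0.481, 0.221] pointing down, gripper open.
Joint ranges: [-2.72, 2.72], [-1.05, 1.87], [-1.09, 1.28], [-1.99, 2.15], [-1.42, 1.44], [-3.14, 3.14]. Speed limits (rad/s): [2.79, 2.79, 3.14, 3.14, 3.14, 3.14].

### API

Orientations are given as a unit quaternion [x, y, z, w].
In Python, from rig import sensors, vision, r gives the robot as it stands.
- The arm moves only by the tool servo_tool, never from a script. Its argument "increments" is a list that holds one entry, the list of rows, each a list of 5 numbers: the shift along the tool's x, y, z in units of 30 mm (1.0 is 30 mm), then the turn about the tool's z in units of 5 degrees (1.0 is 5 degrees), then the gripper's target within -1 to 1 (fully open at 1, half-way at 0, shut at -1). In form: [[[x, y, z, spin, grip], ...]]. A call has 1 to 10 rows; each row shifts and turns the pose as measured when the row begins, along the tool's axes as they then stand; what a row does not reach is not made up. A row lasts 1/10 s, in which the tool goes at most 50 mm and 8.59 degrees, less where a joint would pass 70% of its speed; a pose out of reach is approached as far as the arm can. A call is refused whole if a number of a shift passes 1 or a number of a turn 1, either way. A call with a gripper value outside its range is refused whole. The fingers move at their own pace and stop on an object; "force" is the grip in N (left out, the last holds). Time passes only in rows, so rows that do not move let the fingers close. It gives the time, the measured TCP pose, the force and the opening at its end, in the units of the state.
- sensors.get_state(): the state, without advancing time (a new reading comes with each control period).
- vision.get_image(name): name is "scene" or "top" or "wrist"; returns a dict with "image" (480x640x3 uint8, red, green, blue), "mtx" (3x3 intrinsics, pixels), "k1" (the pictures are not rectified: a ray, as slopes to the right and down, at radius r is drawn at 1 + k1 r^2 times it, then the intrinsics apply), "R" (3x3) and "t" (3): a world point X has camera coordinates R X + t; the wrist camera has in their place "mount" (4x4, takes a point from camera to tool coordinates, whose origin is the TCP and whose axes are the flange's). Camera axes: x right, y down, z forward; pixel columns grow to the right and rows downward; lengths in m; the calibration is good to about 2 mm. A picture is of the moment at which its call begins: read the wrist's pose just before it. There is no depth.
- r.job_done(): hands the job in, once; it reports no verdict.
The state is a dict: "clock": time; "q": joint angles; "qvel": joint speeds; "joint_efforts": joint torques, N m; "ee_pos": TCP position; "orientation": TCP orientation; "force": force on the tool from outside, world axes, zero at the start; "torque": the same for the moment, N m; "gripper_width": opening from 0.0 (shut) to 1.0 (fully open).
Only numpy, scipy, OpenCV 4.12 (cv2) and the standard library are available. Lean on these libraries where they do the work, as an engineer would, in place of code of your own. Each camera call takes 0.05 s, during which the arm holds its last target.

### The job

Load the tube feeder: lift the orange dust cap off the clear tube and stand it upright on the green mat, letting go of it; then put every brass padlock body from the bench into the tube, stacked flat one on another. When all are in, put the cap back fully down on the tube, and only then turn the black knob clockwise until it clicks past its detent, to the green mark; leave the jar, the screwdriver and the tin where they are.

Things in the scene. Friction and masses are not known exactly. Their poses are not given: they have to be found in the camera images.
- feeder: Fixed tube feeder: a dark steel plate 170 x 340 x 20 mm (local x, y, z) with a clear upright tube at its local -y end (tube axis at local x 0, y -85) and a red gearbox 120 x 130 mm, top 105 mm above the bench, at its +y end (centre at local y +90). Origin: centre of the plate's underside, on the bench; z up.
- tube_mouth (a point): Centre of the tube's open top, 220 mm above the bench. The tube is 65 mm inside, 75 mm outside; its top 14 mm flares to about 77 mm inside and 87 mm outside. The point turns with the feeder; z up.
- tube_floor (a point): Centre of the tube's inner floor, 20 mm above the bench: the tube is 200 mm deep and takes four padlock bodies (180 mm) under the cap. Bodies let go in the mouth slide down by themselves.
- cap: Loose orange dust cap (0.1 to 0.16 kg): a spigot 58 mm across and 12 mm high, above it a flange 84 mm across and 8 mm thick, above that a black upright round handle 28 mm across and 34 mm tall. Origin: centre of the spigot's underside; z up along the handle. Starts on the tube with its flange on the rim (origin 12 mm below the mouth); it can stand upright on its spigot on a flat surface.
- mat: Fixed green round mat 140 mm across, 2 mm thick, on the bench. Origin: centre of its underside.
- knob (a joint): Black bar knob on an upright axis on top of the red gearbox. 0 to 1.3 rad, growing as it turns clockwise seen from above. It stays where it is left and turns easily, except that between about 0.45 and 0.7 a spring plunger resists (about 0.25 N m) and between 0.7 and 0.95 snaps it on. It starts before the detent (0 to 0.25, near the red mark); the end stop at 1.3, well past it, is at the green mark.
- knob_grip (a point): On the knob's axis, 30 mm above the knob's underside (141 mm above the bench). The grip bar is 60 mm long along the point's x, 16 mm wide along its y and its top is 12 mm above this point; below it the bar is free for 22 mm, then a 64 mm disc. The point turns with the knob.
- jar: Bystander: amber glass jar 64 mm across, 85 mm tall, standing. Origin: centre of its underside.
- screwdriver: Bystander: screwdriver, about 200 mm long, lying on the bench beyond the padlock bodies.
- tin: Bystander: blue tin 75 x 60 x 45 mm, beyond the gearbox. Origin: centre of its underside.
- lock0: Round brass padlock body, a plain cylinder 60 mm across and 45 mm tall (0.26 to 0.46 kg), standing on a flat end on the bench; both ends stack alike. Origin: centre of its underside; z along its axis. Two to four of the four are present.
- lock1: Round brass padlock body, a plain cylinder 60 mm across and 45 mm tall (0.26 to 0.46 kg), standing on a flat end on the bench; both ends stack alike. Origin: centre of its underside; z along its axis. Two to four of the four are present.
- lock2: Round brass padlock body, a plain cylinder 60 mm across and 45 mm tall (0.26 to 0.46 kg), standing on a flat end on the bench; both ends stack alike. Origin: centre of its underside; z along its axis. Two to four of the four are present.
- lock3: Round brass padlock body, a plain cylinder 60 mm across and 45 mm tall (0.26 to 0.46 kg), standing on a flat end on the bench; both ends stack alike. Origin: centre of its underside; z along its axis. Two to four of the four are present.
There are look-alikes about, which are no part of the job. Leave any purple or red look-alike of the lock1 alone.

How it is judged:
By the outcome, as a careful person would: the job done as asked, in the order asked, and still so for the second after the job is handed in, with the robot touching nothing.
Of lock0, lock1, lock2, lock3 only 2 to 4 are there at a start; the rules pass over those that are not, and their reading is None.
At some moment in a run one of lock0, lock1, lock2, lock3, cap may be knocked a few centimetres aside while the robot is not near it.
It also fails if it takes over 210 s, if anything falls off the work surface, if the arm or the gripper's body presses on something with over 40 N, if the wrist force passes 120 N, or if a joint passes its speed limit or range.

## Working session

There is one attempt and no reset: what is moved stays moved. The work goes in short steps, Python scripts to look and compute and a tool call to move; the robot and the scene stay as the last step left them, time stands still between calls to the robot, and variables do not carry over. Pictures are saved under pics/ and viewed, and the job is handed in when it is done.

Besides the shell and the picture viewer there is one more tool, called in YAML: its name, and indented under it one key for each argument. servo_tool: Moves the arm, as the interface text tells. Its arguments: {"type":"object","properties":{"increments":{"type":"array"},"force":{"type":"number"}},"required":["increments"]}

```bash
ls; mkdir -p pics
cat > h.py <<'E'
import numpy as np, cv2
from scipy.spatial.transform import Rotation as Ro
from rig import sensors, vision, r
def snap(name,fn):
    s=sensors.get_state()
    d=vision.get_image(name)
    cv2.imwrite('pics/'+fn,cv2.cvtColor(d['image'],cv2.COLOR_RGB2BGR))
    if name=='wrist':
        M=np.array(d['mount']); T=np.eye(4); T[:3,:3]=Ro.from_quat(s['orientation']).as_matrix(); T[:3,3]=s['ee_pos']
        W=T@M; d['R']=W[:3,:3].T; d['t']=-W[:3,:3].T@W[:3,3]
    return d
def ray(d,u,v):
    K=np.array(d['mtx']); p=np.array([(u-K[0,2])/K[0,0],(v-K[1,2])/K[1,1]])
    q=p.copy()
    for _ in range(30): q=p/(1+d['k1']*(q@q))
    R=np.array(d['R']); return -R.T@np.array(d['t']), R.T@np.array([q[0],q[1],1])
def atz(d,u,v,z):
    c,w=ray(d,u,v); return c+w*(z-c[2])/w[2]
def proj(d,X):
    X=np.atleast_2d(X); c=(np.array(d['R'])@X.T).T+np.array(d['t']); q=c[:,:2]/c[:,2:]
    q=q*(1+d['k1']*(q**2).sum(1))[:,None]; K=np.array(d['mtx'])
    return np.c_[q[:,0]*K[0,0]+K[0,2],q[:,1]*K[1,1]+K[1,2]]
def circ(c,rad,z):
    a=np.linspace(0,2*np.pi,120); return np.c_[c[0]+rad*np.cos(a),c[1]+rad*np.sin(a),0*a+z]
def st():
    s=sensors.get_state(); o=Ro.from_quat(s['orientation']).as_matrix()
    print('t',round(s['clock'],2),'p',np.round(s['ee_pos'],4),'x',np.round(o[:,0],3),'y',np.round(o[:,1],3),'F',np.round(s['force'],1),'w',round(s['gripper_width'],3),'q',np.round(s['q'],2))
    return s
E
python3 - <<'E'
from h import *
st(); print('tips',r.tips_ahead)
for n in('scene','top','wrist'):
    d=snap(n,n+'0.png'); print(n,np.round(d['mtx'],1).tolist(),d['k1'],-np.array(d['R']).T@d['t'] )
    np.save
E
```

```text
pics
t 0.0 p [ 0.1365 -0.4803  0.2204] x [0.962 0.273 0.   ] y [ 0.273 -0.962 -0.002] F [-0.7 -0.5  0.7] w 0.999 q [-1.29  0.24  0.    1.34  0.    1.57]
tips 0.025
scene [[434.1, 0.0, 314.7], [0.0, 434.1, 242.5], [0.0, 0.0, 1.0]] -0.03302649883151949 [ 1.47003942 -0.39166686  0.7497533 ]
top [[604.5, 0.0, 316.0], [0.0, 604.5, 240.5], [0.0, 0.0, 1.0]] -0.01640375573235489 [0.26194958 0.03661964 1.66100549]
wrist [[362.9, 0.0, 324.2], [0.0, 362.9, 242.2], [0.0, 0.0, 1.0]] -0.07289734300882042 [ 0.21065248 -0.46008963  0.37175003]
```

View pics/scene0.png

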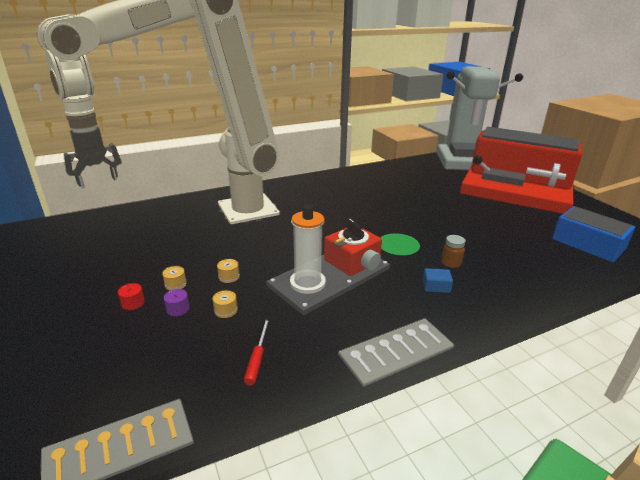

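View pics/top0.png

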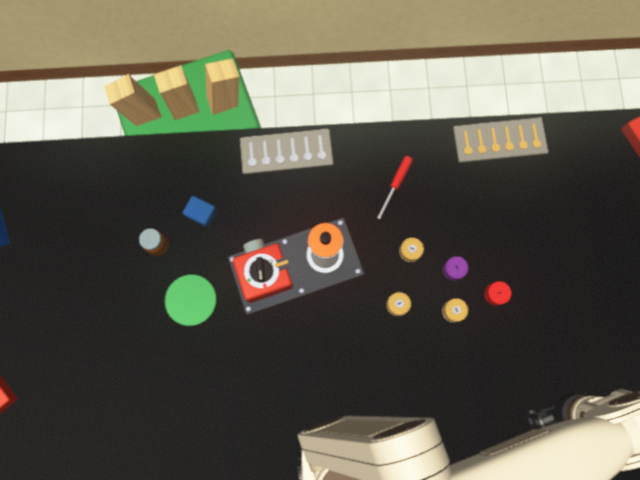

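View pics/wrist0.png

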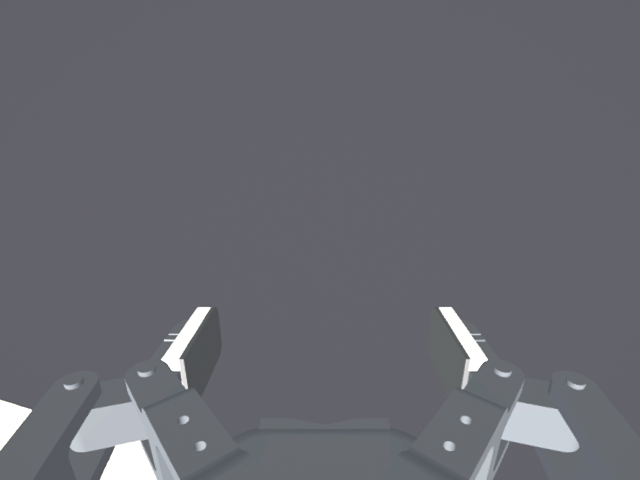

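The top view shows three brass bodies at (412,249), (399,303) and (455,310). The purple (456,268) and red (499,293) look-alikes are to be left alone. The capped tube is at (325,240), the knob at (262,270), the mat at (190,300), the jar at (152,240), the tin at (199,210) and the screwdriver at (395,185). I'll measure these and enlarge the crops.

```bash
cat > top.py <<'E'
from h import *
import sys
def blobs(d,mask,minA=30):
    n,l,s,c=cv2.connectedComponentsWithStats(mask.astype(np.uint8)); return [(s[i,4],c[i],l==i) for i in range(1,n) if s[i,4]>minA]
def fitcirc(d,m,rad,z0,z1,x0):
    # fit silhouette of vertical cylinder z0..z1 to mask m
    from scipy.optimize import minimize
    H,W=m.shape; S=4
    ys,xs=np.where(m); b=(xs.min()-8,ys.min()-8,xs.max()+9,ys.max()+9)
    mm=cv2.resize(m[b[1]:b[3],b[0]:b[2]].astype(np.uint8),None,fx=S,fy=S,interpolation=cv2.INTER_NEAREST)
    def cost(x):
        P=np.r_[proj(d,circ(x,rad,z0)),proj(d,circ(x,rad,z1))]
        P=(P-[b[0],b[1]]+.5)*S-.5
        h=cv2.convexHull((P*16).astype(np.int32)) 
        im=np.zeros_like(mm); cv2.fillConvexPoly(im,h,1,shift=4); return float((im!=mm).sum())
    r_=minimize(cost,x0,method='Nelder-Mead',options=dict(initial_simplex=[x0,x0+[.008,0],x0+[0,.008]],xatol=2e-4))
    return r_.x,r_.fun/(mm.sum()+1)
def locks(d):
    h=cv2.cvtColor(d['image'],cv2.COLOR_RGB2HSV)
    m=(h[...,0]>12)&(h[...,0]<28)&(h[...,1]>90)&(h[...,2]>90)
    m=cv2.morphologyEx(m.astype(np.uint8),cv2.MORPH_CLOSE,np.ones((7,7)))
    return blobs(d,m,200)
E
python3 - <<'E'
from top import *
d=snap('top','t1.png'); im=d['image']
for a,c,m in locks(d):
    if a>900 or a<300: print('skip',a,c); continue
    x0=atz(d,*c,.03)[:2]; print(a,np.round(c,1),fitcirc(d,m,.03,0,.045,x0))
h=cv2.cvtColor(im,cv2.COLOR_RGB2HSV)
m=(h[...,0]>45)&(h[...,0]<75)&(h[...,1]>120)
for a,c,m_ in blobs(d,m,1000): print('green',a,c,atz(d,*c,.002))
m=(h[...,0]>5)&(h[...,0]<16)&(h[...,1]>180)&(h[...,2]>150)
for a,c,m_ in blobs(d,m,300): print('orange',a,c,atz(d,*c,.228), 2*np.sqrt(a/np.pi)/604.5*(1.661-.228))
cr=im[150:340,130:520]; cv2.imwrite('pics/t1c.png',cv2.cvtColor(cv2.resize(cr,None,fx=2,fy=2,interpolation=cv2.INTER_CUBIC),cv2.COLOR_RGB2BGR))
cr=im[215:325,215:375]; cv2.imwrite('pics/t1f.png',cv2.cvtColor(cv2.resize(cr,None,fx=5,fy=5,interpolation=cv2.INTER_CUBIC),cv2.COLOR_RGB2BGR))
d=snap('scene','s1.png'); cr=d['image'][190:330,100:480]; cv2.imwrite('pics/s1c.png',cv2.cvtColor(cv2.resize(cr,None,fx=2.1,fy=2.1,interpolation=cv2.INTER_CUBIC),cv2.COLOR_RGB2BGR))
for a,c,m in locks(d): 
    x0=atz(d,*c,.0225)[:2]
    if 300<a<900: print('sc',a,c,fitcirc(d,m,.03,0,.045,x0))
E
```

```text
skip 5837 [382.27257153  60.1288333 ]
skip 4993 [127.82916083  85.93430803]
796 [501.3 141.8] (array([ 0.8534339 , -0.52128358]), np.float64(1.0727015780796105))
636 [324.8 240.3] (array([0.58987526, 0.01282277]), np.float64(0.7914906160951164))
478 [411.1 248.9] (array([ 0.56011981, -0.23229668]), np.float64(0.06026931625049026))
425 [398.5 303.5] (array([ 0.41213678, -0.18497058]), np.float64(0.17468019408910454))
504 [455.2 309.8] (array([ 0.38654975, -0.33632861]), np.float64(0.056416615003099815))
green 3474 [195.14478987 107.46545769] [1.02227618 0.36092487 0.002     ]
green 1940 [190.0185567  299.53608247] [0.45705057 0.38331593 0.002     ]
orange 399 [328.43609023 234.59649123] [ 0.56949825 -0.00180374  0.228     ] 0.05343076501000924
sc 362 [307.96132597 220.05801105] (array([0.21671675, 0.16364952]), np.float64(0.743656136716727))
sc 459 [227.92156863 270.24183007] (array([ 0.41348312, -0.18215697]), np.float64(0.04601769911504425))
sc 467 [173.98929336 277.09421842] (array([ 0.38697304, -0.33286211]), np.float64(0.08858557473571524))
sc 584 [224.55821918 303.42123288] (array([ 0.55966241, -0.23005185]), np.float64(0.03552701979668272))
sc 598 [628.10033445 467.82274247] (array([1.3245671 , 0.30494954]), np.float64(0.18016511652210263))
```

View pics/t1c.png

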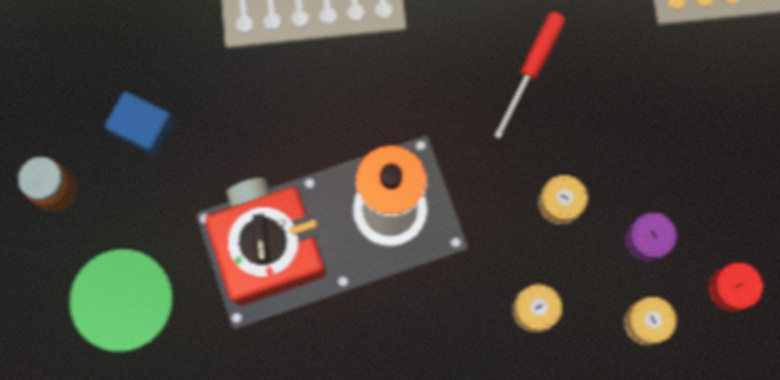

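View pics/t1f.png

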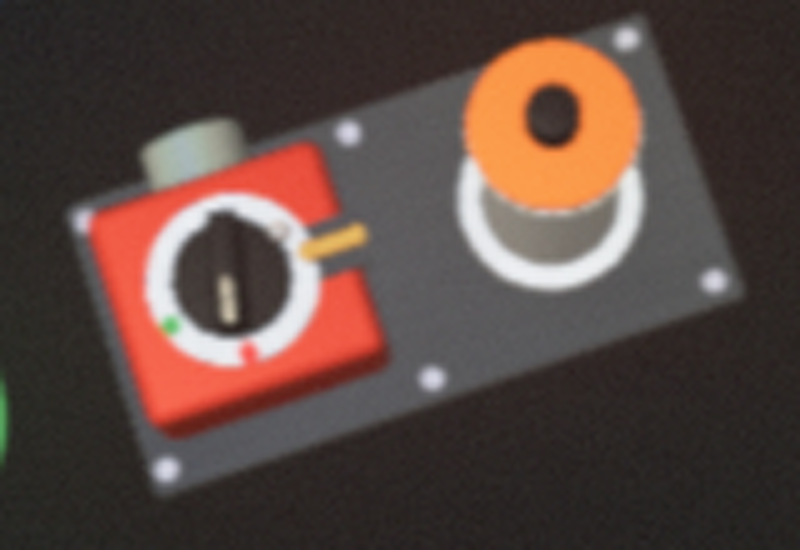

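View pics/s1c.png

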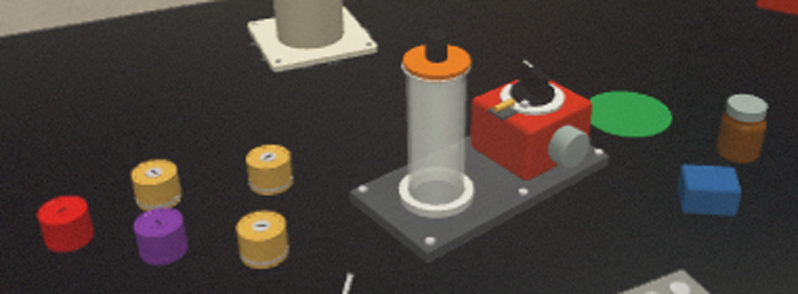

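Run:
```python
from top import *
d=snap('top','t2.png'); im=d['image']
h=cv2.cvtColor(im,cv2.COLOR_RGB2HSV)
m=(h[...,0]>4)&(h[...,0]<20)&(h[...,1]>120)&(h[...,2]>130)
for a,c,mm in blobs(d,m,300):
    if abs(c[0]-325)<10 and abs(c[1]-240)<10:
        mm=cv2.morphologyEx(mm.astype(np.uint8),cv2.MORPH_CLOSE,np.ones((21,21)))>0
        mm=cv2.erode(mm.astype(np.uint8),np.ones((1,1)))>0
        print('cap',a,c,fitcirc(d,mm,.042,.220,.228,atz(d,*c,.226)[:2]))
f=lambda u,v:(215+u/5-.4,215+v/5-.4)
print('handle top?',atz(d,*f(552,110),.262)); print('base ring',atz(d,*f(550,200),.025))
B=dict(tr=(627,38),tm=(348,132),tl=(82,222),bl=(166,470),bm=(432,378),br=(714,282))
W={k:atz(d,*f(*v),.022) for k,v in B.items()}
for k in W: print(k,np.round(W[k],4))
print('centre',np.mean([W[k] for k in W],0))
v=W['tl']-W['tr']+W['bl']-W['br']; yl=v[:2]/np.linalg.norm(v[:2]); print('ylocal',yl)
c=np.mean([W[k] for k in W],0)[:2]; print('tube',c-.085*yl,'gear',c+.09*yl)
xl=np.array([yl[1],-yl[0]]);print('x',xl)
print('knob disc',atz(d,*f(232,280),.118),'bar ends',atz(d,*f(218,215),.153),atz(d,*f(228,322),.15),'red',atz(d,*f(249,352),.105),'green',atz(d,*f(170,325),.105))
for n,p in dict(purple=(456,267),red=(499,292.5),jar=(151,239),tin=(199,209)).items(): print(n,np.round(atz(d,*p,.045),3))
s=snap('scene','s2.png'); hs=cv2.cvtColor(s['image'],cv2.COLOR_RGB2HSV)
m=(hs[...,0]>4)&(hs[...,0]<20)&(hs[...,1]>180)&(hs[...,2]>130)
m[:200]=0;m[235:]=0
for a,cc,mm in blobs(s,m,100):
    mm=cv2.morphologyEx(mm.astype(np.uint8),cv2.MORPH_CLOSE,np.ones((21,21)))>0
    print('scap',a,cc,fitcirc(s,mm,.042,.220,.228,np.array([.57,0])))
```

```text
cap 842 [325.03800475 239.39429929] (array([0.55936781, 0.00712384]), np.float64(0.03483810916827339))
handle top? [0.55782148 0.00751063 0.262     ]
base ring [0.55749839 0.00662587 0.025     ]
tr [ 0.6471 -0.0416  0.022 ]
tm [0.6025 0.116  0.022 ]
tl [0.5603 0.2646 0.022 ]
bl [0.4214 0.2229 0.022 ]
bm [0.4633 0.0764 0.022 ]
br [ 0.5074 -0.0805  0.022 ]
centre [0.53368557 0.09298476 0.022     ]
ylocal [-0.27285041  0.96205647]
tube [0.55687785 0.01120996] gear [0.50912903 0.17956984]
x [0.96205647 0.27285041]
knob disc [0.5080566  0.17467072 0.118     ] bar ends [0.53614741 0.17739413 0.153     ] [0.4816761  0.17461804 0.15      ] red [0.4719527  0.16843371 0.105     ] green [0.48833666 0.20887731 0.105     ]
purple [ 0.5   -0.346  0.045]
red [ 0.424 -0.454  0.045]
jar [0.624 0.479 0.045]
tin [0.701 0.346 0.045]
scap 344 [307.61627907 219.74418605] (array([0.55801147, 0.00997225]), np.float64(0.15436241610738255))
```

```bash
cat > go.py <<'E'
from h import *
import sys
a=[float(x) for x in sys.argv[1:4]]
s=st(); R=Ro.from_quat(s['orientation']).as_matrix()
d=R.T@(np.array(a)-s['ee_pos']); print('tool units total',np.round(d/.03,2),'tilt',np.round(R[:,2],3))
E
python3 go.py .558 .0085 .33
```

```text
t 0.35 p [ 0.1366 -0.4808  0.2211] x [0.962 0.273 0.   ] y [ 0.273 -0.962 -0.001] F [-0.3 -0.3  0.5] w 1.004 q [-1.29  0.24  0.    1.34  0.    1.57]
tool units total [ 17.97 -11.85  -3.62] tilt [-0.     0.001 -1.   ]
```

servo_tool:
  increments:
    - [[1,-0.65,-0.4,0,1],[1,-0.65,-0.4,0,1],[1,-0.65,-0.4,0,1],[1,-0.65,-0.4,0,1],[1,-0.65,-0.4,0,1],[1,-0.65,-0.4,0,1],[1,-0.65,-0.4,0,1],[1,-0.65,-0.4,0,1]]
  force: 40

```text
clock: 1.15
ee_pos: [0.3287, -0.2605, 0.3184]
orientation: [0.991, 0.132, -0.0, -0.002]
force: [1.0, -0.1, -0.3]
gripper_width: 1.0
```

```bash
python3 go.py .558 .0085 .33
```

```text
t 1.15 p [ 0.3287 -0.2605  0.3184] x [ 0.965  0.263 -0.   ] y [ 0.263 -0.965 -0.003] F [ 1.  -0.1 -0.3] w 1.0 q [-0.67  0.06  0.04  1.55  0.    2.2 ]
tool units total [ 9.73 -6.65 -0.37] tilt [-0.001  0.003 -1.   ]
```

servo_tool:
  increments:
    - [[1,-0.7,-0.1,0,1],[1,-0.7,-0.1,0,1],[1,-0.7,-0.1,0,1],[1,-0.7,0,0,1],[1,-0.7,0,0,1],[1,-0.7,0,0,1],[1,-0.7,0,0,1],[1,-0.7,0,0,1],[0.5,-0.3,0,0,1],[0.2,0,0,0,1]]

```text
clock: 2.15
ee_pos: [0.5437, -0.0066, 0.3312]
orientation: [0.991, 0.136, 0.003, 0.001]
force: [-0.1, -0.3, -0.7]
gripper_width: 0.995
```

```bash
python3 go.py .558 .0085 .33; python3 -c "
from h import *
d=snap('wrist','w1.png')
for z,rr in((.228,.042),(.262,.014)):
    print(proj(d,[[.558,.0085,z]]))
"
```

```text
t 2.15 p [ 0.5437 -0.0066  0.3312] x [0.963 0.269 0.006] y [ 0.269 -0.963  0.002] F [-0.1 -0.3 -0.7] w 0.995 q [-0.01  0.31  0.38  1.64 -0.    2.86]
tool units total [ 0.59 -0.36  0.04] tilt [ 0.006 -0.    -1.   ]
[[308.26318854 215.07248287]]
[[306.11913262 227.14348659]]
```

View pics/w1.png

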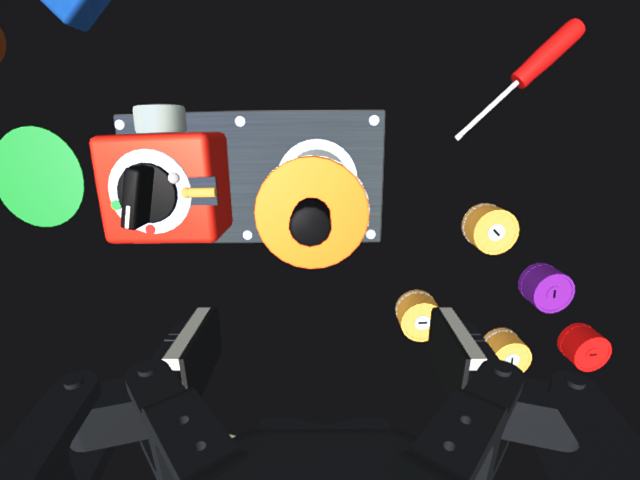

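```bash
python3 -c "
from top import *
d=snap('wrist','w2.png'); h=cv2.cvtColor(d['image'],cv2.COLOR_RGB2HSV)
m=(h[...,0]>8)&(h[...,0]<22)&(h[...,1]>120)&(h[...,2]>130)
for a,c,mm in blobs(d,m,3000):
    mm=cv2.morphologyEx(mm.astype(np.uint8),cv2.MORPH_CLOSE,np.ones((51,51)))>0
    print(a,c,fitcirc(d,mm,.042,.220,.228,atz(d,*c,.226)[:2]))
print('knob',atz(d,147,194,.118))
print('mat',atz(d,38,176,.002))
for p in((494,229),(546,287),(584,347),(420,317),(508,353)):print(np.round(atz(d,*p,.03),3))
"
```

```text
knob [0.51048841 0.17154062 0.118     ]
mat [0.46124377 0.37809496 0.002     ]
[ 0.56  -0.235  0.03 ]
[ 0.503 -0.343  0.03 ]
[ 0.429 -0.449  0.03 ]
[ 0.413 -0.185  0.03 ]
[ 0.39  -0.335  0.03 ]
```

```bash
python3 -c "
from top import *
d=snap('wrist','w3.png'); h=cv2.cvtColor(d['image'],cv2.COLOR_RGB2HSV)
print(h[212,275])
m=(abs(h[...,0].astype(int)-h[212,275,0])<6)&(h[...,1]>120)&(h[...,2]>130)
for a,c,mm in blobs(d,m,1500):
    mm=cv2.morphologyEx(mm.astype(np.uint8),cv2.MORPH_CLOSE,np.ones((51,51)))>0
    print(a,c,fitcirc(d,mm,.042,.220,.228,atz(d,*c,.226)[:2]))
"; python3 go.py .559 .0065 .33
```

```text
[ 25 132 255]
8016 [309.3490519 208.8493014] (array([0.55705164, 0.00673919]), np.float64(0.0778325814664276))
t 2.3 p [ 0.5427 -0.0088  0.3314] x [0.964 0.266 0.005] y [ 0.266 -0.964  0.003] F [-0.7 -0.7  0.2] w 1.003 q [-0.02  0.31  0.38  1.64 -0.    2.86]
tool units total [ 0.66 -0.35  0.05] tilt [ 0.006 -0.001 -1.   ]
```

servo_tool:
  increments:
    - [[0.6,-0.35,0,1,1],[0,0,0,1,1],[0,0,0,1,1]]

```text
clock: 2.6
ee_pos: [0.5555, -0.0003, 0.3327]
orientation: [1.0, -0.0, 0.003, -0.0]
force: [-0.5, -0.6, 0.2]
gripper_width: 1.005
```

```bash
python3 go.py .558 .007 .258
```

```text
t 2.6 p [ 5.555e-01 -3.000e-04  3.327e-01] x [ 1.    -0.001  0.006] y [-0.001 -1.    -0.   ] F [-0.5 -0.6  0.2] w 1.005 q [-0.    0.34  0.42  1.65  0.    3.14]
tool units total [ 0.07 -0.24  2.49] tilt [ 0.006  0.    -1.   ]
```

servo_tool:
  increments:
    - [[0,0,0,-1,1],[0,0,0,-1,1],[0,0,0,-1,1],[0,0,0,-1,1],[0,0,0,-1,1],[0,0,0,-1,1],[0,0,0,-1,1],[0,0,0,-1,1],[0,0,0,-1,1],[0,0,0,-1,1]]

```text
clock: 3.6
ee_pos: [0.5464, -0.017, 0.3382]
orientation: [0.904, 0.427, 0.003, 0.003]
force: [0.1, -0.2, -0.3]
gripper_width: 1.002
```

servo_tool:
  increments:
    - [[0,0,0,-1,1],[0,0,0,-1,1],[0,0,0,-1,1],[0,0,0,-1,1],[0,0,0,-1,1],[0,0,0,0,1]]

```text
clock: 4.2
ee_pos: [0.5406, -0.0267, 0.3419]
orientation: [0.789, 0.615, 0.002, 0.005]
force: [-0.3, 1.2, -0.9]
gripper_width: 1.004
```

```bash
python3 go.py .558 .007 .258;python3 -c "
from h import *
d=snap('wrist','w4.png')"
```

```text
t 4.2 p [ 0.5406 -0.0267  0.3419] x [ 0.245  0.97  -0.003] y [ 0.97  -0.245  0.011] F [-0.3  1.2 -0.9] w 1.004 q [-0.05  0.3   0.4   1.66 -0.01  1.77]
tool units total [1.24 0.26 2.79] tilt [ 0.01  -0.006 -1.   ]
```

View pics/w4.png

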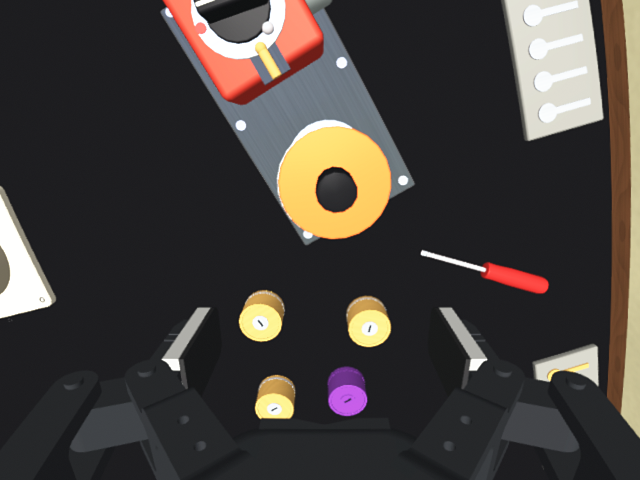

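servo_tool:
  increments:
    - [[0.62,0.13,0,0,1],[0.62,0.13,0,0,1],[0.2,0,0.6,0,1],[0,0,0.6,0,1],[0,0,0,0,1]]

```text
clock: 4.75
ee_pos: [0.5585, 0.01, 0.3073]
orientation: [0.794, 0.607, 0.004, 0.007]
force: [-1.2, 0.3, -0.8]
gripper_width: 1.002
```

```bash
python3 go.py .558 .007 .258
```

```text
t 4.75 p [0.5585 0.01   0.3073] x [ 0.262  0.965 -0.003] y [ 0.965 -0.262  0.015] F [-1.2  0.3 -0.8] w 1.002 q [ 0.02  0.33  0.35  1.58 -0.01  1.86]
tool units total [-0.1  -0.02  1.64] tilt [ 0.014 -0.007 -1.   ]
```

servo_tool:
  increments:
    - [[-0.1,0,0.5,0,1],[0,0,0.5,0,1],[0,0,0.4,0,1],[0,0,0.2,0,1],[0,0,0,0,1]]

```text
clock: 5.25
ee_pos: [0.5583, 0.004, 0.2626]
orientation: [0.797, 0.604, 0.005, 0.008]
force: [1.1, 0.5, 0.5]
gripper_width: 0.997
```

```bash
python3 go.py .558 .007 .258
```

```text
t 5.25 p [0.5583 0.004  0.2626] x [ 0.271  0.962 -0.002] y [ 0.962 -0.271  0.02 ] F [1.1 0.5 0.5] w 0.997 q [ 0.01  0.33  0.23  1.46 -0.01  1.86]
tool units total [ 0.1  -0.04  0.15] tilt [ 0.019 -0.007 -1.   ]
```

servo_tool:
  increments:
    - [[0.1,0,0.1,0,-1],[0,0,0,0,-1],[0,0,0,0,-1],[0,0,0,0,-1],[0,0,0,0,-1],[0,0,0,0,-1]]
  force: 40

```text
clock: 5.85
ee_pos: [0.5606, 0.0068, 0.2629]
orientation: [0.798, 0.603, 0.007, 0.01]
force: [0.3, -0.9, -0.1]
gripper_width: 0.004
```

```bash
python3 go.py .558 .007 .33;python3 -c "
from h import *
d=snap('wrist','w5.png')"
```

```text
t 5.85 p [0.5606 0.0068 0.2629] x [ 0.273  0.962 -0.   ] y [ 0.962 -0.273  0.025] F [ 0.3 -0.9 -0.1] w 0.004 q [ 0.02  0.33  0.24  1.45 -0.01  1.86]
tool units total [-0.02 -0.03 -2.24] tilt [ 0.024 -0.007 -1.   ]
```

View pics/w5.png

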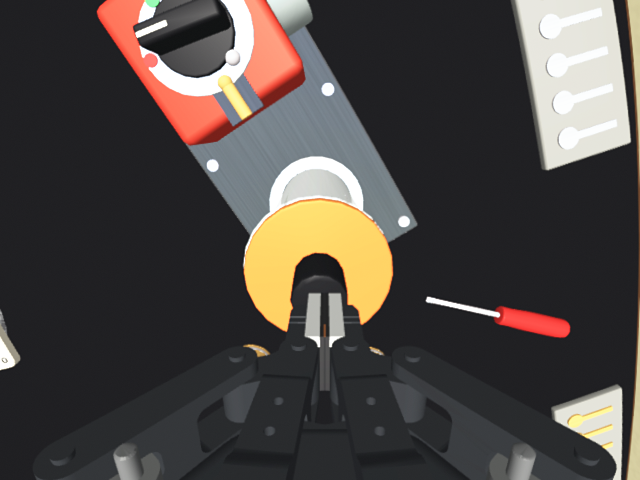

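```bash
python3 -c "
from h import *
d=snap('wrist','w6.png')
s=sensors.get_state(); R=Ro.from_quat(s['orientation']).as_matrix(); p=np.array(s['ee_pos'])
print(np.round(d['mount'],3))
print('tip',proj(d,[p+R@[0,0,.025],p, p+R@[0.011,0,.025]]))
im=cv2.cvtColor(d['image'],cv2.COLOR_RGB2BGR)
for z,rr,c in((.228,.042,(0,0,255)),(.262,.014,(0,255,0)),(.228,.014,(255,0,0)),(.022,.0375,(255,255,0))):
  for q in proj(d,circ((.558,.007),rr,z)): cv2.circle(im,tuple(int(v) for v in q),1,c,-1)
cv2.imwrite('pics/w6o.png',im)
d=snap('scene','s3.png'); cr=d['image'][150:250,250:400]; cv2.imwrite('pics/s3c.png',cv2.cvtColor(cv2.resize(cr,None,fx=5,fy=5,interpolation=cv2.INTER_CUBIC),cv2.COLOR_RGB2BGR))
"
```

```text
[[ 0.    -0.954 -0.301  0.077]
 [ 1.     0.     0.001  0.   ]
 [-0.001 -0.301  0.954 -0.151]
 [ 0.     0.     0.     1.   ]]
tip [[323.62054687 280.07298412]
 [323.58878047 301.69820167]
 [323.61785513 260.50715876]]
```

View pics/w6o.png

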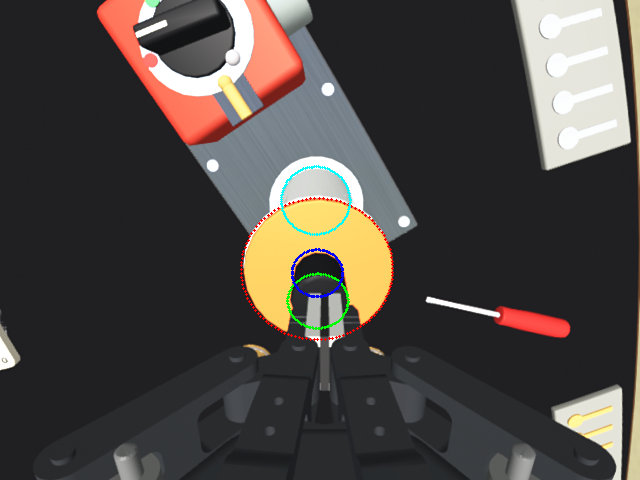

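View pics/s3c.png

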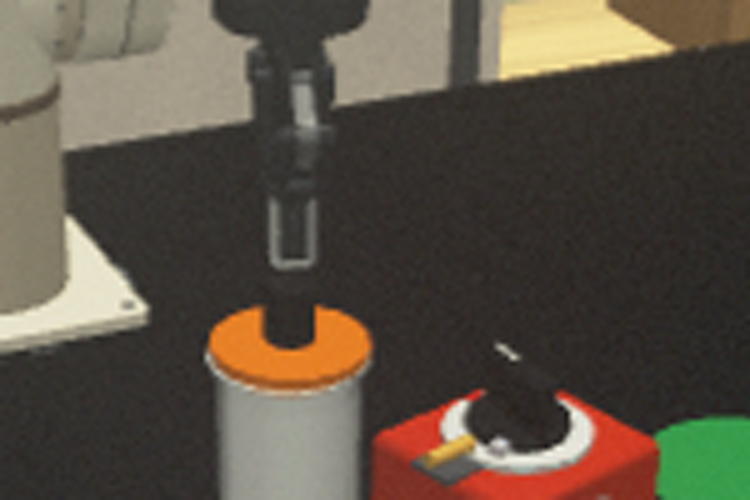

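```bash
python3 -c "
from h import *
s=st();print(r.tips_ahead)
d=vision.get_image('scene')
for z in(.238,.25,.262,.27,.28,.29,.3): print(z,proj(d,[[s['ee_pos'][0]+.011,s['ee_pos'][1],z]]))
print([x for x in dir(r) if x[0]!='_'])
"
```

```text
t 6.0 p [0.5606 0.0068 0.2628] x [ 0.273  0.962 -0.   ] y [ 0.962 -0.273  0.025] F [0.1 0.1 0.4] w -0.002 q [ 0.02  0.33  0.23  1.45 -0.01  1.86]
0.025
0.238 [[308.75188686 215.85892507]]
0.25 [[308.76021209 211.6514667 ]]
0.262 [[308.76866844 207.39701976]]
0.27 [[308.77438019 204.53426744]]
0.28 [[308.78160478 200.92569165]]
0.29 [[308.78892522 197.28323844]]
0.3 [[308.79634319 193.60648034]]
['IKError', 'job_done', 'tips_ahead']
```

servo_tool:
  increments:
    - [[-0.05,0,0,0,1],[0,0,0,0,1],[0,0,0,0,1],[0,0,0,0,1],[0,0,0,0,1],[0,0,0,0,1]]

```text
clock: 6.65
ee_pos: [0.56, 0.0051, 0.2625]
orientation: [0.798, 0.603, 0.007, 0.01]
force: [1.0, 0.5, -0.3]
gripper_width: 0.99
```

servo_tool:
  increments:
    - [[-0.05,0,0.25,0,1],[0,0,0.25,0,1],[0,0,0,0,1]]

```text
clock: 6.95
ee_pos: [0.5598, 0.0034, 0.2461]
orientation: [0.798, 0.603, 0.007, 0.01]
force: [-0.3, 0.3, -0.4]
gripper_width: 1.0
```

```bash
python3 go.py .558 .007 .258;python3 -c "
from h import *
d=snap('scene','s4.png'); cr=d['image'][150:250,250:400]; cv2.imwrite('pics/s4c.png',cv2.cvtColor(cv2.resize(cr,None,fx=5,fy=5,interpolation=cv2.INTER_CUBIC),cv2.COLOR_RGB2BGR))
"
```

```text
t 6.95 p [0.5598 0.0034 0.2461] x [ 0.273  0.962 -0.001] y [ 0.962 -0.273  0.024] F [-0.3  0.3 -0.4] w 1.0 q [ 0.01  0.33  0.2   1.41 -0.01  1.86]
tool units total [ 0.1  -0.08 -0.4 ] tilt [ 0.023 -0.007 -1.   ]
```

View pics/s4c.png

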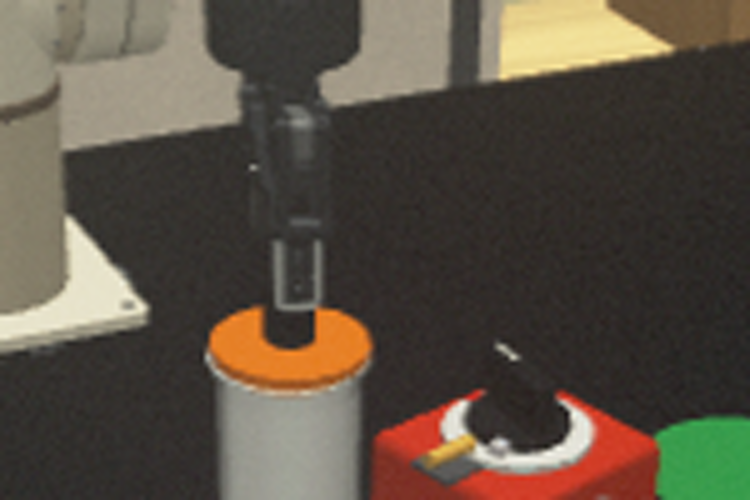

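servo_tool:
  increments:
    - [[0.15,-0.08,0.3,0,1],[0,0,0.3,0,1],[0,0,0.05,0,1]]

```text
clock: 7.3
ee_pos: [0.5594, 0.0088, 0.2255]
orientation: [0.798, 0.603, 0.007, 0.01]
force: [-0.1, 0.1, 0.1]
gripper_width: 1.002
```

servo_tool:
  increments:
    - [[0,0,0,0,-1],[0,0,0,0,-1],[0,0,0,0,-1],[0,0,0,0,-1],[0,0,0,0,-1],[0,0,0,0,-1]]
  force: 40

```text
clock: 7.9
ee_pos: [0.5594, 0.0089, 0.2257]
orientation: [0.798, 0.603, 0.008, 0.01]
force: [0.3, -0.2, -1.4]
gripper_width: 0.315
```

```bash
python3 go.py .558 .007 .258;python3 -c "
from h import *
d=snap('wrist','w7.png')
d=snap('scene','s5.png'); cr=d['image'][150:250,250:400]; cv2.imwrite('pics/s5c.png',cv2.cvtColor(cv2.resize(cr,None,fx=5,fy=5,interpolation=cv2.INTER_CUBIC),cv2.COLOR_RGB2BGR))
"
```

```text
t 7.9 p [0.5594 0.0089 0.2257] x [ 0.273  0.962 -0.   ] y [ 0.962 -0.273  0.025] F [ 0.3 -0.2 -1.4] w 0.315 q [ 0.02  0.34  0.15  1.36 -0.01  1.87]
tool units total [-0.07 -0.   -1.08] tilt [ 0.024 -0.007 -1.   ]
```

View pics/s5c.png

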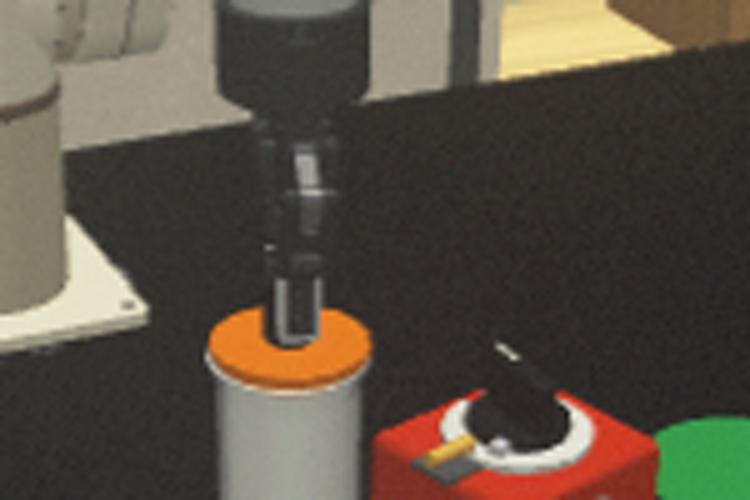

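View pics/w7.png

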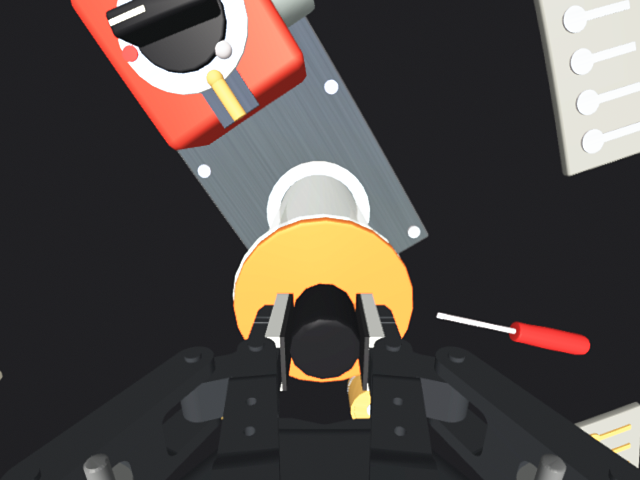

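servo_tool:
  increments:
    - [[0,0,-0.3,0,-1],[0,0,-0.5,0,-1],[0,0,-0.6,0,-1],[0,0,-0.4,0,-1],[0,0,0,0,-1]]

```text
clock: 8.5
ee_pos: [0.5574, 0.0091, 0.282]
orientation: [0.798, 0.603, 0.006, 0.009]
force: [-0.5, 1.0, -0.7]
gripper_width: 0.315
```

```bash
python3 go.py .459 .381 .28
```

```text
t 8.5 p [0.5574 0.0091 0.282 ] x [ 0.273  0.962 -0.001] y [ 0.962 -0.273  0.023] F [-0.5  1.  -0.7] w 0.315 q [ 0.02  0.32  0.27  1.5  -0.01  1.87]
tool units total [11.03 -6.54 -0.1 ] tilt [ 0.021 -0.007 -1.   ]
```

servo_tool:
  increments:
    - [[0.6,-0.3,0,0,-1],[1,-0.6,0,0,-1],[1,-0.6,0,0,-1],[1,-0.6,0,0,-1],[1,-0.6,0,0,-1],[1,-0.6,0,0,-1],[1,-0.6,0,0,-1],[1,-0.6,0,0,-1],[1,-0.6,0,0,-1],[1,-0.6,0,0,-1]]

```text
clock: 9.5
ee_pos: [0.4703, 0.3391, 0.2727]
orientation: [0.801, 0.598, 0.004, 0.01]
force: [-0.5, 0.6, -1.0]
gripper_width: 0.315
```

```bash
python3 go.py .459 .381 .023
```

```text
t 9.5 p [0.4703 0.3391 0.2727] x [ 0.284  0.959 -0.006] y [ 0.959 -0.284  0.021] F [-0.5  0.6 -1. ] w 0.315 q [ 0.64  0.39  0.34  1.52 -0.02  2.49]
tool units total [ 1.28 -0.93  8.3 ] tilt [ 0.018 -0.012 -1.   ]
```

servo_tool:
  increments:
    - [[0.6,-0.45,0,0,-1],[0.5,-0.4,0.5,0,-1],[0,0,1,0,-1],[0,0,1,0,-1],[0,0,1,0,-1],[0,0,1,0,-1],[0,0,1,0,-1],[0,0,0.5,0,-1],[0,0,0,0,-1]]

```text
clock: 10.4
ee_pos: [0.4528, 0.3833, 0.0802]
orientation: [0.798, 0.603, 0.002, 0.009]
force: [-0.3, -0.9, -1.5]
gripper_width: 0.314
```

```bash
python3 go.py .459 .381 .023
```

```text
t 10.4 p [0.4528 0.3833 0.0802] x [ 0.273  0.962 -0.009] y [ 0.962 -0.273  0.017] F [-0.3 -0.9 -1.5] w 0.314 q [ 0.71  0.51  0.03  1.08 -0.02  2.56]
tool units total [0.   0.19 1.91] tilt [ 0.014 -0.013 -1.   ]
```

servo_tool:
  increments:
    - [[0,0.2,0.7,0,-1],[0,0,0.6,0,-1],[0,0,0.4,0,-1],[0,0,0.1,0,-1],[0,0,0.1,0,-1]]

```text
clock: 10.9
ee_pos: [0.4615, 0.3825, 0.0247]
orientation: [0.798, 0.603, 0.004, 0.009]
force: [-0.0, 0.5, -0.8]
gripper_width: 0.311
```

```bash
python3 go.py .459 .381 .02
```

```text
t 10.9 p [0.4615 0.3825 0.0247] x [ 0.273  0.962 -0.005] y [ 0.962 -0.273  0.02 ] F [-0.   0.5 -0.8] w 0.311 q [ 0.7   0.58 -0.02  0.96 -0.02  2.55]
tool units total [-0.07 -0.07  0.16] tilt [ 0.018 -0.01  -1.   ]
```

servo_tool:
  increments:
    - [[0,0,0.06,0,-1],[0,0,0.06,0,-1],[0,0,0.04,0,-1],[0,0,0.04,0,-1]]

```text
clock: 11.3
ee_pos: [0.463, 0.3839, 0.0211]
orientation: [0.798, 0.603, 0.006, 0.009]
force: [0.6, 0.2, -0.4]
gripper_width: 0.316
```

```bash
python3 go.py .459 .381 .02
```

```text
t 11.3 p [0.463  0.3839 0.0211] x [ 0.273  0.962 -0.001] y [ 0.962 -0.273  0.022] F [ 0.6  0.2 -0.4] w 0.316 q [ 0.7   0.58 -0.03  0.95 -0.02  2.55]
tool units total [-0.13 -0.1   0.03] tilt [ 0.021 -0.007 -1.   ]
```

servo_tool:
  increments:
    - [[0,0,0.05,0,-1],[0,0,0.05,0,-1],[0,0,0.05,0,-1]]

```text
clock: 11.6
ee_pos: [0.4635, 0.3842, 0.0193]
orientation: [0.798, 0.603, 0.007, 0.009]
force: [-2.1, -2.9, 10.5]
gripper_width: 0.314
```

```bash
python3 go.py .459 .381 .02; python3 -c "
from h import *
d=snap('scene','s6.png'); cr=d['image'][190:290,340:490]; cv2.imwrite('pics/s6c.png',cv2.cvtColor(cv2.resize(cr,None,fx=5,fy=5,interpolation=cv2.INTER_CUBIC),cv2.COLOR_RGB2BGR))"
```

```text
t 11.6 p [0.4635 0.3842 0.0193] x [0.273 0.962 0.001] y [ 0.962 -0.273  0.023] F [-2.1 -2.9 10.5] w 0.314 q [ 0.7   0.58 -0.03  0.94 -0.02  2.55]
tool units total [-0.14 -0.12 -0.03] tilt [ 0.023 -0.006 -1.   ]
```

View pics/s6c.png

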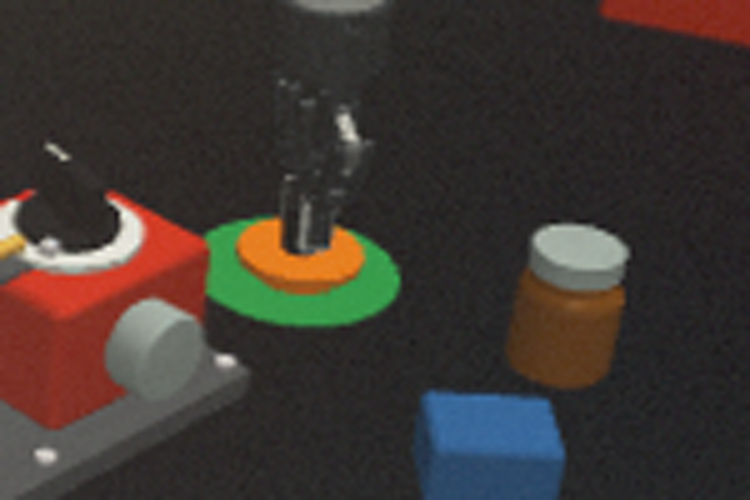

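The cap stands on the mat with about 10 N of contact. I'll release it and rise.

servo_tool:
  increments:
    - [[0,0,0,0,1],[0,0,0,0,1],[0,0,0,0,1],[0,0,0,0,1],[0,0,0,0,1],[0,0,-0.5,0,1],[0,0,-1,0,1],[0,0,-1,0,1],[0,0,-1,0,1],[0,0,-1,0,1]]

```text
clock: 12.65
ee_pos: [0.4572, 0.3823, 0.1518]
orientation: [0.798, 0.603, 0.001, 0.009]
force: [0.3, 0.5, -0.5]
gripper_width: 0.999
```

servo_tool:
  increments:
    - [[-0.3,0.1,-1,0,1],[-0.5,0.2,-1,0,1],[-0.5,0,-1,0,1],[-1,0,-0.7,0,1],[-1,0,-0.5,0,1],[-1,0.2,0,0,1],[-1,0.2,0,0,1],[-1,0.2,0,0,1],[-1,0.2,0,0,1],[-1,0.2,0,0,1]]

```text
clock: 13.65
ee_pos: [0.4264, 0.1304, 0.2902]
orientation: [0.795, 0.606, 0.008, 0.01]
force: [0.1, -0.3, 0.7]
gripper_width: 0.997
```

```bash
python3 go.py .413 -.184 .25
cat > chk.py <<'E'
from top import *
import sys
d=snap('top',sys.argv[1]); 
for a,c,m in locks(d):
    if a>900 or a<300 or c[1]<200: continue
    x,e=fitcirc(d,m,.03,0,.045,atz(d,*c,.03)[:2]); print('T',a,np.round(c,1),np.round(x,4),round(e,2))
d=snap('scene','sc_'+sys.argv[1]); 
for a,c,m in locks(d): 
    x0=atz(d,*c,.0225)[:2]
    if 300<a<900 and c[0]<500: x,e=fitcirc(d,m,.03,0,.045,x0); print('S',a,np.round(c,1),np.round(x,4),round(e,2))
E
python3 chk.py t7.png
```

```text
t 13.65 p [0.4264 0.1304 0.2902] x [ 0.265  0.964 -0.   ] y [ 0.964 -0.265  0.025] F [ 0.1 -0.3  0.7] w 0.997 q [ 0.31  0.09  0.01  1.46 -0.01  2.15]
tool units total [-10.22   2.31   1.4 ] tilt [ 0.024 -0.007 -1.   ]
T 475 [411.1 249. ] [ 0.56   -0.2323] 0.06
T 663 [189.2 296.9] [0.4615 0.3873] 0.56
T 423 [398.4 303.5] [ 0.4122 -0.1848] 0.17
T 504 [455.2 309.8] [ 0.3865 -0.3363] 0.06
S 458 [227.9 270.3] [ 0.4137 -0.1822] 0.04
S 467 [174.  277.1] [ 0.387  -0.3329] 0.09
S 585 [224.6 303.4] [ 0.5598 -0.2298] 0.04
```

View pics/sc_t7.png

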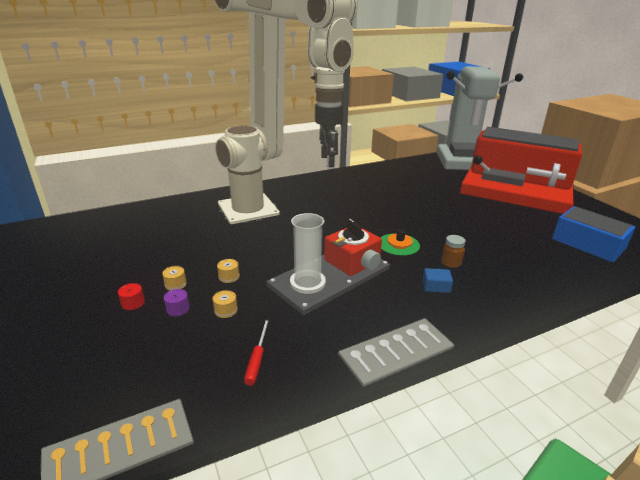

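servo_tool:
  increments:
    - [[-1,0.2,0,0,1],[-1,0.2,0,0,1],[-1,0.2,0,0,1],[-1,0.2,0,0,1],[-1,0.2,0,0,1],[-1,0.2,0,0,1],[-1,0.3,0,0,1],[-1,0.3,0.3,0,1],[-1,0.3,0.5,0,1],[-0.5,0.2,0.5,0,1]]

```text
clock: 14.75
ee_pos: [0.4226, -0.1692, 0.2541]
orientation: [0.794, 0.608, 0.012, 0.013]
force: [0.8, 0.1, 0.3]
gripper_width: 0.999
```

```bash
python3 go.py .413 -.184 .12
```

```text
t 14.75 p [ 0.4226 -0.1692  0.2541] x [0.26  0.965 0.003] y [ 0.965 -0.26   0.035] F [0.8 0.1 0.3] w 0.999 q [-0.39  0.11 -0.07  1.36  0.01  1.45]
tool units total [-0.58 -0.33  4.46] tilt [ 0.034 -0.006 -0.999]
```

servo_tool:
  increments:
    - [[-0.5,-0.3,1,0,1],[0,0,1,0,1],[0,0,1,0,1],[0,0,1,0,1],[0,0,0.3,0,1],[0,0,0,0,1]]

```text
clock: 15.35
ee_pos: [0.4169, -0.1831, 0.1188]
orientation: [0.795, 0.607, 0.013, 0.012]
force: [-0.7, -0.5, 0.7]
gripper_width: 1.001
```

```bash
python3 go.py .413 -.184 .01
cat > wl.py <<'E'
from top import *
import sys
d=snap('wrist',sys.argv[1]); h=cv2.cvtColor(d['image'],cv2.COLOR_RGB2HSV)
m=(h[...,0]>15)&(h[...,0]<30)&(h[...,1]>100)&(h[...,2]>120)
m[420:]=0
m=cv2.morphologyEx(m.astype(np.uint8),cv2.MORPH_CLOSE,np.ones((15,15)))
for a,c,mm in blobs(d,m,800):
    x,e=fitcirc(d,mm,.03,0,.045,atz(d,*c,.03)[:2]); print('W',a,np.round(c,1),np.round(x,4),round(e,2))
E
python3 wl.py w8.png
```

```text
t 15.35 p [ 0.4169 -0.1831  0.1188] x [0.263 0.965 0.005] y [ 0.964 -0.263  0.035] F [-0.7 -0.5  0.7] w 1.001 q [-0.42  0.2  -0.33  1.01  0.01  1.42]
tool units total [-0.08 -0.25  3.62] tilt [ 0.035 -0.004 -0.999]
W 994 [303.8 226.5] [ 0.3501 -0.1212] 1.0
W 2898 [506.4 238.9] [ 0.5174 -0.1907] 0.89
W 2442 [331.4 392.4] [ 0.3888 -0.2786] 0.78
```

View pics/w8.png

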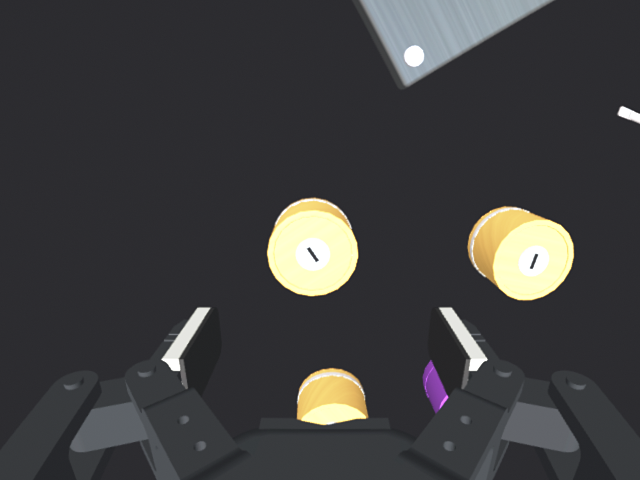

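```bash
python3 -c "
from h import *
d=snap('wrist','w9.png'); print(atz(d,312,253,.045), atz(d,534,260,.045))"
```

```text
[ 0.41190102 -0.18356074  0.045     ] [ 0.55882028 -0.23111847  0.045     ]
```

servo_tool:
  increments:
    - [[-0.1,-0.25,0.7,0,1],[0,0,0.7,0,1],[0,0,0.5,0,1],[0,0,0.4,0,1],[0,0,0,0,1]]

```text
clock: 15.95
ee_pos: [0.4222, -0.1884, 0.0592]
orientation: [0.794, 0.607, 0.018, 0.023]
force: [0.2, -0.1, -0.3]
gripper_width: 1.001
```

```bash
python3 go.py .413 -.184 .01; python3 -c "
from h import *
d=snap('wrist','w10.png')"
```

```text
t 15.95 p [ 0.4222 -0.1884  0.0592] x [0.261 0.965 0.001] y [ 0.964 -0.261  0.059] F [ 0.2 -0.1 -0.3] w 1.001 q [-0.43  0.27 -0.42  0.82  0.01  1.41]
tool units total [ 0.06 -0.43  1.62] tilt [ 0.057 -0.014 -0.998]
```

View pics/w10.png

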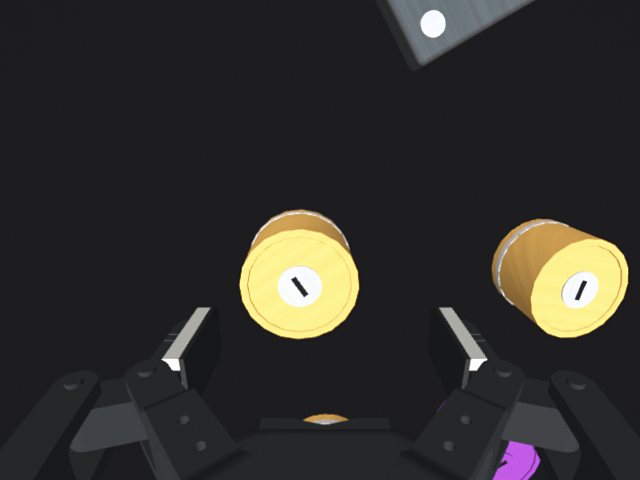

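servo_tool:
  increments:
    - [[0,0,-1,0,1],[0,0,-1,0,1]]

```text
clock: 16.2
ee_pos: [0.4182, -0.187, 0.1207]
orientation: [0.794, 0.608, 0.018, 0.022]
force: [0.6, -0.4, 1.0]
gripper_width: 1.001
```

```bash
python3 go.py .413 -.184 .01
```

```text
t 16.2 p [ 0.4182 -0.187   0.1207] x [0.261 0.965 0.002] y [ 0.964 -0.261  0.056] F [ 0.6 -0.4  1. ] w 1.001 q [-0.43  0.19 -0.34  0.99  0.01  1.41]
tool units total [ 0.05 -0.4   3.67] tilt [ 0.055 -0.013 -0.998]
```

servo_tool:
  increments:
    - [[0,0,0,0,1],[0,0,0,0,1],[0,0,0,0,1]]

```text
clock: 16.5
ee_pos: [0.4235, -0.1892, 0.1287]
orientation: [0.793, 0.608, 0.022, 0.029]
force: [0.1, -0.2, -0.6]
gripper_width: 0.999
```

```bash
python3 go.py .413 -.184 .01
```

```text
t 16.5 p [ 0.4235 -0.1892  0.1287] x [ 0.261  0.965 -0.001] y [ 0.963 -0.26   0.072] F [ 0.1 -0.2 -0.6] w 0.999 q [-0.43  0.18 -0.33  0.99  0.01  1.41]
tool units total [ 0.08 -0.66  3.92] tilt [ 0.069 -0.019 -0.997]
```

servo_tool:
  increments:
    - [[0,0,0,0,1],[0,0,0,0,1],[0,0,0,0,1]]

```text
clock: 16.8
ee_pos: [0.4224, -0.1887, 0.1273]
orientation: [0.793, 0.608, 0.021, 0.027]
force: [0.4, -0.0, -0.5]
gripper_width: 1.001
```

```bash
python3 go.py .413 -.184 .01
```

```text
t 16.8 p [ 0.4224 -0.1887  0.1273] x [ 0.261  0.965 -0.   ] y [ 0.963 -0.26   0.069] F [ 0.4 -0.  -0.5] w 1.001 q [-0.43  0.18 -0.33  0.99  0.01  1.41]
tool units total [ 0.07 -0.61  3.88] tilt [ 0.066 -0.018 -0.998]
```

servo_tool:
  increments:
    - [[0,0,1,0,1],[0,0,1,0,1]]

```text
clock: 17.0
ee_pos: [0.4299, -0.1914, 0.0694]
orientation: [0.793, 0.608, 0.023, 0.031]
force: [0.9, -0.5, -1.2]
gripper_width: 0.999
```

```bash
python3 go.py .413 -.184 .01
```

```text
t 17.0 p [ 0.4299 -0.1914  0.0694] x [ 0.261  0.965 -0.002] y [ 0.963 -0.26   0.077] F [ 0.9 -0.5 -1.2] w 0.999 q [-0.43  0.26 -0.41  0.83  0.01  1.41]
tool units total [ 0.09 -0.76  1.93] tilt [ 0.074 -0.022 -0.997]
```

servo_tool:
  increments:
    - [[0,0,0,0,1],[0,0,0,0,1],[0,0,0,0,1]]

```text
clock: 17.3
ee_pos: [0.4265, -0.1898, 0.0661]
orientation: [0.794, 0.608, 0.021, 0.027]
force: [-0.7, 0.2, -0.3]
gripper_width: 1.001
```

```bash
python3 go.py .413 -.184 .01
```

```text
t 17.3 p [ 0.4265 -0.1898  0.0661] x [0.261 0.965 0.   ] y [ 0.963 -0.26   0.068] F [-0.7  0.2 -0.3] w 1.001 q [-0.43  0.26 -0.41  0.83  0.01  1.41]
tool units total [ 0.07 -0.61  1.83] tilt [ 0.065 -0.018 -0.998]
```

servo_tool:
  increments:
    - [[0,-1,0,0,1],[0,-1,0,0,1],[0,-1,0,0,1],[0,0,0,0,1],[0,0,0,0,1]]

```text
clock: 17.8
ee_pos: [0.3424, -0.1681, 0.0655]
orientation: [0.793, 0.608, 0.023, 0.033]
force: [-0.4, -0.2, -0.1]
gripper_width: 1.0
```

```bash
python3 go.py .413 -.184 .01
```

```text
t 17.8 p [ 0.3424 -0.1681  0.0655] x [ 0.26   0.965 -0.002] y [ 0.962 -0.259  0.08 ] F [-0.4 -0.2 -0.1] w 1.0 q [-0.47  0.1  -0.62  0.77  0.01  1.37]
tool units total [0.11 2.25 2.04] tilt [ 0.077 -0.023 -0.997]
```

servo_tool:
  increments:
    - [[0,1,0,0,1],[0,1,0,0,1],[0,1,0,0,1],[0,0,0,0,1],[0,0,0,0,1]]

```text
clock: 18.3
ee_pos: [0.4385, -0.1947, 0.0778]
orientation: [0.793, 0.608, 0.026, 0.038]
force: [-0.1, -0.8, -0.1]
gripper_width: 1.006
```

```bash
python3 go.py .413 -.184 .01
```

```text
t 18.3 p [ 0.4385 -0.1947  0.0778] x [ 0.26   0.965 -0.004] y [ 0.962 -0.259  0.091] F [-0.1 -0.8 -0.1] w 1.006 q [-0.42  0.25 -0.39  0.84  0.01  1.41]
tool units total [ 0.13 -1.12  2.17] tilt [ 0.087 -0.028 -0.996]
```

```bash
cat > pi.py <<'E'
from h import *
s=sensors.get_state(); q=np.array(s['q']); R=Ro.from_quat(s['orientation']).as_matrix()
print('t',round(s['clock'],2),'pitch err',round(q[1]-q[2]+q[3]-np.pi/2,4),'q',np.round(q,3),'v',np.round(s['qvel'],2),'p',np.round(s['ee_pos'],4),'z',np.round(R[:,2],3))
E
python3 pi.py
```

```text
t 18.3 pitch err -0.0908 q [-0.425  0.253 -0.387  0.84   0.011  1.41 ] v [ 0.01  0.02  0.06 -0.01  0.    0.  ] p [ 0.4385 -0.1947  0.0778] z [ 0.087 -0.028 -0.996]
```

servo_tool:
  increments:
    - [[0,0,0,0,1]]

```text
clock: 18.4
ee_pos: [0.439, -0.1949, 0.0781]
orientation: [0.793, 0.608, 0.026, 0.038]
force: [-0.6, -0.2, 0.2]
gripper_width: 0.998
```

```bash
python3 pi.py
```

```text
t 18.4 pitch err -0.0916 q [-0.425  0.253 -0.386  0.84   0.011  1.41 ] v [ 0.    0.   -0.    0.01 -0.   -0.  ] p [ 0.439  -0.1949  0.0781] z [ 0.088 -0.028 -0.996]
```

servo_tool:
  increments:
    - [[0,0,-0.3,0,1]]

```text
clock: 18.5
ee_pos: [0.4367, -0.194, 0.0863]
orientation: [0.793, 0.608, 0.026, 0.036]
force: [-0.1, 0.0, 0.1]
gripper_width: 1.001
```

```bash
python3 pi.py
```

```text
t 18.5 pitch err -0.0883 q [-0.425  0.241 -0.377  0.865  0.011  1.41 ] v [-0.   -0.15  0.13  0.26 -0.   -0.  ] p [ 0.4367 -0.194   0.0863] z [ 0.085 -0.027 -0.996]
```

servo_tool:
  increments:
    - [[0,0,-0.3,0,1]]

```text
clock: 18.6
ee_pos: [0.4351, -0.1935, 0.0958]
orientation: [0.793, 0.608, 0.025, 0.036]
force: [-0.1, 0.9, 0.6]
gripper_width: 0.997
```

```bash
python3 pi.py
```

```text
t 18.6 pitch err -0.0875 q [-0.425  0.227 -0.366  0.89   0.011  1.409] v [-0.   -0.13  0.1   0.25  0.   -0.  ] p [ 0.4351 -0.1935  0.0958] z [ 0.084 -0.026 -0.996]
```

servo_tool:
  increments:
    - [[0,0,-0.3,0,1]]

```text
clock: 18.7
ee_pos: [0.4337, -0.1931, 0.1057]
orientation: [0.793, 0.607, 0.025, 0.036]
force: [-0.2, 0.2, 0.2]
gripper_width: 1.0
```

```bash
python3 pi.py
```

```text
t 18.7 pitch err -0.0872 q [-0.426  0.213 -0.355  0.916  0.011  1.409] v [-0.01 -0.14  0.12  0.25 -0.   -0.  ] p [ 0.4337 -0.1931  0.1057] z [ 0.084 -0.026 -0.996]
```

servo_tool:
  increments:
    - [[0,0,0,0,1]]

```text
clock: 18.8
ee_pos: [0.4344, -0.1935, 0.1077]
orientation: [0.793, 0.607, 0.026, 0.037]
force: [-0.1, -1.2, 0.7]
gripper_width: 0.999
```

```bash
python3 pi.py
```

```text
t 18.8 pitch err -0.0903 q [-0.426  0.21  -0.353  0.917  0.011  1.409] v [-0.   -0.   -0.02 -0.    0.    0.  ] p [ 0.4344 -0.1935  0.1077] z [ 0.086 -0.028 -0.996]
```

servo_tool:
  increments:
    - [[0,0,0,0,1]]

```text
clock: 18.9
ee_pos: [0.4344, -0.1935, 0.1083]
orientation: [0.793, 0.607, 0.026, 0.038]
force: [-0.5, 0.8, -0.2]
gripper_width: 0.999
```

```bash
python3 pi.py
```

```text
t 18.9 pitch err -0.0914 q [-0.426  0.209 -0.353  0.917  0.011  1.409] v [-0.   -0.02  0.01  0.01 -0.    0.  ] p [ 0.4344 -0.1935  0.1083] z [ 0.087 -0.028 -0.996]
```

servo_tool:
  increments:
    - [[0,0,-1,0,1],[0,0,-1,0,1],[0,0,-1,0,1],[0,0,-0.8,0,1],[0,0,-0.6,0,1],[0,0,-0.4,0,1],[0,0,-0.2,0,1],[0,0,0,0,1],[0,0,0,0,1]]

```text
clock: 19.8
ee_pos: [0.418, -0.1882, 0.2611]
orientation: [0.793, 0.607, 0.025, 0.035]
force: [-0.4, 1.2, -0.8]
gripper_width: 1.002
```

```bash
python3 pi.py
```

```text
t 19.8 pitch err -0.086 q [-0.43   0.072 -0.098  1.315  0.011  1.405] v [-0.  0. -0. -0. -0. -0.] p [ 0.418  -0.1882  0.2611] z [ 0.083 -0.026 -0.996]
```

servo_tool:
  increments:
    - [[0,0,0.2,0,1],[0,0,0.4,0,1],[0,0,0.6,0,1],[0,0,0.8,0,1],[0,0,1,0,1]]

```text
clock: 20.3
ee_pos: [0.4261, -0.1908, 0.167]
orientation: [0.793, 0.607, 0.025, 0.036]
force: [0.7, 0.1, -0.3]
gripper_width: 1.001
```

```bash
python3 pi.py
```

```text
t 20.3 pitch err -0.0875 q [-0.428  0.139 -0.271  1.073  0.011  1.408] v [ 0.01  0.29 -0.54 -0.82 -0.    0.01] p [ 0.4261 -0.1908  0.167 ] z [ 0.084 -0.027 -0.996]
```

servo_tool:
  increments:
    - [[0,0,0,0,1],[0,0,0,0,1],[0,0,0,0,1]]

```text
clock: 20.6
ee_pos: [0.4219, -0.1888, 0.1618]
orientation: [0.794, 0.607, 0.022, 0.03]
force: [-0.1, -0.0, -0.7]
gripper_width: 0.998
```

```bash
python3 pi.py
```

```text
t 20.6 pitch err -0.0747 q [-0.428  0.145 -0.278  1.073  0.011  1.408] v [-0.   -0.    0.02  0.   -0.   -0.  ] p [ 0.4219 -0.1888  0.1618] z [ 0.072 -0.021 -0.997]
```

servo_tool:
  increments:
    - [[0,0,-1,0,1],[0,0,-1,0,1],[0,0,-0.6,0,1],[0,0,-0.3,0,1],[0,0,0,0,1],[0,0,0.3,0,1],[0,0,0.6,0,1],[0,0,1,0,1],[0,0,1,0,1],[0,0,0,0,1]]

```text
clock: 21.6
ee_pos: [0.4228, -0.1892, 0.1635]
orientation: [0.793, 0.607, 0.024, 0.033]
force: [-1.2, 0.7, -0.2]
gripper_width: 1.001
```

```bash
python3 pi.py
```

```text
t 21.6 pitch err -0.0804 q [-0.428  0.141 -0.279  1.071  0.011  1.408] v [-0.   -0.02  0.04  0.03  0.    0.  ] p [ 0.4228 -0.1892  0.1635] z [ 0.077 -0.024 -0.997]
```

servo_tool:
  increments:
    - [[0,0,-1,0,1],[0,0,-1,0,1],[0,0,-0.6,0,1],[0,0,-0.3,0,1],[0,0,0,0,1],[0,0,0.3,0,1],[0,0,0.6,0,1],[0,0,1,0,1],[0,0,1,0,1],[0,0,0,0,1]]

```text
clock: 22.6
ee_pos: [0.4164, -0.1863, 0.1556]
orientation: [0.794, 0.607, 0.02, 0.026]
force: [-1.4, 1.0, 0.4]
gripper_width: 1.001
```

```bash
python3 pi.py
```

```text
t 22.6 pitch err -0.0642 q [-0.428  0.146 -0.293  1.067  0.011  1.408] v [-0.   -0.02  0.04  0.03  0.   -0.  ] p [ 0.4164 -0.1863  0.1556] z [ 0.063 -0.017 -0.998]
```

servo_tool:
  increments:
    - [[0,0,0,0,1],[0,0,0,0,1]]

```text
clock: 22.8
ee_pos: [0.4153, -0.1858, 0.1547]
orientation: [0.794, 0.607, 0.019, 0.024]
force: [0.4, -0.1, 0.7]
gripper_width: 0.999
```

```bash
python3 pi.py
```

```text
t 22.8 pitch err -0.0607 q [-0.428  0.147 -0.294  1.069  0.011  1.408] v [ 0.   -0.    0.01  0.    0.    0.  ] p [ 0.4153 -0.1858  0.1547] z [ 0.06  -0.016 -0.998]
```

servo_tool:
  increments:
    - [[0,0,-1,0,1],[0,0,-1,0,1],[0,0,-0.7,0,1],[0,0,-0.4,0,1],[0,0,-0.2,0,1],[0,0,0.2,0,1],[0,0,0.4,0,1],[0,0,0.7,0,1],[0,0,1,0,1],[0,0,1,0,1]]

```text
clock: 23.8
ee_pos: [0.4217, -0.1888, 0.1655]
orientation: [0.793, 0.607, 0.024, 0.034]
force: [1.0, -0.4, -1.0]
gripper_width: 0.997
```

servo_tool:
  increments:
    - [[0,0,0,0,1],[0,0,0,0,1],[0,0,0,0,1]]

```text
clock: 24.1
ee_pos: [0.4179, -0.187, 0.1611]
orientation: [0.794, 0.607, 0.022, 0.029]
force: [0.7, 0.1, 1.1]
gripper_width: 1.0
```

```bash
python3 pi.py
```

```text
t 24.1 pitch err -0.0722 q [-0.428  0.139 -0.287  1.073  0.011  1.408] v [-0.   -0.01  0.02  0.01  0.   -0.  ] p [ 0.4179 -0.187   0.1611] z [ 0.07  -0.02  -0.997]
```

servo_tool:
  increments:
    - [[0,0,-1,0,1],[0,0,-1,0,1],[0,0,-0.7,0,1],[0,0,-0.4,0,1],[0,0,-0.2,0,1],[0,0,0.2,0,1],[0,0,0.4,0,1],[0,0,0.7,0,1],[0,0,1,0,1],[0,0,1,0,1]]

```text
clock: 25.1
ee_pos: [0.425, -0.1904, 0.1736]
orientation: [0.793, 0.607, 0.027, 0.04]
force: [-0.1, -1.1, -0.0]
gripper_width: 1.0
```

servo_tool:
  increments:
    - [[0,0,0,0,1],[0,0,0,0,1],[0,0,0,0,1]]

```text
clock: 25.4
ee_pos: [0.4213, -0.1887, 0.1692]
orientation: [0.793, 0.607, 0.025, 0.036]
force: [0.1, -0.6, 0.8]
gripper_width: 1.002
```

```bash
python3 pi.py
```

```text
t 25.4 pitch err -0.0864 q [-0.428  0.128 -0.278  1.078  0.01   1.408] v [-0.   -0.01  0.02  0.01 -0.   -0.  ] p [ 0.4213 -0.1887  0.1692] z [ 0.083 -0.026 -0.996]
```

servo_tool:
  increments:
    - [[0,0,-1,0,1],[0,0,-1,0,1],[0,0,-0.7,0,1],[0,0,-0.4,0,1],[0,0,-0.2,0,1],[0,0,0.2,0,1],[0,0,0.4,0,1],[0,0,0.7,0,1],[0,0,1,0,1],[0,0,1,0,1]]

```text
clock: 26.4
ee_pos: [0.4282, -0.1919, 0.1819]
orientation: [0.793, 0.607, 0.031, 0.047]
force: [0.5, -0.0, 0.2]
gripper_width: 1.002
```

servo_tool:
  increments:
    - [[0,0,0,0,1],[0,0,0,0,1],[0,0,0,0,1]]

```text
clock: 26.7
ee_pos: [0.4246, -0.1902, 0.1774]
orientation: [0.793, 0.607, 0.028, 0.042]
force: [0.1, 0.3, 0.4]
gripper_width: 0.998
```

```bash
python3 pi.py
```

```text
t 26.7 pitch err -0.1006 q [-0.428  0.118 -0.269  1.083  0.01   1.407] v [-0.   -0.01  0.02  0.01 -0.   -0.  ] p [ 0.4246 -0.1902  0.1774] z [ 0.096 -0.032 -0.995]
```

servo_tool:
  increments:
    - [[0,0,0.2,0,1],[0,0,0.4,0,1],[0,0,0.6,0,1],[0,0,0.8,0,1],[0,0,1,0,1],[0,0,0,0,1],[0,0,0,0,1],[0,0,0,0,1]]

```text
clock: 27.5
ee_pos: [0.442, -0.1972, 0.0955]
orientation: [0.793, 0.607, 0.033, 0.051]
force: [0.5, -0.3, -0.1]
gripper_width: 0.995
```

```bash
python3 pi.py
```

```text
t 27.5 pitch err -0.1222 q [-0.426  0.217 -0.385  0.846  0.01   1.41 ] v [-0.   -0.02  0.03  0.01  0.   -0.  ] p [ 0.442  -0.1972  0.0955] z [ 0.115 -0.041 -0.992]
```

servo_tool:
  increments:
    - [[0,0,-1,0,1],[0,0,-1,0,1],[0,0,-1,0,1],[0,0,-0.8,0,1],[0,0,-0.6,0,1],[0,0,-0.4,0,1],[0,0,-0.2,0,1],[0,0,0,0,1],[0,0,0,0,1]]

```text
clock: 28.4
ee_pos: [0.4272, -0.1924, 0.2652]
orientation: [0.792, 0.606, 0.039, 0.062]
force: [0.2, 1.1, 0.1]
gripper_width: 1.0
```

```bash
python3 pi.py
```

```text
t 28.4 pitch err -0.146 q [-0.43   0.043 -0.126  1.256  0.011  1.406] v [-0.   -0.01  0.01  0.01  0.    0.  ] p [ 0.4272 -0.1924  0.2652] z [ 0.137 -0.051 -0.989]
```

servo_tool:
  increments:
    - [[0,0,0.2,0,1],[0,0,0.4,0,1],[0,0,0.6,0,1],[0,0,0.8,0,1],[0,0,1,0,1],[0,0,0,0,1],[0,0,0,0,1],[0,0,0,0,1]]

```text
clock: 29.2
ee_pos: [0.4365, -0.1955, 0.1669]
orientation: [0.792, 0.606, 0.036, 0.057]
force: [-0.2, 0.2, 0.3]
gripper_width: 0.999
```

```bash
python3 pi.py
```

```text
t 29.2 pitch err -0.135 q [-0.428  0.125 -0.294  1.016  0.01   1.408] v [ 0.   -0.    0.02  0.    0.    0.  ] p [ 0.4365 -0.1955  0.1669] z [ 0.127 -0.046 -0.991]
```

servo_tool:
  increments:
    - [[0,0,-1,0,1]]

```text
clock: 29.3
ee_pos: [0.4306, -0.1931, 0.1943]
orientation: [0.793, 0.606, 0.035, 0.054]
force: [0.7, 0.4, 0.5]
gripper_width: 1.003
```

```bash
python3 pi.py
```

```text
t 29.3 pitch err -0.128 q [-0.428  0.098 -0.25   1.095  0.01   1.407] v [-0.01 -0.34  0.55  0.83  0.   -0.01] p [ 0.4306 -0.1931  0.1943] z [ 0.12  -0.044 -0.992]
```

servo_tool:
  increments:
    - [[0,0,-1,0,1]]

```text
clock: 29.4
ee_pos: [0.4269, -0.1918, 0.2256]
orientation: [0.793, 0.606, 0.035, 0.054]
force: [-0.2, -0.6, -0.0]
gripper_width: 0.998
```

```bash
python3 pi.py
```

```text
t 29.4 pitch err -0.1281 q [-0.429  0.072 -0.196  1.175  0.011  1.407] v [-0.01 -0.24  0.51  0.79  0.   -0.01] p [ 0.4269 -0.1918  0.2256] z [ 0.121 -0.044 -0.992]
```

servo_tool:
  increments:
    - [[0,0,-1,0,1]]

```text
clock: 29.5
ee_pos: [0.4231, -0.1904, 0.2574]
orientation: [0.792, 0.606, 0.035, 0.054]
force: [0.7, -0.6, -1.1]
gripper_width: 0.999
```

```bash
python3 pi.py
```

```text
t 29.5 pitch err -0.1289 q [-0.43   0.05  -0.137  1.256  0.011  1.406] v [-0.01 -0.22  0.6   0.8  -0.   -0.01] p [ 0.4231 -0.1904  0.2574] z [ 0.121 -0.044 -0.992]
```

servo_tool:
  increments:
    - [[0,0,-0.5,0,1]]

```text
clock: 29.6
ee_pos: [0.4224, -0.1903, 0.2768]
orientation: [0.792, 0.606, 0.036, 0.057]
force: [1.0, -0.3, -0.2]
gripper_width: 1.0
```

```bash
python3 pi.py
```

```text
t 29.6 pitch err -0.1356 q [-0.43   0.037 -0.1    1.297  0.011  1.405] v [-0.01 -0.09  0.3   0.39 -0.   -0.  ] p [ 0.4224 -0.1903  0.2768] z [ 0.127 -0.047 -0.991]
```

servo_tool:
  increments:
    - [[0,0,0,0,1]]

```text
clock: 29.7
ee_pos: [0.424, -0.191, 0.2809]
orientation: [0.792, 0.606, 0.038, 0.061]
force: [-0.2, -0.6, -0.6]
gripper_width: 1.003
```

```bash
python3 pi.py
```

```text
t 29.7 pitch err -0.1432 q [-0.431  0.034 -0.095  1.299  0.011  1.405] v [-0.   -0.01  0.   -0.01 -0.   -0.  ] p [ 0.424  -0.191   0.2809] z [ 0.134 -0.05  -0.99 ]
```

servo_tool:
  increments:
    - [[0,0,0,0,1]]

```text
clock: 29.8
ee_pos: [0.4244, -0.1912, 0.2819]
orientation: [0.792, 0.606, 0.039, 0.062]
force: [-0.4, -0.1, -1.0]
gripper_width: 1.004
```

```bash
python3 pi.py
```

```text
t 29.8 pitch err -0.1457 q [-0.431  0.032 -0.094  1.299  0.011  1.405] v [-0.   -0.02  0.02  0.01 -0.   -0.  ] p [ 0.4244 -0.1912  0.2819] z [ 0.136 -0.051 -0.989]
```

servo_tool:
  increments:
    - [[0,0,0.5,0,1]]

```text
clock: 29.9
ee_pos: [0.4276, -0.1926, 0.2689]
orientation: [0.792, 0.606, 0.04, 0.064]
force: [0.1, 0.9, 0.4]
gripper_width: 1.002
```

```bash
python3 pi.py
```

```text
t 29.9 pitch err -0.1508 q [-0.43   0.038 -0.122  1.26   0.011  1.406] v [ 0.    0.09 -0.34 -0.41 -0.    0.  ] p [ 0.4276 -0.1926  0.2689] z [ 0.141 -0.053 -0.989]
```

servo_tool:
  increments:
    - [[0,0,0.5,0,1]]

```text
clock: 30.0
ee_pos: [0.4297, -0.1933, 0.2534]
orientation: [0.792, 0.606, 0.04, 0.064]
force: [-0.1, -0.7, 0.4]
gripper_width: 0.998
```

```bash
python3 pi.py
```

```text
t 30.0 pitch err -0.1511 q [-0.43   0.048 -0.152  1.22   0.011  1.406] v [ 0.    0.09 -0.28 -0.39 -0.    0.  ] p [ 0.4297 -0.1933  0.2534] z [ 0.141 -0.053 -0.989]
```

servo_tool:
  increments:
    - [[0,0,0,0,1]]

```text
clock: 30.1
ee_pos: [0.4283, -0.1927, 0.2507]
orientation: [0.792, 0.606, 0.039, 0.062]
force: [-0.7, 0.3, -0.6]
gripper_width: 0.994
```

```bash
python3 pi.py
```

```text
t 30.1 pitch err -0.1461 q [-0.43   0.05  -0.156  1.219  0.011  1.406] v [ 0.   -0.02  0.02  0.02  0.    0.  ] p [ 0.4283 -0.1927  0.2507] z [ 0.137 -0.051 -0.989]
```

servo_tool:
  increments:
    - [[0,0,-0.3,0,1],[0,0,-0.3,0,1],[0,0,-0.3,0,1],[0,0,-0.3,0,1],[0,0,-0.3,0,1],[0,0,-0.3,0,1],[0,0,0,0,1],[0,0,0,0,1]]

```text
clock: 30.9
ee_pos: [0.421, -0.19, 0.312]
orientation: [0.792, 0.606, 0.04, 0.064]
force: [-0.7, 0.4, -0.0]
gripper_width: 1.001
```

```bash
python3 pi.py
```

```text
t 30.9 pitch err -0.1505 q [-0.431  0.017 -0.033  1.37   0.011  1.405] v [-0.   -0.01  0.02  0.01  0.    0.  ] p [ 0.421 -0.19   0.312] z [ 0.141 -0.053 -0.989]
```

servo_tool:
  increments:
    - [[0,0,0.2,0,1],[0,0,0.4,0,1],[0,0,0.6,0,1],[0,0,0.8,0,1],[0,0,1,0,1],[0,0,0,0,1],[0,0,0,0,1],[0,0,0,0,1]]

```text
clock: 31.7
ee_pos: [0.4323, -0.1941, 0.2165]
orientation: [0.792, 0.606, 0.039, 0.062]
force: [-0.5, -0.8, 0.3]
gripper_width: 1.001
```

```bash
python3 pi.py
```

```text
t 31.7 pitch err -0.145 q [-0.429  0.075 -0.219  1.132  0.01   1.407] v [ 0.   -0.01  0.02  0.01  0.   -0.  ] p [ 0.4323 -0.1941  0.2165] z [ 0.136 -0.051 -0.989]
```

servo_tool:
  increments:
    - [[0,0,-0.3,0,1],[0,0,-0.3,0,1],[0,0,-0.3,0,1],[0,0,-0.3,0,1],[0,0,-0.3,0,1],[0,0,-0.3,0,1],[0,0,-0.3,0,1],[0,0,-0.3,0,1],[0,0,-0.3,0,1],[0,0,0,0,1]]

```text
clock: 32.7
ee_pos: [0.4224, -0.1906, 0.3106]
orientation: [0.792, 0.606, 0.042, 0.067]
force: [0.6, -0.5, 0.6]
gripper_width: 0.999
```

```bash
python3 pi.py
```

```text
t 32.7 pitch err -0.1574 q [-0.431  0.014 -0.041  1.358  0.011  1.405] v [-0.    0.01 -0.02 -0.   -0.   -0.  ] p [ 0.4224 -0.1906  0.3106] z [ 0.147 -0.056 -0.988]
```

servo_tool:
  increments:
    - [[0,0,0,0,1],[0,0,0,0,1],[0,0,0,0,1],[0,0,0,0,1],[0,0,0,0,1],[0,0,0,0,1],[0,0,0,0,1],[0,0,0,0,1]]

```text
clock: 33.5
ee_pos: [0.4216, -0.1903, 0.3084]
orientation: [0.792, 0.606, 0.04, 0.065]
force: [-0.2, -0.4, 0.5]
gripper_width: 0.995
```

```bash
python3 pi.py
```

```text
t 33.5 pitch err -0.1529 q [-0.431  0.017 -0.044  1.358  0.011  1.405] v [ 0. -0. -0. -0. -0.  0.] p [ 0.4216 -0.1903  0.3084] z [ 0.143 -0.054 -0.988]
```

servo_tool:
  increments:
    - [[0,0,0,1,1],[0,0,0,1,1],[0,0,0,1,1],[0,0,0,1,1],[0,0,0,1,1],[0,0,0,1,1],[0,0,0,0,1],[0,0,0,0,1]]

```text
clock: 34.3
ee_pos: [0.4217, -0.1903, 0.3085]
orientation: [0.925, 0.372, 0.057, 0.052]
force: [1.1, 0.2, -1.1]
gripper_width: 1.002
```

```bash
python3 pi.py
```

```text
t 34.3 pitch err -0.1532 q [-0.431  0.016 -0.044  1.358  0.011  1.948] v [ 0.  0.  0. -0. -0. -0.] p [ 0.4217 -0.1903  0.3085] z [ 0.143 -0.054 -0.988]
```

servo_tool:
  increments:
    - [[0,0,0,-1,1],[0,0,0,-1,1],[0,0,0,-1,1],[0,0,0,-1,1],[0,0,0,-1,1],[0,0,0,-1,1],[0,0,0,0,1],[0,0,0,0,1]]

```text
clock: 35.1
ee_pos: [0.4217, -0.1903, 0.3086]
orientation: [0.788, 0.611, 0.04, 0.065]
force: [0.4, 0.1, 0.1]
gripper_width: 1.0
```

```bash
python3 pi.py
```

```text
t 35.1 pitch err -0.1534 q [-0.431  0.016 -0.043  1.358  0.011  1.392] v [-0.   -0.   -0.   -0.    0.   -0.01] p [ 0.4217 -0.1903  0.3086] z [ 0.143 -0.054 -0.988]
```

```bash
cat > w.py <<'E'
from h import *
import sys
for _ in range(int(sys.argv[1]) if len(sys.argv)>1 else 4): vision.get_image('top')
import runpy; runpy.run_path('pi.py')
E
python3 w.py 4
```

```text
t 35.3 pitch err -0.1535 q [-0.431  0.016 -0.043  1.358  0.011  1.392] v [-0. -0.  0. -0.  0. -0.] p [ 0.4217 -0.1903  0.3086] z [ 0.143 -0.054 -0.988]
```

servo_tool:
  increments:
    - [[0,0,-1,0,1],[0,0,1,0,1]]

```text
clock: 35.5
ee_pos: [0.4233, -0.191, 0.3124]
orientation: [0.788, 0.61, 0.042, 0.068]
force: [1.9, -0.6, 0.5]
gripper_width: 1.002
```

```bash
python3 pi.py; python3 w.py 4
```

```text
t 35.5 pitch err -0.1602 q [-0.431  0.014 -0.037  1.36   0.011  1.393] v [ 0.01  0.17 -0.86 -0.87 -0.    0.01] p [ 0.4233 -0.191   0.3124] z [ 0.149 -0.057 -0.987]
t 35.7 pitch err -0.1421 q [-0.431  0.02  -0.05   1.359  0.011  1.393] v [ 0.   -0.01  0.03  0.   -0.   -0.  ] p [ 0.4189 -0.189   0.3041] z [ 0.133 -0.049 -0.99 ]
```

servo_tool:
  increments:
    - [[0,1,-1,0,1],[0,-1,1,0,1]]

```text
clock: 35.9
ee_pos: [0.4282, -0.1927, 0.3153]
orientation: [0.788, 0.611, 0.041, 0.067]
force: [1.5, -0.6, 1.5]
gripper_width: 1.001
```

```bash
python3 pi.py; python3 w.py 4
```

```text
t 35.9 pitch err -0.1566 q [-0.43   0.027 -0.016  1.371  0.01   1.394] v [-0.12 -0.51 -1.82 -0.79  0.   -0.11] p [ 0.4282 -0.1927  0.3153] z [ 0.146 -0.056 -0.988]
t 36.1 pitch err -0.1156 q [-0.431  0.025 -0.055  1.376  0.01   1.394] v [ 0.   -0.01  0.11 -0.02 -0.   -0.  ] p [ 0.411  -0.1854  0.2986] z [ 0.109 -0.039 -0.993]
```

servo_tool:
  increments:
    - [[0,-1,-1,0,1],[0,1,1,0,1]]

```text
clock: 36.3
ee_pos: [0.4131, -0.1867, 0.3107]
orientation: [0.789, 0.61, 0.036, 0.058]
force: [1.9, -1.6, 1.4]
gripper_width: 1.003
```

```bash
python3 pi.py; python3 w.py 4
```

```text
t 36.3 pitch err -0.137 q [-0.431  0.011 -0.041  1.382  0.01   1.394] v [ 0.16  0.91 -0.01 -0.9  -0.01  0.16] p [ 0.4131 -0.1867  0.3107] z [ 0.128 -0.048 -0.991]
t 36.5 pitch err -0.1149 q [-0.43   0.031 -0.049  1.376  0.01   1.394] v [-0.   -0.   -0.01  0.01  0.   -0.  ] p [ 0.4136 -0.1862  0.2985] z [ 0.109 -0.038 -0.993]
```

servo_tool:
  increments:
    - [[0,1,-1,0,1],[0,-1,1,0,1]]

```text
clock: 36.7
ee_pos: [0.4239, -0.1903, 0.3102]
orientation: [0.789, 0.611, 0.035, 0.055]
force: [0.4, -0.6, 2.1]
gripper_width: 1.001
```

```bash
python3 w.py 6
```

```text
t 37.0 pitch err -0.0955 q [-0.43   0.036 -0.047  1.393  0.01   1.395] v [ 0.   -0.01  0.02 -0.01 -0.   -0.  ] p [ 0.4086 -0.1838  0.2964] z [ 0.091 -0.031 -0.995]
```

servo_tool:
  increments:
    - [[0,1,-1,0,1],[0,-1,1,0,1]]

```text
clock: 37.2
ee_pos: [0.421, -0.189, 0.3092]
orientation: [0.789, 0.611, 0.032, 0.05]
force: [0.3, -0.3, 1.5]
gripper_width: 1.001
```

```bash
python3 w.py 6
```

```text
t 37.5 pitch err -0.0819 q [-0.429  0.038 -0.047  1.404  0.009  1.396] v [-0.   -0.    0.02 -0.   -0.   -0.  ] p [ 0.4045 -0.182   0.2948] z [ 0.078 -0.026 -0.997]
```

servo_tool:
  increments:
    - [[0,1,-1,0,1],[0,-1,1,0,1]]

```text
clock: 37.7
ee_pos: [0.4177, -0.1875, 0.3079]
orientation: [0.79, 0.611, 0.029, 0.046]
force: [0.5, -0.2, 1.8]
gripper_width: 1.002
```

```bash
python3 w.py 6
```

```text
t 38.0 pitch err -0.0698 q [-0.429  0.04  -0.048  1.413  0.009  1.397] v [ 0.   -0.    0.02 -0.    0.   -0.  ] p [ 0.4006 -0.1802  0.2934] z [ 0.067 -0.021 -0.998]
```

servo_tool:
  increments:
    - [[0,1,-1,0,1],[0,-1,1,0,1]]

```text
clock: 38.2
ee_pos: [0.4141, -0.1858, 0.3063]
orientation: [0.79, 0.611, 0.026, 0.04]
force: [0.7, -0.3, 1.3]
gripper_width: 1.0
```

```bash
python3 w.py 6
```

```text
t 38.5 pitch err -0.0581 q [-0.429  0.041 -0.049  1.422  0.009  1.398] v [ 0.   -0.    0.02 -0.   -0.   -0.  ] p [ 0.3967 -0.1785  0.292 ] z [ 0.056 -0.016 -0.998]
```

servo_tool:
  increments:
    - [[0,1,-1,0,1],[0,1,-1,0,1],[0,-1,1,0,1]]

```text
clock: 38.8
ee_pos: [0.4352, -0.1899, 0.3332]
orientation: [0.791, 0.611, 0.022, 0.032]
force: [0.9, -1.2, 0.2]
gripper_width: 1.004
```

```bash
python3 w.py 5
```

```text
t 39.05 pitch err -0.0495 q [-0.418  0.095  0.088  1.515  0.008  1.41 ] v [-0.   -0.01  0.03 -0.   -0.   -0.  ] p [ 0.4201 -0.1838  0.3229] z [ 0.049 -0.013 -0.999]
```

servo_tool:
  increments:
    - [[0,1,-1,0,1],[0,-1,1,0,1]]

```text
clock: 39.25
ee_pos: [0.434, -0.1895, 0.3356]
orientation: [0.791, 0.61, 0.022, 0.032]
force: [-0.1, -0.1, 1.5]
gripper_width: 1.0
```

```bash
python3 w.py 4
```

```text
t 39.45 pitch err -0.0317 q [-0.418  0.096  0.081  1.524  0.008  1.411] v [ 0.   -0.02  0.1  -0.01  0.   -0.  ] p [ 0.4138 -0.1812  0.3192] z [ 0.032 -0.006 -0.999]
```

servo_tool:
  increments:
    - [[0,1,-1,0,1],[0,-1,1,0,1]]

```text
clock: 39.65
ee_pos: [0.4283, -0.1872, 0.332]
orientation: [0.792, 0.61, 0.018, 0.026]
force: [0.4, -0.6, 1.3]
gripper_width: 1.001
```

```bash
python3 w.py 4
```

```text
t 39.85 pitch err -0.0191 q [-0.418  0.094  0.072  1.53   0.008  1.411] v [-0.   -0.02  0.1  -0.02  0.   -0.  ] p [ 0.4082 -0.1788  0.3165] z [ 0.021 -0.001 -1.   ]
```

servo_tool:
  increments:
    - [[0,1,-1,0,1],[0,-1,1,0,1]]

```text
clock: 40.05
ee_pos: [0.4233, -0.1851, 0.3299]
orientation: [0.792, 0.61, 0.016, 0.021]
force: [1.0, -0.6, 0.5]
gripper_width: 1.002
```

```bash
python3 w.py 4
```

```text
t 40.25 pitch err -0.0087 q [-0.419  0.092  0.065  1.536  0.008  1.412] v [ 0.   -0.01  0.09 -0.01 -0.   -0.  ] p [ 0.4031 -0.1767  0.3148] z [ 0.011  0.003 -1.   ]
```

servo_tool:
  increments:
    - [[0,0,1,0,1],[0,0,1,0,1],[0,0,1,0,1],[0,0,1,0,1],[0,0,1,0,1],[0,0,1,0,1],[0,0,0,0,1]]

```text
clock: 40.95
ee_pos: [0.4425, -0.1916, 0.163]
orientation: [0.792, 0.609, 0.025, 0.037]
force: [-0.9, -0.0, -0.4]
gripper_width: 0.998
```

```bash
python3 w.py 3; python3 go.py .4125 -.1835 .012
```

```text
t 41.1 pitch err -0.0955 q [-0.414  0.166 -0.241  1.068  0.008  1.416] v [-0.   -0.01 -0.02  0.   -0.   -0.  ] p [ 0.444  -0.1923  0.1664] z [ 0.091 -0.031 -0.995]
t 41.1 p [ 0.444  -0.1923  0.1664] x [ 0.257  0.966 -0.007] y [ 0.962 -0.255  0.095] F [0.2 0.  0.6] w 1.002 q [-0.41  0.17 -0.24  1.07  0.01  1.42]
tool units total [ 0.05 -1.58  5.02] tilt [ 0.091 -0.031 -0.995]
```

servo_tool:
  increments:
    - [[0,1,-1,0,1],[0,-1,1,0,1]]

```text
clock: 41.3
ee_pos: [0.4586, -0.1982, 0.1825]
orientation: [0.791, 0.609, 0.033, 0.052]
force: [2.5, -0.7, 1.7]
gripper_width: 1.005
```

```bash
python3 w.py 4
```

```text
t 41.5 pitch err -0.0744 q [-0.414  0.167 -0.244  1.086  0.008  1.417] v [ 0.   -0.    0.07 -0.03  0.   -0.  ] p [ 0.4357 -0.1887  0.1645] z [ 0.071 -0.023 -0.997]
```

servo_tool:
  increments:
    - [[0,1,-1,0,1],[0,-1,1,0,1]]

```text
clock: 41.7
ee_pos: [0.4507, -0.1948, 0.1789]
orientation: [0.792, 0.609, 0.028, 0.043]
force: [1.0, -1.6, 1.1]
gripper_width: 0.997
```

```bash
python3 w.py 4
```

```text
t 41.9 pitch err -0.056 q [-0.414  0.167 -0.249  1.098  0.007  1.418] v [ 0.   -0.    0.08 -0.03  0.    0.  ] p [ 0.428  -0.1855  0.1618] z [ 0.054 -0.016 -0.998]
```

servo_tool:
  increments:
    - [[0,1,-1,0,1],[0,-1,1,0,1]]

```text
clock: 42.1
ee_pos: [0.444, -0.192, 0.1756]
orientation: [0.792, 0.609, 0.024, 0.036]
force: [2.1, -2.1, 0.6]
gripper_width: 0.999
```

```bash
python3 w.py 4
```

```text
t 42.3 pitch err -0.0386 q [-0.414  0.169 -0.255  1.109  0.007  1.419] v [-0.   -0.    0.07 -0.02 -0.   -0.  ] p [ 0.4211 -0.1825  0.159 ] z [ 0.038 -0.009 -0.999]
```

servo_tool:
  increments:
    - [[0,1,-1,0,1],[0,-1,1,0,1]]

```text
clock: 42.5
ee_pos: [0.4377, -0.1893, 0.1723]
orientation: [0.793, 0.608, 0.02, 0.028]
force: [1.4, -1.4, 2.0]
gripper_width: 1.0
```

```bash
python3 w.py 4
```

```text
t 42.7 pitch err -0.0213 q [-0.414  0.17  -0.26   1.119  0.007  1.42 ] v [ 0.   -0.01  0.07 -0.02  0.    0.  ] p [ 0.4143 -0.1796  0.156 ] z [ 0.022 -0.002 -1.   ]
```

servo_tool:
  increments:
    - [[0,1,-1,0,1],[0,-1,1,0,1]]

```text
clock: 42.9
ee_pos: [0.4314, -0.1866, 0.1689]
orientation: [0.793, 0.608, 0.016, 0.021]
force: [2.4, -0.7, 1.6]
gripper_width: 1.001
```

```bash
python3 w.py 4
```

```text
t 43.1 pitch err -0.0045 q [-0.414  0.172 -0.265  1.129  0.007  1.421] v [ 0.   -0.01  0.07 -0.02  0.   -0.  ] p [ 0.4078 -0.1767  0.1531] z [ 0.007  0.005 -1.   ]
```

servo_tool:
  increments:
    - [[-0.2,0.1,1,0,1]]

```text
clock: 43.2
ee_pos: [0.4153, -0.1855, 0.1281]
orientation: [0.794, 0.608, 0.007, 0.006]
force: [0.6, -1.0, -0.1]
gripper_width: 0.996
```

```bash
python3 w.py 3
```

```text
t 43.35 pitch err -0.0048 q [-0.426  0.209 -0.302  1.054  0.007  1.409] v [ 0.   -0.02  0.02  0.02  0.   -0.  ] p [ 0.4105 -0.1837  0.1237] z [ 0.007  0.005 -1.   ]
```

servo_tool:
  increments:
    - [[0,0,1,0,1]]

```text
clock: 43.45
ee_pos: [0.416, -0.1858, 0.0983]
orientation: [0.794, 0.608, 0.007, 0.005]
force: [0.7, -0.5, -0.2]
gripper_width: 0.999
```

```bash
python3 w.py 3; python3 go.py .4125 -.1835 .012
```

```text
t 43.6 pitch err -0.0035 q [-0.425  0.242 -0.346  0.979  0.007  1.41 ] v [-0.   -0.02  0.02  0.01 -0.   -0.  ] p [ 0.4109 -0.1835  0.0942] z [ 0.006  0.005 -1.   ]
t 43.6 p [ 0.4109 -0.1835  0.0942] x [0.261 0.965 0.007] y [ 0.965 -0.261  0.005] F [ 0.1 -0.2 -0.1] w 1.001 q [-0.43  0.24 -0.35  0.98  0.01  1.41]
tool units total [-0.01  0.04  2.74] tilt [ 0.006  0.005 -1.   ]
```

servo_tool:
  increments:
    - [[0,0,1,0,1]]

```text
clock: 43.7
ee_pos: [0.4159, -0.1853, 0.0688]
orientation: [0.794, 0.608, 0.007, 0.004]
force: [0.8, -0.0, -0.2]
gripper_width: 0.997
```

```bash
python3 w.py 3; python3 go.py .4125 -.1835 .012; python3 -c "
from h import *
d=snap('wrist','w11.png')"
```

```text
t 43.85 pitch err -0.0019 q [-0.424  0.279 -0.386  0.904  0.007  1.41 ] v [-0.   -0.02  0.03  0.01  0.   -0.  ] p [ 0.4108 -0.1831  0.0648] z [ 0.005  0.006 -1.   ]
t 43.85 p [ 0.4108 -0.1831  0.0648] x [0.261 0.965 0.007] y [ 0.965 -0.261  0.003] F [ 0.6  0.3 -0.2] w 0.997 q [-0.42  0.28 -0.39  0.9   0.01  1.41]
tool units total [-0.01  0.05  1.76] tilt [ 0.005  0.006 -1.   ]
```

View pics/w11.png

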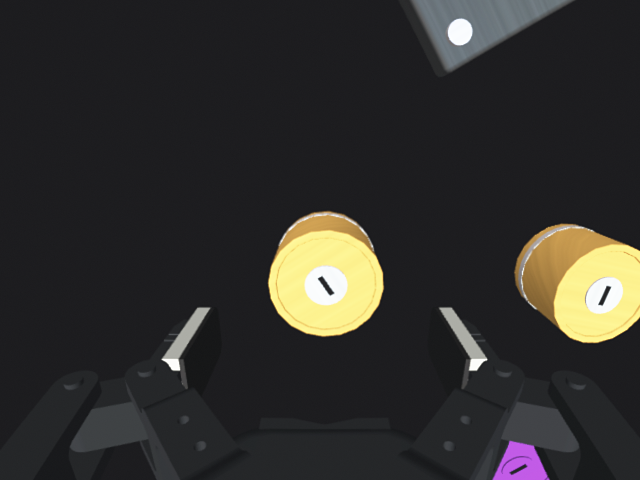

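Well centred between the jaws, with the lock top at (326,284). I'll descend and grip.

servo_tool:
  increments:
    - [[0,0,1,0,1]]

```text
clock: 44.0
ee_pos: [0.4165, -0.1854, 0.0401]
orientation: [0.794, 0.608, 0.007, 0.005]
force: [0.3, -0.3, -0.2]
gripper_width: 0.999
```

```bash
python3 w.py 3
```

```text
t 44.15 pitch err -0.0024 q [-0.424  0.319 -0.421  0.828  0.007  1.411] v [-0.   -0.02  0.02  0.01 -0.    0.  ] p [ 0.4113 -0.183   0.036 ] z [ 0.005  0.006 -1.   ]
```

servo_tool:
  increments:
    - [[0,0.05,0.7,0,1]]

```text
clock: 44.25
ee_pos: [0.4159, -0.1847, 0.0184]
orientation: [0.794, 0.608, 0.005, 0.002]
force: [1.2, -0.7, 0.1]
gripper_width: 1.0
```

```bash
python3 w.py 3; python3 go.py .4125 -.1835 .012
```

```text
t 44.4 pitch err -0.0015 q [-0.423  0.352 -0.44   0.777  0.007  1.412] v [-0.   -0.02  0.01  0.   -0.   -0.  ] p [ 0.4127 -0.1832  0.0158] z [ 0.004  0.006 -1.   ]
t 44.4 p [ 0.4127 -0.1832  0.0158] x [0.261 0.965 0.007] y [ 0.965 -0.261  0.003] F [0.7 0.6 0.6] w 0.997 q [-0.42  0.35 -0.44  0.78  0.01  1.41]
tool units total [-0.01 -0.    0.13] tilt [ 0.004  0.006 -1.   ]
```

servo_tool:
  increments:
    - [[0,0,0,0,-1],[0,0,0,0,-1],[0,0,0,0,-1],[0,0,0,0,-1],[0,0,0,0,-1]]
  force: 60

```text
clock: 44.9
ee_pos: [0.414, -0.1839, 0.02]
orientation: [0.794, 0.608, 0.004, 0.001]
force: [-0.3, -0.6, -3.3]
gripper_width: 0.675
```

```bash
python3 w.py 1; python3 -c "
from h import *
d=snap('wrist','w12.png');st()
d=snap('scene','s7.png'); cr=d['image'][210:330,120:300]; cv2.imwrite('pics/s7c.png',cv2.cvtColor(cv2.resize(cr,None,fx=4,fy=4,interpolation=cv2.INTER_CUBIC),cv2.COLOR_RGB2BGR))"
```

```text
t 44.95 pitch err -0.0049 q [-0.423  0.346 -0.435  0.785  0.007  1.412] v [-0.    0.01 -0.   -0.   -0.    0.  ] p [ 0.4139 -0.1839  0.02  ] z [ 0.007  0.005 -1.   ]
t 45.0 p [ 0.4138 -0.1839  0.0199] x [0.261 0.965 0.006] y [ 0.965 -0.261  0.006] F [-0.4  0.5 -3.9] w 0.675 q [-0.42  0.35 -0.44  0.78  0.01  1.41]
```

View pics/s7c.png

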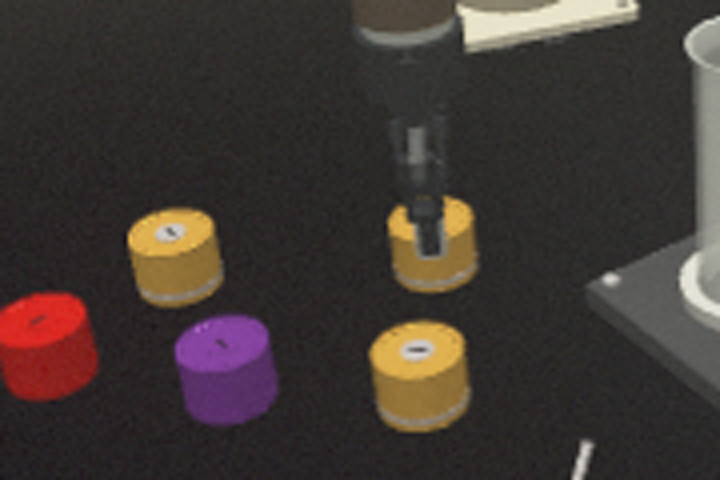

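View pics/w12.png

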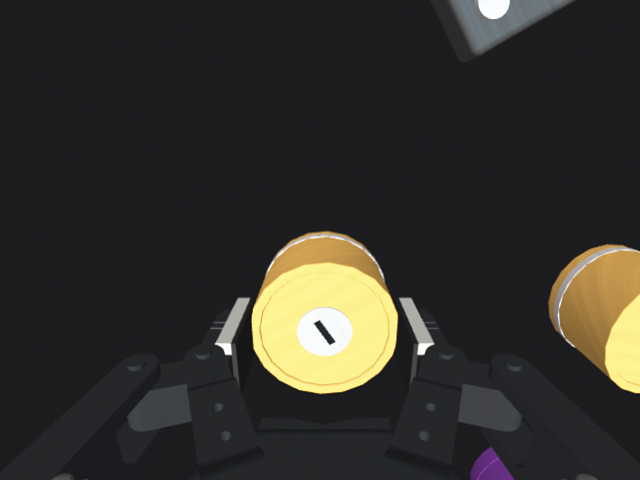

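servo_tool:
  increments:
    - [[0,0,-0.5,0,-1],[0,0,-1,0,-1],[0,0,-1,0,-1],[0,0,-1,0,-1],[0,0,-1,0,-1],[0,0,-1,0,-1],[0,0,-1,0,-1],[0,0,-1,0,-1]]

```text
clock: 45.85
ee_pos: [0.4065, -0.1824, 0.2452]
orientation: [0.794, 0.608, -0.001, -0.009]
force: [0.9, -0.3, -3.6]
gripper_width: 0.673
```

```bash
python3 pi.py; python3 w.py 4; python3 go.py .558 .0075 .265
```

```text
t 45.85 pitch err 0.016 q [-0.427  0.136 -0.063  1.388  0.007  1.408] v [-0.   -0.12  0.66  0.79 -0.   -0.  ] p [ 0.4065 -0.1824  0.2452] z [-0.012  0.013 -1.   ]
t 46.05 pitch err 0.0145 q [-0.427  0.137 -0.065  1.384  0.007  1.408] v [ 0.    0.02 -0.04 -0.    0.    0.  ] p [ 0.4071 -0.1826  0.244 ] z [-0.01   0.013 -1.   ]
t 46.05 p [ 0.4071 -0.1826  0.244 ] x [0.261 0.965 0.009] y [ 0.965 -0.261 -0.013] F [ 0.1 -0.3 -3.3] w 0.674 q [-0.43  0.14 -0.07  1.38  0.01  1.41]
tool units total [ 7.44  3.19 -0.67] tilt [-0.01   0.013 -1.   ]
```

servo_tool:
  increments:
    - [[0.5,0.2,-0.4,0,-1],[1,0.4,-0.3,0,-1],[1,0.4,-0.2,0,-1],[1,0.4,0,0,-1],[1,0.4,0,0,-1],[1,0.4,0,0,-1]]

```text
clock: 46.65
ee_pos: [0.5091, -0.0382, 0.2574]
orientation: [0.797, 0.604, -0.009, -0.018]
force: [0.4, -0.5, -3.3]
gripper_width: 0.668
```

```bash
python3 w.py 4; python3 go.py .558 .0075 .265
```

```text
t 46.85 pitch err 0.0382 q [-0.084  0.281  0.151  1.479  0.014  1.758] v [-0.03 -0.02 -0.    0.01 -0.   -0.  ] p [ 0.5085 -0.0387  0.2573] z [-0.037  0.017 -0.999]
t 46.85 p [ 0.5085 -0.0387  0.2573] x [0.268 0.963 0.006] y [ 0.963 -0.268 -0.04 ] F [ 0.2 -0.1 -4.2] w 0.673 q [-0.08  0.28  0.15  1.48  0.01  1.76]
tool units total [ 1.93  1.16 -0.29] tilt [-0.037  0.017 -0.999]
```

servo_tool:
  increments:
    - [[0,0,-0.8,0,-1]]

```text
clock: 46.95
ee_pos: [0.5064, -0.0394, 0.277]
orientation: [0.796, 0.605, -0.014, -0.021]
force: [-0.1, -0.6, -3.3]
gripper_width: 0.675
```

```bash
python3 w.py 3
```

```text
t 47.1 pitch err 0.0367 q [-0.087  0.278  0.209  1.539  0.013  1.757] v [-0.    0.01 -0.03 -0.02  0.    0.  ] p [ 0.5095 -0.04    0.2815] z [-0.035  0.017 -0.999]
```

servo_tool:
  increments:
    - [[0,-1,0.8,0,-1],[0,1,-0.8,0,-1]]

```text
clock: 47.3
ee_pos: [0.4632, -0.0369, 0.2466]
orientation: [0.796, 0.602, -0.046, -0.051]
force: [-15.8, 0.9, -18.0]
gripper_width: 0.673
```

```bash
python3 w.py 4; python3 go.py .558 .0075 .265
```

```text
t 47.5 pitch err 0.02 q [-0.09   0.278  0.218  1.531  0.013  1.757] v [ 0.01 -0.03  0.19  0.02  0.   -0.  ] p [ 0.5166 -0.0423  0.2848] z [-0.019  0.015 -1.   ]
t 47.5 p [ 0.5166 -0.0423  0.2848] x [0.273 0.962 0.009] y [ 0.962 -0.273 -0.022] F [ 1.9 -0.2 -1.6] w 0.671 q [-0.09  0.28  0.22  1.53  0.01  1.76]
tool units total [1.97 0.89 0.66] tilt [-0.019  0.015 -1.   ]
```

servo_tool:
  increments:
    - [[1,0.45,0,0,-1]]

```text
clock: 47.6
ee_pos: [0.543, -0.0198, 0.292]
orientation: [0.799, 0.601, 0.003, -0.006]
force: [1.4, -0.1, -1.4]
gripper_width: 0.672
```

```bash
python3 w.py 3
```

```text
t 47.75 pitch err -0.0003 q [-0.039  0.318  0.291  1.544  0.015  1.807] v [-0.02 -0.01 -0.05  0.02 -0.02 -0.01] p [ 0.5455 -0.0166  0.2919] z [ 0.001  0.014 -1.   ]
```

servo_tool:
  increments:
    - [[0.95,0.45,0,0,-1]]

```text
clock: 47.85
ee_pos: [0.5691, 0.0049, 0.2975]
orientation: [0.798, 0.602, 0.008, -0.002]
force: [1.9, 0.1, -4.0]
gripper_width: 0.672
```

```bash
python3 w.py 3; python3 go.py .558 .0075 .225; python3 -c "
from h import *
d=snap('wrist','w13.png')
d=snap('scene','s8.png'); cr=d['image'][140:300,240:400]; cv2.imwrite('pics/s8c.png',cv2.cvtColor(cv2.resize(cr,None,fx=3.7,fy=3.7,interpolation=cv2.INTER_CUBIC),cv2.COLOR_RGB2BGR))"
```

```text
t 48.0 pitch err -0.0142 q [0.006 0.361 0.366 1.561 0.014 1.85 ] v [-0.02 -0.02 -0.06  0.02 -0.02 -0.01] p [0.5715 0.0079 0.2972] z [ 0.014  0.015 -1.   ]
t 48.0 p [0.5715 0.0079 0.2972] x [0.269 0.963 0.018] y [ 0.963 -0.27   0.01 ] F [ 0.2  0.6 -2.8] w 0.677 q [0.01 0.36 0.37 1.56 0.01 1.85]
tool units total [-0.18 -0.45  2.4 ] tilt [ 0.014  0.015 -1.   ]
```

View pics/s8c.png

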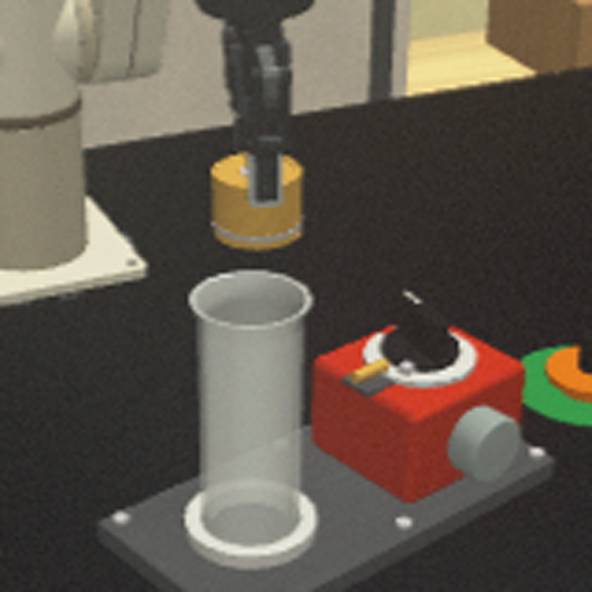

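View pics/w13.png

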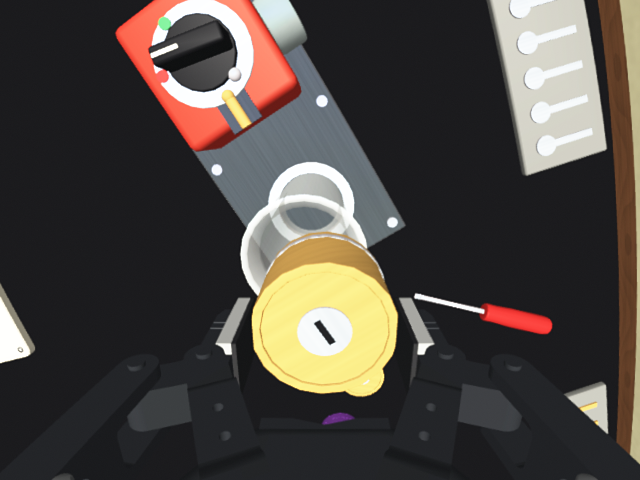

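```bash
python3 -c "
from h import *
d=vision.get_image('scene'); print(atz(d,307.6,220.5,.22))
d=snap('wrist','w14.png')
im=cv2.cvtColor(d['image'],cv2.COLOR_RGB2BGR)
for q in proj(d,circ((.558,.0075),.0435,.22)): cv2.circle(im,tuple(int(v) for v in q),1,(0,0,255),-1)
for q in proj(d,circ((.558,.0075),.0325,.02)): cv2.circle(im,tuple(int(v) for v in q),1,(0,255,0),-1)
cv2.imwrite('pics/w14o.png',im[140:420,180:480])
"
```

```text
[0.56249891 0.00756254 0.22      ]
```

View pics/w14o.png

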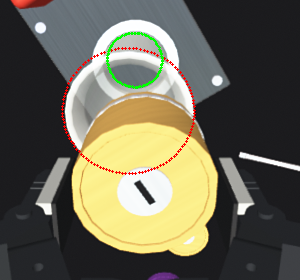

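servo_tool:
  increments:
    - [[-0.2,-0.45,0.3,0,-1]]

```text
clock: 48.3
ee_pos: [0.5548, 0.0041, 0.2863]
orientation: [0.798, 0.603, 0.008, -0.003]
force: [-0.2, 0.1, -3.2]
gripper_width: 0.668
```

```bash
python3 w.py 3; python3 go.py .558 .0075 .218
```

```text
t 48.45 pitch err -0.005 q [-1.000e-03  3.270e-01  2.880e-01  1.526e+00  1.400e-02  1.846e+00] v [ 0.01  0.01  0.03 -0.01  0.    0.  ] p [0.5522 0.0039 0.2854] z [ 0.005  0.014 -1.   ]
t 48.45 p [0.5522 0.0039 0.2854] x [0.273 0.962 0.015] y [ 0.962 -0.273  0.001] F [ 0.4  0.5 -3.3] w 0.677 q [-0.    0.33  0.29  1.53  0.01  1.85]
tool units total [0.13 0.15 2.25] tilt [ 0.005  0.014 -1.   ]
```

servo_tool:
  increments:
    - [[0,0,0.9,0,-1]]

```text
clock: 48.55
ee_pos: [0.5554, 0.0039, 0.2628]
orientation: [0.798, 0.603, 0.011, -0.001]
force: [1.1, -0.7, -3.6]
gripper_width: 0.671
```

```bash
python3 w.py 3; python3 go.py .558 .0075 .218
```

```text
t 48.7 pitch err -0.0019 q [-1.000e-03  3.320e-01  2.230e-01  1.460e+00  1.400e-02  1.847e+00] v [ 0.   -0.01  0.05  0.02  0.    0.  ] p [0.5515 0.0041 0.2574] z [ 0.002  0.014 -1.   ]
t 48.7 p [0.5515 0.0041 0.2574] x [0.273 0.962 0.014] y [ 0.962 -0.273 -0.002] F [-0.7 -0.5 -3.3] w 0.672 q [-0.    0.33  0.22  1.46  0.01  1.85]
tool units total [0.15 0.18 1.32] tilt [ 0.002  0.014 -1.   ]
```

servo_tool:
  increments:
    - [[0.15,0.18,0.4,0,-1]]

```text
clock: 48.8
ee_pos: [0.5596, 0.0069, 0.2482]
orientation: [0.798, 0.603, 0.007, -0.003]
force: [0.5, -0.2, -2.9]
gripper_width: 0.67
```

```bash
python3 w.py 3; python3 go.py .558 .0075 .218
```

```text
t 48.95 pitch err -0.001 q [0.005 0.35  0.216 1.436 0.014 1.852] v [-0.   -0.02  0.01  0.01 -0.   -0.  ] p [0.5583 0.0073 0.2449] z [ 0.001  0.014 -1.   ]
t 48.95 p [0.5583 0.0073 0.2449] x [0.273 0.962 0.014] y [ 0.962 -0.273 -0.003] F [-0.3  0.1 -2.6] w 0.672 q [0.01 0.35 0.22 1.44 0.01 1.85]
tool units total [-0.01 -0.01  0.9 ] tilt [ 0.001  0.014 -1.   ]
```

servo_tool:
  increments:
    - [[0,0,0.5,0,-1]]

```text
clock: 49.05
ee_pos: [0.5603, 0.0077, 0.2323]
orientation: [0.798, 0.603, 0.007, -0.004]
force: [-0.2, -0.6, -2.9]
gripper_width: 0.67
```

```bash
python3 w.py 3; python3 go.py .558 .0075 .218
```

```text
t 49.2 pitch err 0.001 q [0.006 0.355 0.183 1.4   0.014 1.853] v [-0.   -0.01  0.02  0.01  0.    0.  ] p [0.5579 0.0076 0.2294] z [-0.001  0.014 -1.   ]
t 49.2 p [0.5579 0.0076 0.2294] x [0.273 0.962 0.013] y [ 0.962 -0.273 -0.005] F [-0.1  0.4 -3.1] w 0.674 q [0.01 0.35 0.18 1.4  0.01 1.85]
tool units total [-0.01  0.01  0.38] tilt [-0.001  0.014 -1.   ]
```

servo_tool:
  increments:
    - [[0,0,0.4,0,-1]]

```text
clock: 49.3
ee_pos: [0.5595, 0.0078, 0.2196]
orientation: [0.798, 0.603, 0.006, -0.004]
force: [0.9, 0.6, -2.1]
gripper_width: 0.676
```

```bash
python3 w.py 3; python3 go.py .558 .0075 .218;python3 -c "
from h import *
d=snap('scene','s9.png'); cr=d['image'][140:300,240:400]; cv2.imwrite('pics/s9c.png',cv2.cvtColor(cv2.resize(cr,None,fx=3.7,fy=3.7,interpolation=cv2.INTER_CUBIC),cv2.COLOR_RGB2BGR))"
```

```text
t 49.45 pitch err 0.0027 q [0.006 0.359 0.157 1.371 0.014 1.853] v [ 0.   -0.01  0.02  0.01 -0.    0.  ] p [0.5573 0.0078 0.2167] z [-0.003  0.014 -1.   ]
t 49.45 p [0.5573 0.0078 0.2167] x [0.273 0.962 0.013] y [ 0.962 -0.273 -0.007] F [-1.1  0.8 -2.6] w 0.671 q [0.01 0.36 0.16 1.37 0.01 1.85]
tool units total [-0.    0.03 -0.04] tilt [-0.003  0.014 -1.   ]
```

View pics/s9c.png

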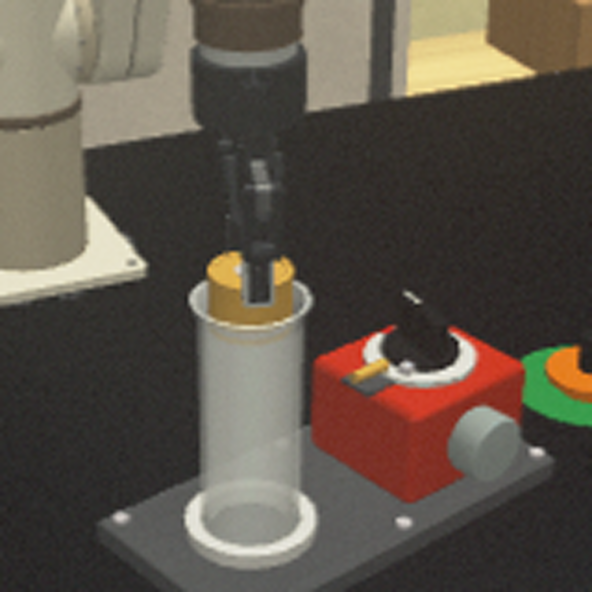

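servo_tool:
  increments:
    - [[0,0,0,0,1],[0,0,0,0,1],[0,0,0,0,1],[0,0,0,0,1],[0,0,0,0,1]]

```text
clock: 50.0
ee_pos: [0.5601, 0.0077, 0.2215]
orientation: [0.798, 0.603, 0.007, -0.004]
force: [-0.3, 0.4, -0.0]
gripper_width: 1.003
```

servo_tool:
  increments:
    - [[0,0,-1,0,1],[0,0,-1,0,1],[0,0,-0.5,0,1]]

```text
clock: 50.3
ee_pos: [0.5575, 0.0067, 0.2958]
orientation: [0.798, 0.603, 0.004, -0.006]
force: [0.7, -0.2, -0.2]
gripper_width: 1.002
```

```bash
python3 w.py 2; python3 chk.py t8.png; python3 go.py .56 -.231 .14; python3 -c "
import cv2; im=cv2.imread('pics/sc_t8.png'); cv2.imwrite('pics/s10c.png',cv2.resize(im[140:330,100:420],None,fx=2.4,fy=2.4,interpolation=cv2.INTER_CUBIC))"
```

```text
t 50.4 pitch err -0.0027 q [0.004 0.343 0.337 1.562 0.014 1.851] v [-0.    0.02 -0.07 -0.04 -0.    0.  ] p [0.5584 0.0067 0.2963] z [ 0.003  0.014 -1.   ]
T 477 [411.1 249. ] [ 0.5598 -0.2318] 0.06
T 661 [189.2 296.9] [0.46   0.3873] 0.56
T 510 [465.6 321.6] [ 0.3535 -0.3614] 0.05
S 479 [163.4 273.6] [ 0.3554 -0.3579] 0.05
S 583 [224.6 303.4] [ 0.5598 -0.2298] 0.04
t 50.5 p [0.557  0.0067 0.293 ] x [0.273 0.962 0.013] y [ 0.962 -0.273 -0.007] F [-0.5  0.2 -0.7] w 0.999 q [0.   0.34 0.33 1.56 0.01 1.85]
tool units total [-7.66  2.29  4.99] tilt [-0.003  0.014 -1.   ]
```

View pics/s10c.png

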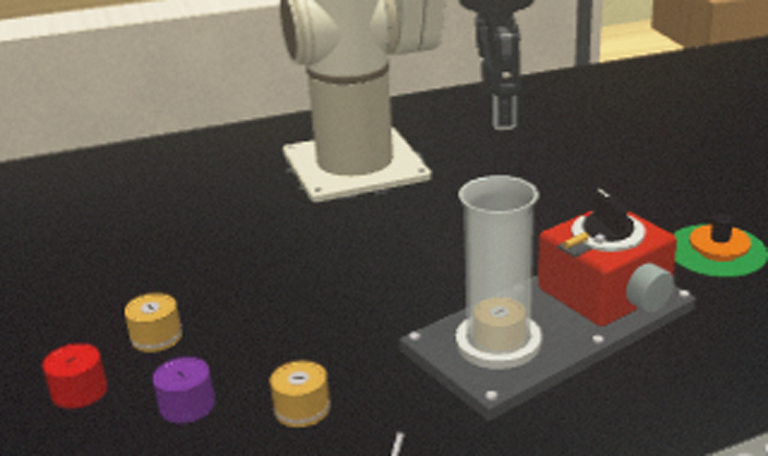

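servo_tool:
  increments:
    - [[-0.7,0.2,0,0,1],[-1,0.3,0,0,1],[-1,0.3,0,0,1],[-1,0.3,0,0,1],[-1,0.3,0,0,1],[-1,0.3,0,0,1],[-1,0.3,0,0,1]]

```text
clock: 51.2
ee_pos: [0.5564, -0.2042, 0.2769]
orientation: [0.795, 0.607, -0.003, -0.015]
force: [0.7, 0.2, 0.2]
gripper_width: 1.001
```

```bash
python3 w.py 4; python3 go.py .559 -.231 .14; python3 -c "
from h import *
d=vision.get_image('top'); print('tip',atz(d,379,217,.01))"
```

```text
t 51.4 pitch err 0.0278 q [-0.357  0.446  0.44   1.593  0.011  1.482] v [ 0.03 -0.02  0.    0.01  0.   -0.  ] p [ 0.5564 -0.2036  0.277 ] z [-0.022  0.02  -1.   ]
t 51.4 p [ 0.5564 -0.2036  0.277 ] x [0.265 0.964 0.014] y [ 0.964 -0.265 -0.027] F [-0.3  0.9 -0.4] w 1.0 q [-0.36  0.45  0.44  1.59  0.01  1.48]
tool units total [-0.92  0.45  4.54] tilt [-0.022  0.02  -1.   ]
tip [ 0.6587293  -0.15247399  0.01      ]
```

servo_tool:
  increments:
    - [[-0.9,0.4,0.5,0,1],[0,0,1,0,1],[0,0,1,0,1]]

```text
clock: 51.75
ee_pos: [0.5634, -0.2281, 0.2051]
orientation: [0.793, 0.609, 0.001, -0.01]
force: [1.0, -0.0, 0.4]
gripper_width: 1.0
```

```bash
python3 w.py 3; python3 go.py .559 -.231 .07
```

```text
t 51.9 pitch err 0.0235 q [-0.39   0.481  0.308  1.421  0.011  1.441] v [-0.   -0.03  0.08  0.02 -0.   -0.  ] p [ 0.5614 -0.2272  0.2035] z [-0.018  0.019 -1.   ]
t 51.9 p [ 0.5614 -0.2272  0.2035] x [0.257 0.966 0.014] y [ 0.966 -0.257 -0.022] F [ 0.2 -0.4 -0.2] w 1.001 q [-0.39  0.48  0.31  1.42  0.01  1.44]
tool units total [-0.2   0.05  4.45] tilt [-0.018  0.019 -1.   ]
```

servo_tool:
  increments:
    - [[-0.15,0,1,0,1],[0,0,1,0,1],[0,0,1,0,1]]

```text
clock: 52.2
ee_pos: [0.5669, -0.23, 0.1235]
orientation: [0.791, 0.611, 0.004, -0.004]
force: [0.3, 0.6, -0.7]
gripper_width: 1.003
```

```bash
python3 w.py 3; python3 go.py .559 -.231 .07; python3 -c "
from h import *
d=snap('wrist','w15.png')"
```

```text
t 52.35 pitch err 0.0099 q [-0.391  0.519  0.153  1.215  0.011  1.435] v [-0.01 -0.03  0.06  0.01 -0.   -0.  ] p [ 0.5644 -0.2291  0.1214] z [-0.005  0.014 -1.   ]
t 52.35 p [ 0.5644 -0.2291  0.1214] x [0.253 0.967 0.012] y [ 0.967 -0.253 -0.008] F [-0.2  0.5  0.5] w 1.0 q [-0.39  0.52  0.15  1.21  0.01  1.44]
tool units total [-0.13 -0.14  1.71] tilt [-0.005  0.014 -1.   ]
```

View pics/w15.png

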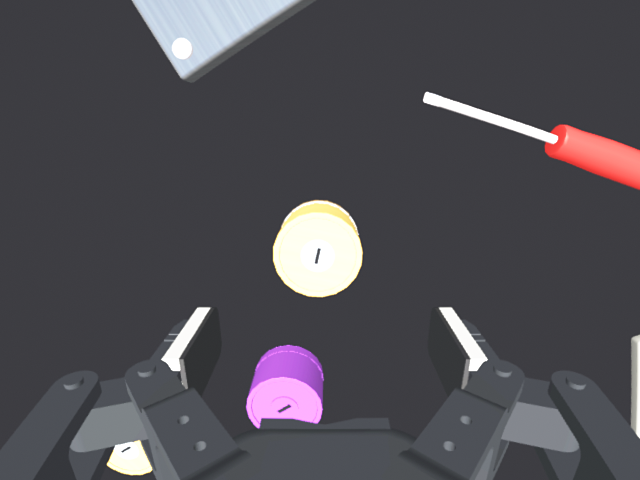

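servo_tool:
  increments:
    - [[-0.12,-0.12,0.9,0,1]]

```text
clock: 52.5
ee_pos: [0.5663, -0.2335, 0.1025]
orientation: [0.791, 0.612, 0.007, 0.0]
force: [0.5, -0.5, -0.3]
gripper_width: 0.999
```

```bash
python3 w.py 3; python3 -c "
from h import *
d=snap('wrist','w16.png');print(atz(d,322,270,.045))"; python3 go.py .559 -.231 .016
```

```text
t 52.65 pitch err 0.0068 q [-0.398  0.532  0.107  1.153  0.011  1.429] v [ 0.   -0.01  0.03  0.    0.    0.  ] p [ 0.5611 -0.2319  0.0971] z [-0.002  0.013 -1.   ]
[ 0.55872478 -0.23601912  0.045     ]
t 52.7 p [ 0.5619 -0.2322  0.0978] x [0.253 0.967 0.012] y [ 0.967 -0.253 -0.003] F [-0.1 -0.4 -0.4] w 1.0 q [-0.4   0.53  0.11  1.15  0.01  1.43]
tool units total [-0.02 -0.09  2.73] tilt [-0.     0.012 -1.   ]
```

servo_tool:
  increments:
    - [[0,0,0.9,0,1]]

```text
clock: 52.8
ee_pos: [0.5665, -0.2337, 0.0768]
orientation: [0.792, 0.611, 0.007, 0.0]
force: [0.8, -0.1, 0.3]
gripper_width: 1.0
```

```bash
python3 w.py 3; python3 go.py .559 -.231 .016; python3 -c "
from h import *
d=snap('wrist','w17.png')"
```

```text
t 52.95 pitch err 0.0061 q [-0.397  0.554  0.072  1.095  0.011  1.43 ] v [-0.   -0.02  0.03  0.01  0.   -0.  ] p [ 0.5616 -0.2316  0.0713] z [-0.001  0.013 -1.   ]
t 52.95 p [ 0.5616 -0.2316  0.0713] x [0.253 0.967 0.012] y [ 0.967 -0.253 -0.004] F [-0.  0.  1.] w 1.001 q [-0.4   0.55  0.07  1.1   0.01  1.43]
tool units total [-0.02 -0.08  1.84] tilt [-0.001  0.013 -1.   ]
```

View pics/w17.png

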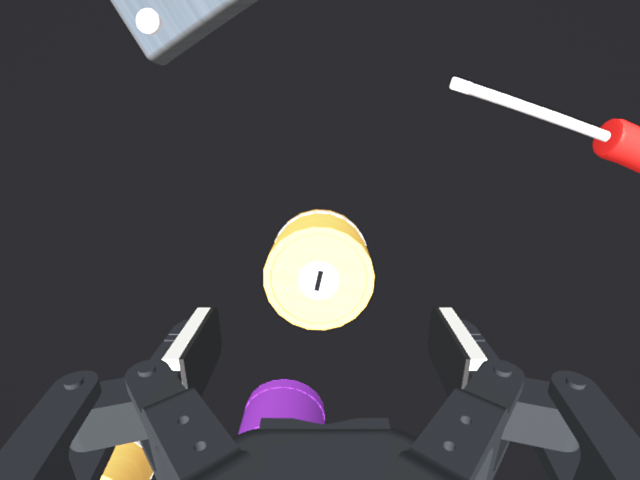

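servo_tool:
  increments:
    - [[0,-0.1,1,0,1]]

```text
clock: 53.1
ee_pos: [0.5645, -0.2329, 0.048]
orientation: [0.791, 0.611, 0.007, 0.001]
force: [1.8, -0.1, -0.2]
gripper_width: 1.003
```

```bash
python3 w.py 3
```

```text
t 53.25 pitch err 0.007 q [-0.397  0.577  0.028  1.029  0.011  1.429] v [ 0.   -0.02  0.03  0.01  0.    0.  ] p [ 0.5584 -0.2304  0.042 ] z [-0.002  0.013 -1.   ]
```

servo_tool:
  increments:
    - [[0,0,0.8,0,1]]

```text
clock: 53.35
ee_pos: [0.5624, -0.2317, 0.0229]
orientation: [0.791, 0.611, 0.005, -0.002]
force: [0.3, -1.0, -0.5]
gripper_width: 1.0
```

```bash
python3 w.py 3; python3 go.py .559 -.231 .016
```

```text
t 53.5 pitch err 0.0087 q [-0.397  0.602  0.003  0.98   0.011  1.43 ] v [ 0.   -0.02  0.02  0.   -0.    0.  ] p [ 0.5579 -0.2299  0.0183] z [-0.004  0.014 -1.   ]
t 53.5 p [ 0.5579 -0.2299  0.0183] x [0.253 0.967 0.012] y [ 0.967 -0.253 -0.007] F [0.2 0.1 0.5] w 1.002 q [-0.4   0.6   0.    0.98  0.01  1.43]
tool units total [-0.03  0.05  0.08] tilt [-0.004  0.014 -1.   ]
```

servo_tool:
  increments:
    - [[0,0,0,0,-1],[0,0,0,0,-1],[0,0,0,0,-1],[0,0,0,0,-1],[0,0,0,0,-1]]
  force: 60

```text
clock: 54.0
ee_pos: [0.5604, -0.231, 0.0236]
orientation: [0.792, 0.611, 0.004, -0.004]
force: [-0.7, -0.7, -2.5]
gripper_width: 0.667
```

```bash
python3 go.py .559 -.231 .016
```

```text
t 54.0 p [ 0.5604 -0.231   0.0236] x [0.253 0.967 0.011] y [ 0.967 -0.253 -0.001] F [-0.7 -0.7 -2.5] w 0.667 q [-0.4   0.6   0.01  0.99  0.01  1.43]
tool units total [-0.02 -0.04  0.25] tilt [ 0.002  0.011 -1.   ]
```

servo_tool:
  increments:
    - [[0,0,-0.5,0,-1],[0,0,-1,0,-1],[0,0,-1,0,-1],[0,0,-1,0,-1],[0,0,-1,0,-1],[0,0,-1,0,-1],[0,0,-1,0,-1],[0,0,-1,0,-1],[0,0,-0.7,0,-1]]

```text
clock: 54.9
ee_pos: [0.5553, -0.2319, 0.2696]
orientation: [0.791, 0.611, -0.001, -0.013]
force: [0.9, 0.2, -3.2]
gripper_width: 0.67
```

```bash
python3 w.py 3; python3 go.py .558 .0075 .275
```

```text
t 55.05 pitch err 0.0225 q [-0.401  0.463  0.445  1.576  0.011  1.425] v [-0.    0.03 -0.07 -0.02  0.    0.  ] p [ 0.5558 -0.2321  0.2685] z [-0.016  0.019 -1.   ]
t 55.05 p [ 0.5558 -0.2321  0.2685] x [0.253 0.967 0.014] y [ 0.967 -0.253 -0.021] F [ 0.5 -0.4 -3.2] w 0.669 q [-0.4   0.46  0.45  1.58  0.01  1.43]
tool units total [ 7.75 -1.95 -0.06] tilt [-0.016  0.019 -1.   ]
```

servo_tool:
  increments:
    - [[0.7,-0.2,-0.3,0,-1],[1,-0.25,-0.2,0,-1],[1,-0.25,0,0,-1],[1,-0.25,0,0,-1],[1,-0.25,0,0,-1],[1,-0.25,0,0,-1],[1,-0.25,0,0,-1]]

```text
clock: 55.75
ee_pos: [0.5514, -0.0217, 0.2693]
orientation: [0.794, 0.607, -0.01, -0.023]
force: [0.5, 0.2, -2.7]
gripper_width: 0.671
```

```bash
python3 w.py 4; python3 go.py .558 .0075 .255
```

```text
t 55.95 pitch err 0.0452 q [-0.052  0.373  0.312  1.555  0.021  1.782] v [-0.03 -0.    0.02  0.01 -0.   -0.  ] p [ 0.5517 -0.0222  0.2699] z [-0.044  0.023 -0.999]
t 55.95 p [ 0.5517 -0.0222  0.2699] x [0.261 0.965 0.011] y [ 0.964 -0.26  -0.049] F [-0.2  0.3 -2.9] w 0.671 q [-0.05  0.37  0.31  1.56  0.02  1.78]
tool units total [ 1.01 -0.03  0.51] tilt [-0.044  0.023 -0.999]
```

servo_tool:
  increments:
    - [[0,0,-0.5,0,-1]]

```text
clock: 56.05
ee_pos: [0.5508, -0.0231, 0.2817]
orientation: [0.794, 0.608, -0.013, -0.024]
force: [-0.1, 0.8, -2.7]
gripper_width: 0.669
```

```bash
python3 w.py 3
```

```text
t 56.2 pitch err 0.0446 q [-0.054  0.374  0.351  1.593  0.021  1.781] v [-0.    0.   -0.02 -0.01  0.    0.  ] p [ 0.5527 -0.0236  0.2846] z [-0.043  0.023 -0.999]
```

servo_tool:
  increments:
    - [[0.5,-0.7,0.7,0,-1],[0.5,0.7,-0.7,0,-1]]

```text
clock: 56.4
ee_pos: [0.5336, 0.0029, 0.2616]
orientation: [0.795, 0.604, -0.036, -0.042]
force: [-12.8, -0.5, -15.6]
gripper_width: 0.671
```

```bash
python3 w.py 4; python3 go.py .558 .0075 .255
```

```text
t 56.6 pitch err 0.033 q [-0.008  0.389  0.38   1.594  0.021  1.833] v [-0.   -0.02  0.08  0.01  0.   -0.  ] p [0.5651 0.0021 0.2868] z [-0.033  0.022 -0.999]
t 56.6 p [0.5651 0.0021 0.2868] x [0.267 0.964 0.012] y [ 0.963 -0.267 -0.037] F [ 0.4  0.6 -0.7] w 0.669 q [-0.01  0.39  0.38  1.59  0.02  1.83]
tool units total [ 0.1  -0.24  1.07] tilt [-0.033  0.022 -0.999]
```

servo_tool:
  increments:
    - [[0.1,-0.25,0.5,0,-1]]

```text
clock: 56.7
ee_pos: [0.563, 0.0061, 0.2769]
orientation: [0.796, 0.605, -0.001, -0.014]
force: [-0.2, 0.2, -1.8]
gripper_width: 0.669
```

```bash
python3 w.py 3; python3 go.py .558 .0075 .255
```

```text
t 56.85 pitch err 0.027 q [-0.     0.373  0.325  1.55   0.021  1.841] v [-0.    0.    0.02  0.01 -0.    0.  ] p [0.5601 0.0067 0.2746] z [-0.027  0.021 -0.999]
t 56.85 p [0.5601 0.0067 0.2746] x [0.268 0.963 0.013] y [ 0.963 -0.267 -0.032] F [ 0.7 -0.  -2. ] w 0.67 q [-0.    0.37  0.33  1.55  0.02  1.84]
tool units total [-0.   -0.05  0.65] tilt [-0.027  0.021 -0.999]
```

servo_tool:
  increments:
    - [[0,0,0.5,0,-1]]

```text
clock: 56.95
ee_pos: [0.563, 0.0064, 0.2639]
orientation: [0.796, 0.605, -0.0, -0.014]
force: [0.3, 0.4, -3.5]
gripper_width: 0.666
```

```bash
python3 w.py 3; python3 go.py .558 .0075 .222
```

```text
t 57.1 pitch err 0.0243 q [-0.     0.374  0.291  1.513  0.021  1.842] v [ 0.   -0.    0.01  0.01 -0.    0.  ] p [0.5608 0.0065 0.2609] z [-0.024  0.021 -0.999]
t 57.1 p [0.5608 0.0065 0.2609] x [0.268 0.963 0.014] y [ 0.963 -0.268 -0.029] F [-0.5  0.6 -3.4] w 0.667 q [-0.    0.37  0.29  1.51  0.02  1.84]
tool units total [-0.01 -0.06  1.3 ] tilt [-0.024  0.021 -0.999]
```

servo_tool:
  increments:
    - [[0,-0.05,0.6,0,-1]]

```text
clock: 57.2
ee_pos: [0.5618, 0.0069, 0.2468]
orientation: [0.796, 0.605, 0.0, -0.013]
force: [0.4, 0.2, -2.5]
gripper_width: 0.665
```

```bash
python3 w.py 3; python3 go.py .558 .0075 .222
```

```text
t 57.35 pitch err 0.0246 q [1.000e-03 3.730e-01 2.460e-01 1.468e+00 2.100e-02 1.843e+00] v [ 0.   -0.01  0.02  0.01 -0.    0.  ] p [0.559  0.007  0.2434] z [-0.025  0.021 -0.999]
t 57.35 p [0.559  0.007  0.2434] x [0.268 0.963 0.014] y [ 0.963 -0.268 -0.029] F [-0.1  0.9 -3.1] w 0.665 q [0.   0.37 0.25 1.47 0.02 1.84]
tool units total [-0.   -0.01  0.71] tilt [-0.025  0.021 -0.999]
```

servo_tool:
  increments:
    - [[0,-0.05,0.6,0,-1]]

```text
clock: 57.45
ee_pos: [0.5597, 0.0076, 0.2291]
orientation: [0.796, 0.605, -0.0, -0.014]
force: [0.8, -0.5, -2.8]
gripper_width: 0.665
```

```bash
python3 w.py 3; python3 go.py .558 .0075 .222;python3 -c "
from h import *
d=snap('scene','s11.png'); cr=d['image'][140:300,240:400]; cv2.imwrite('pics/s11c.png',cv2.cvtColor(cv2.resize(cr,None,fx=3.7,fy=3.7,interpolation=cv2.INTER_CUBIC),cv2.COLOR_RGB2BGR))"
```

```text
t 57.6 pitch err 0.0256 q [0.002 0.375 0.202 1.424 0.021 1.844] v [-0.   -0.01  0.02  0.   -0.    0.  ] p [0.5569 0.0078 0.2257] z [-0.026  0.021 -0.999]
t 57.6 p [0.5569 0.0078 0.2257] x [0.268 0.963 0.013] y [ 0.963 -0.268 -0.03 ] F [ 0.5  0.5 -2.9] w 0.67 q [0.   0.37 0.2  1.42 0.02 1.84]
tool units total [-0.    0.04  0.12] tilt [-0.026  0.021 -0.999]
```

View pics/s11c.png

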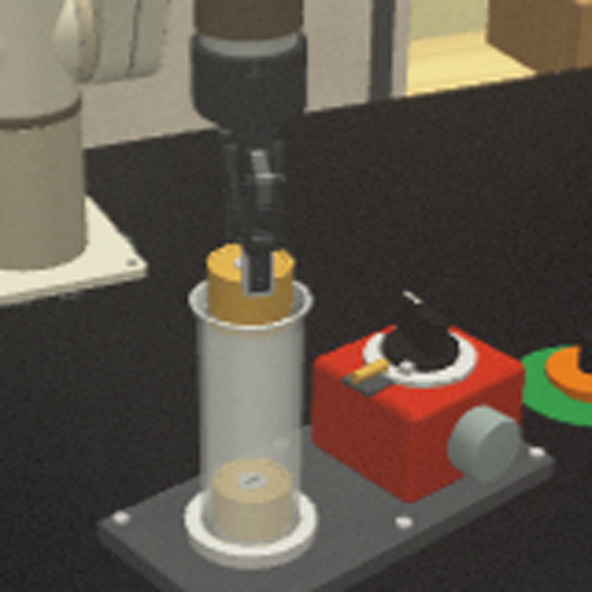

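In the mouth. I'll lower it a touch more, then release.

servo_tool:
  increments:
    - [[0,0.05,0.25,0,-1]]

```text
clock: 57.75
ee_pos: [0.56, 0.0075, 0.2209]
orientation: [0.796, 0.605, -0.002, -0.015]
force: [0.7, 0.9, -2.4]
gripper_width: 0.67
```

```bash
python3 w.py 3; python3 go.py .558 .0075 .222
```

```text
t 57.9 pitch err 0.0243 q [0.002 0.38  0.191 1.407 0.021 1.844] v [-0.   -0.    0.    0.01  0.    0.  ] p [0.5587 0.0075 0.2188] z [-0.024  0.021 -0.999]
t 57.9 p [0.5587 0.0075 0.2188] x [0.268 0.963 0.014] y [ 0.963 -0.268 -0.029] F [-0.6  0.  -3. ] w 0.668 q [0.   0.38 0.19 1.41 0.02 1.84]
tool units total [-0.01 -0.03 -0.11] tilt [-0.024  0.021 -0.999]
```

servo_tool:
  increments:
    - [[0,0,0,0,1],[0,0,0,0,1],[0,0,0,0,1],[0,0,0,0,1],[0,0,0,0,1]]

```text
clock: 58.4
ee_pos: [0.5605, 0.0075, 0.222]
orientation: [0.796, 0.605, -0.001, -0.014]
force: [-0.6, -0.3, 0.3]
gripper_width: 1.002
```

servo_tool:
  increments:
    - [[0,0,-1,0,1],[0,0,-1,0,1]]

```text
clock: 58.6
ee_pos: [0.5587, 0.0063, 0.2786]
orientation: [0.796, 0.605, -0.005, -0.017]
force: [0.4, 0.5, 0.7]
gripper_width: 1.0
```

```bash
python3 w.py 2; python3 chk.py t9.png; python3 go.py .3545 -.3595 .14; python3 -c "
import cv2; im=cv2.imread('pics/sc_t9.png'); cv2.imwrite('pics/s12c.png',cv2.resize(im[140:330,100:420],None,fx=2.4,fy=2.4,interpolation=cv2.INTER_CUBIC))"
```

```text
t 58.7 pitch err 0.0197 q [-1.000e-03  3.690e-01  3.390e-01  1.561e+00  2.100e-02  1.841e+00] v [ 0.    0.02 -0.08 -0.06 -0.    0.  ] p [0.5611 0.0062 0.2825] z [-0.02   0.021 -1.   ]
T 652 [189.1 296.9] [0.4619 0.3873] 0.58
T 511 [465.6 321.6] [ 0.3534 -0.3612] 0.05
S 478 [163.4 273.6] [ 0.3557 -0.3579] 0.04
t 58.8 p [0.5597 0.0063 0.2788] x [0.268 0.963 0.014] y [ 0.963 -0.268 -0.03 ] F [-1.1 -0.2 -0.5] w 1.0 q [-0.    0.37  0.33  1.56  0.02  1.84]
tool units total [-13.64  -3.18   4.54] tilt [-0.025  0.021 -0.999]
```

View pics/s12c.png

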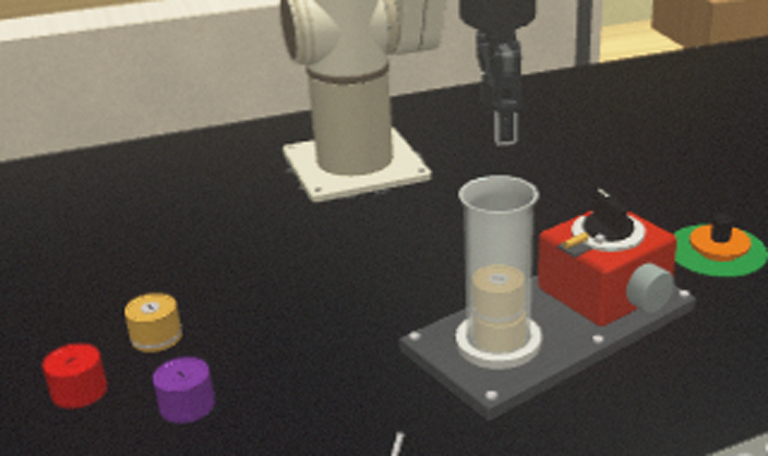

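servo_tool:
  increments:
    - [[-0.7,-0.2,0,0,1],[-1,-0.25,0,0,1],[-1,-0.25,0,0,1],[-1,-0.25,0,0,1],[-1,-0.25,0,0,1],[-1,-0.25,0,0,1],[-1,-0.25,0,0,1],[-1,-0.25,0,0,1],[-1,-0.2,0,0,1],[-1,-0.2,0,0,1]]

```text
clock: 59.8
ee_pos: [0.4043, -0.2587, 0.2627]
orientation: [0.793, 0.608, -0.01, -0.026]
force: [0.5, 0.4, -0.5]
gripper_width: 0.998
```

servo_tool:
  increments:
    - [[-1,-0.2,0,0,1],[-1,-0.2,0,0,1],[-1,-0.2,0,0,1]]

```text
clock: 60.1
ee_pos: [0.3595, -0.3426, 0.258]
orientation: [0.793, 0.608, -0.011, -0.029]
force: [0.1, -0.5, 0.3]
gripper_width: 1.001
```

```bash
python3 w.py 4; python3 go.py .3545 -.3595 .14
```

```text
t 60.3 pitch err 0.0614 q [-0.753  0.273  0.141  1.5   -0.011  1.082] v [ 0.03 -0.01  0.    0.    0.    0.  ] p [ 0.36   -0.342   0.2582] z [-0.053  0.034 -0.998]
t 60.3 p [ 0.36   -0.342   0.2582] x [0.261 0.965 0.019] y [ 0.964 -0.26  -0.059] F [0.8 0.3 0.7] w 0.999 q [-0.75  0.27  0.14  1.5  -0.01  1.08]
tool units total [-0.69  0.21  3.92] tilt [-0.053  0.034 -0.998]
```

servo_tool:
  increments:
    - [[-0.6,0.1,0.8,0,1],[0,0,1,0,1],[0,0,1,0,1]]

```text
clock: 60.6
ee_pos: [0.3577, -0.3574, 0.1751]
orientation: [0.792, 0.609, -0.009, -0.025]
force: [0.1, 0.3, 0.1]
gripper_width: 1.003
```

```bash
python3 w.py 4; python3 go.py .3545 -.3595 .1
```

```text
t 60.8 pitch err 0.0541 q [-0.778  0.318 -0.011  1.296 -0.012  1.053] v [-0.   -0.02  0.05  0.    0.   -0.  ] p [ 0.3572 -0.357   0.1759] z [-0.047  0.029 -0.998]
t 60.8 p [ 0.3572 -0.357   0.1759] x [0.257 0.966 0.016] y [ 0.965 -0.256 -0.053] F [-0.2 -0.9 -0.1] w 1.001 q [-0.78  0.32 -0.01  1.3  -0.01  1.05]
tool units total [-0.14  0.07  2.53] tilt [-0.047  0.029 -0.998]
```

servo_tool:
  increments:
    - [[0.5,-0.85,0.8,0,1],[-0.5,0.85,-0.8,0,1]]

```text
clock: 61.0
ee_pos: [0.3245, -0.3231, 0.1512]
orientation: [0.79, 0.609, -0.015, -0.068]
force: [-11.2, 11.1, -11.6]
gripper_width: 0.998
```

```bash
python3 w.py 4
```

```text
t 61.2 pitch err 0.0291 q [-0.776  0.315  0.009  1.294 -0.012  1.053] v [-0.   -0.01  0.14  0.    0.    0.  ] p [ 0.3661 -0.3642  0.1846] z [-0.029  0.012 -1.   ]
```

servo_tool:
  increments:
    - [[0.5,-0.85,0.8,0,1],[-0.5,0.85,-0.8,0,1]]

```text
clock: 61.4
ee_pos: [0.3449, -0.3428, 0.1677]
orientation: [0.791, 0.61, -0.011, -0.036]
force: [-10.0, 11.1, -12.7]
gripper_width: 0.996
```

```bash
python3 w.py 4; python3 go.py .3545 -.3595 .1
```

```text
t 61.6 pitch err -0.0218 q [-0.775  0.305  0.036  1.28  -0.012  1.053] v [-0.   -0.    0.07  0.01  0.   -0.  ] p [ 0.3808 -0.3781  0.2001] z [ 0.007 -0.024 -1.   ]
t 61.6 p [ 0.3808 -0.3781  0.2001] x [ 0.255  0.967 -0.021] y [ 0.967 -0.254  0.013] F [ 0.  -0.8  1.6] w 1.002 q [-0.77  0.31  0.04  1.28 -0.01  1.05]
tool units total [ 0.45 -1.05  3.32] tilt [ 0.007 -0.024 -1.   ]
```

servo_tool:
  increments:
    - [[0.45,-1,0.8,0,1]]

```text
clock: 61.7
ee_pos: [0.3671, -0.3692, 0.1865]
orientation: [0.792, 0.61, -0.002, 0.027]
force: [0.1, 0.1, 0.4]
gripper_width: 0.997
```

```bash
python3 w.py 4; python3 go.py .3545 -.3595 .1
```

```text
t 61.9 pitch err -0.0374 q [-0.782  0.255 -0.081  1.197 -0.012  1.046] v [ 0.    0.01  0.01 -0.   -0.   -0.  ] p [ 0.3608 -0.3635  0.1817] z [ 0.018 -0.035 -0.999]
t 61.9 p [ 0.3608 -0.3635  0.1817] x [ 0.255  0.966 -0.029] y [ 0.967 -0.254  0.026] F [ 0.1 -1.2  0.1] w 1.0 q [-0.78  0.26 -0.08  1.2  -0.01  1.05]
tool units total [ 0.15 -0.31  2.71] tilt [ 0.018 -0.035 -0.999]
```

servo_tool:
  increments:
    - [[0,0,1,0,1]]

```text
clock: 62.0
ee_pos: [0.3687, -0.3716, 0.1601]
orientation: [0.792, 0.61, -0.002, 0.03]
force: [-0.1, 0.2, -0.7]
gripper_width: 1.002
```

```bash
python3 w.py 3; python3 go.py .3545 -.3595 .1
```

```text
t 62.15 pitch err -0.0432 q [-0.782  0.28  -0.123  1.125 -0.012  1.046] v [ 0.   -0.02 -0.01  0.02 -0.    0.  ] p [ 0.3644 -0.3674  0.1542] z [ 0.022 -0.039 -0.999]
t 62.15 p [ 0.3644 -0.3674  0.1542] x [ 0.255  0.966 -0.032] y [ 0.967 -0.254  0.032] F [-0.   0.6  1.3] w 0.999 q [-0.78  0.28 -0.12  1.12 -0.01  1.05]
tool units total [ 0.23 -0.44  1.79] tilt [ 0.022 -0.039 -0.999]
```

servo_tool:
  increments:
    - [[0,0,1,0,1]]

```text
clock: 62.25
ee_pos: [0.37, -0.3733, 0.1304]
orientation: [0.792, 0.61, -0.002, 0.029]
force: [0.5, -1.6, 0.1]
gripper_width: 1.0
```

```bash
python3 w.py 3; python3 go.py .3545 -.3595 .07; python3 -c "
from h import *
d=snap('wrist','w18.png')"
```

```text
t 62.4 pitch err -0.0434 q [-0.783  0.308 -0.164  1.055 -0.012  1.045] v [ 0.   -0.02  0.01  0.01 -0.    0.  ] p [ 0.3659 -0.3693  0.1251] z [ 0.023 -0.039 -0.999]
t 62.4 p [ 0.3659 -0.3693  0.1251] x [ 0.255  0.966 -0.032] y [ 0.967 -0.254  0.032] F [-0.2  0.1  0.7] w 1.004 q [-0.78  0.31 -0.16  1.05 -0.01  1.05]
tool units total [ 0.28 -0.51  1.81] tilt [ 0.023 -0.039 -0.999]
```

View pics/w18.png

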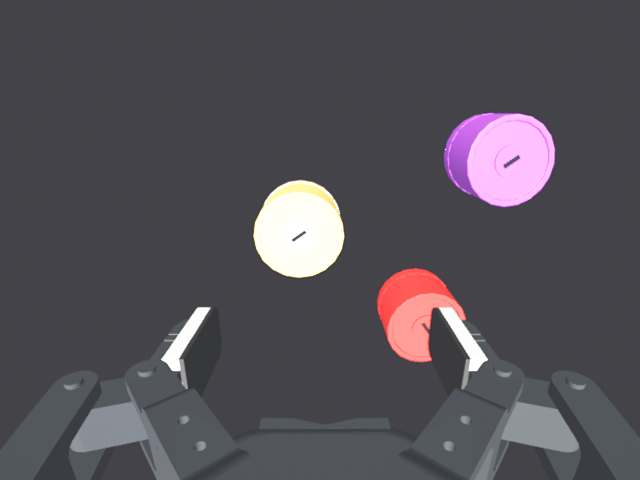

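servo_tool:
  increments:
    - [[-0.5,0.85,-0.9,0,1],[0.6,-1,0.9,0,1]]

```text
clock: 62.65
ee_pos: [0.3752, -0.3779, 0.14]
orientation: [0.792, 0.61, -0.001, 0.035]
force: [2.7, -2.0, 1.0]
gripper_width: 0.998
```

```bash
python3 w.py 4
```

```text
t 62.85 pitch err -0.0233 q [-0.782  0.301 -0.176  1.07  -0.012  1.046] v [-0.   -0.    0.07 -0.03  0.   -0.  ] p [ 0.3573 -0.3602  0.1244] z [ 0.008 -0.025 -1.   ]
```

servo_tool:
  increments:
    - [[-0.5,0.85,-0.9,0,1],[0.6,-1,0.9,0,1]]

```text
clock: 63.05
ee_pos: [0.367, -0.3694, 0.1379]
orientation: [0.792, 0.61, -0.002, 0.027]
force: [2.2, -2.0, 1.3]
gripper_width: 1.002
```

```bash
python3 w.py 5; python3 go.py .3545 -.3595 .07; python3 -c "
from h import *
d=snap('wrist','w19.png')"
```

```text
t 63.3 pitch err -0.0097 q [-0.782  0.293 -0.188  1.079 -0.012  1.047] v [-0.   -0.    0.04 -0.01 -0.    0.  ] p [ 0.3504 -0.3529  0.1238] z [-0.001 -0.015 -1.   ]
t 63.3 p [ 0.3504 -0.3529  0.1238] x [ 0.255  0.967 -0.015] y [ 0.967 -0.254  0.003] F [ 0.7 -0.6  1.5] w 0.997 q [-0.78  0.29 -0.19  1.08 -0.01  1.05]
tool units total [-0.15  0.18  1.8 ] tilt [-0.001 -0.015 -1.   ]
```

View pics/w19.png

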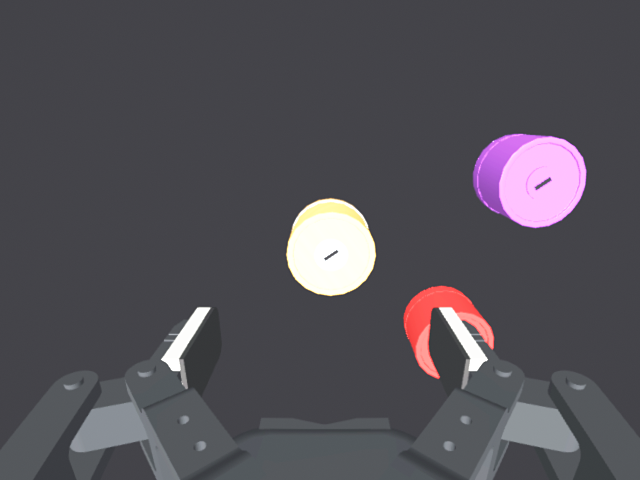

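```bash
python3 -c "
from h import *
d=snap('wrist','w20.png')
s=sensors.get_state(); R=Ro.from_quat(s['orientation']).as_matrix()
c=atz(d,331,253,.045); e=atz(d,454,345,.045); print(c,e,(R.T@(e-c)))"
```

```text
[ 0.35488015 -0.35982027  0.045     ] [ 0.42584403 -0.45471444  0.045     ] [-0.07369977  0.09277145  0.00160599]
```

servo_tool:
  increments:
    - [[-0.15,0.2,1,0,1]]

```text
clock: 63.5
ee_pos: [0.3597, -0.3637, 0.0992]
orientation: [0.792, 0.611, -0.004, 0.012]
force: [1.1, -1.3, 0.5]
gripper_width: 1.001
```

```bash
python3 w.py 3; python3 go.py .3548 -.3597 .016
```

```text
t 63.65 pitch err -0.0108 q [-0.784  0.339 -0.209  1.013 -0.012  1.044] v [ 0.   -0.03  0.01  0.02 -0.    0.  ] p [ 0.3562 -0.3604  0.0942] z [-0.001 -0.016 -1.   ]
t 63.65 p [ 0.3562 -0.3604  0.0942] x [ 0.255  0.967 -0.015] y [ 0.967 -0.255  0.003] F [0.4 0.9 0.4] w 0.999 q [-0.78  0.34 -0.21  1.01 -0.01  1.04]
tool units total [ 0.05 -0.06  2.61] tilt [-0.001 -0.016 -1.   ]
```

servo_tool:
  increments:
    - [[0,0,1,0,1]]

```text
clock: 63.75
ee_pos: [0.3596, -0.3642, 0.0686]
orientation: [0.792, 0.61, -0.004, 0.011]
force: [0.6, 0.0, 0.2]
gripper_width: 1.002
```

```bash
python3 w.py 3; python3 go.py .3548 -.3597 .016
```

```text
t 63.9 pitch err -0.0079 q [-0.785  0.373 -0.248  0.942 -0.012  1.043] v [-0.   -0.02  0.03  0.01  0.    0.  ] p [ 0.3555 -0.3601  0.0641] z [-0.003 -0.014 -1.   ]
t 63.9 p [ 0.3555 -0.3601  0.0641] x [ 0.255  0.967 -0.014] y [ 0.967 -0.255  0.001] F [-0.3  0.5 -0.1] w 0.999 q [-0.78  0.37 -0.25  0.94 -0.01  1.04]
tool units total [ 0.03 -0.03  1.6 ] tilt [-0.003 -0.014 -1.   ]
```

servo_tool:
  increments:
    - [[0,0,1,0,1]]

```text
clock: 64.0
ee_pos: [0.3589, -0.364, 0.0388]
orientation: [0.792, 0.61, -0.005, 0.01]
force: [0.8, -1.4, 0.1]
gripper_width: 1.001
```

```bash
python3 w.py 3
```

```text
t 64.15 pitch err -0.0055 q [-0.785  0.41  -0.282  0.873 -0.012  1.043] v [-0.   -0.02  0.03  0.01  0.    0.  ] p [ 0.3547 -0.3599  0.0344] z [-0.004 -0.012 -1.   ]
```

servo_tool:
  increments:
    - [[0,0,0.6,0,1]]

```text
clock: 64.25
ee_pos: [0.357, -0.3624, 0.0199]
orientation: [0.792, 0.61, -0.005, 0.007]
force: [0.2, 0.3, -0.8]
gripper_width: 0.998
```

```bash
python3 w.py 3; python3 go.py .3548 -.3597 .016
```

```text
t 64.4 pitch err -0.0053 q [-0.786  0.433 -0.3    0.832 -0.012  1.042] v [ 0.   -0.01  0.01  0.    0.    0.  ] p [ 0.3547 -0.3601  0.0174] z [-0.004 -0.012 -1.   ]
t 64.4 p [ 0.3547 -0.3601  0.0174] x [ 0.254  0.967 -0.013] y [ 0.967 -0.255 -0.001] F [ 0.2 -0.1  0.8] w 1.002 q [-0.79  0.43 -0.3   0.83 -0.01  1.04]
tool units total [ 0.01 -0.    0.05] tilt [-0.004 -0.012 -1.   ]
```

servo_tool:
  increments:
    - [[0,0,0,0,-1],[0,0,0,0,-1],[0,0,0,0,-1],[0,0,0,0,-1],[0,0,0,0,-1]]
  force: 60

```text
clock: 64.9
ee_pos: [0.3558, -0.3614, 0.0217]
orientation: [0.792, 0.61, -0.005, 0.005]
force: [0.3, 0.1, -3.9]
gripper_width: 0.669
```

```bash
python3 go.py .3548 -.3597 .016; python3 -c "
from h import *
d=snap('wrist','w21.png')"
```

```text
t 64.9 p [ 0.3558 -0.3614  0.0217] x [ 0.255  0.967 -0.015] y [ 0.967 -0.255  0.002] F [ 0.3  0.1 -3.9] w 0.669 q [-0.79  0.43 -0.3   0.84 -0.01  1.04]
tool units total [ 0.05 -0.05  0.19] tilt [-0.002 -0.015 -1.   ]
```

View pics/w21.png

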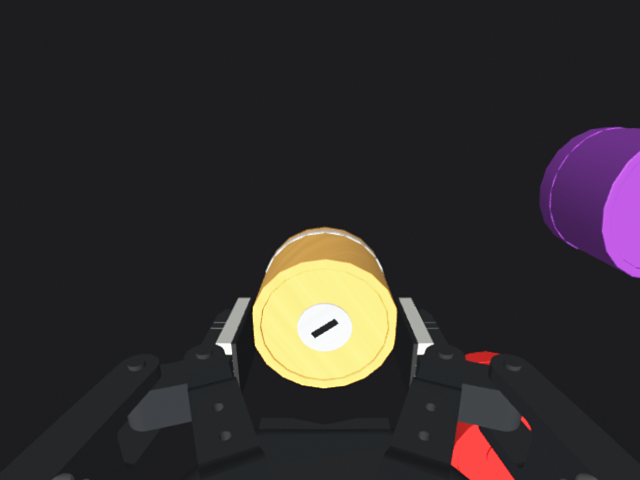

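Gripped. Lifting.

servo_tool:
  increments:
    - [[0,0,-0.5,0,-1],[0,0,-1,0,-1],[0,0,-1,0,-1],[0,0,-1,0,-1],[0,0,-1,0,-1],[0,0,-1,0,-1],[0,0,-1,0,-1],[0,0,-1,0,-1],[0,0,-0.8,0,-1]]

```text
clock: 65.85
ee_pos: [0.3522, -0.3532, 0.2707]
orientation: [0.792, 0.611, -0.007, -0.006]
force: [0.5, 0.7, -3.2]
gripper_width: 0.67
```

```bash
python3 w.py 3; python3 go.py .558 .0075 .275
```

```text
t 66.0 pitch err 0.0109 q [-0.78   0.234  0.123  1.47  -0.011  1.048] v [-0.    0.03 -0.07 -0.02 -0.    0.  ] p [ 0.3529 -0.3539  0.2702] z [-0.016 -0.    -1.   ]
t 66.0 p [ 0.3529 -0.3539  0.2702] x [ 0.254  0.967 -0.004] y [ 0.967 -0.254 -0.015] F [-0.1 -0.2 -4.8] w 0.673 q [-0.78  0.23  0.12  1.47 -0.01  1.05]
tool units total [13.39  3.54 -0.27] tilt [-0.016 -0.    -1.   ]
```

servo_tool:
  increments:
    - [[0.7,0.2,-0.1,0,-1],[1,0.25,-0.1,0,-1],[1,0.25,-0.1,0,-1],[1,0.25,-0.1,0,-1],[1,0.25,-0.1,0,-1],[1,0.25,-0.1,0,-1],[1,0.25,-0.1,0,-1],[1,0.25,0,0,-1],[1,0.25,0,0,-1],[1,0.25,0,0,-1]]

```text
clock: 67.0
ee_pos: [0.4929, -0.0814, 0.2626]
orientation: [0.795, 0.606, -0.017, -0.023]
force: [0.2, 0.4, -3.2]
gripper_width: 0.675
```

```bash
python3 w.py 4; python3 go.py .558 .0075 .275
```

```text
t 67.2 pitch err 0.0561 q [-0.169  0.273  0.154  1.508  0.006  1.667] v [-0.03 -0.02  0.01  0.01 -0.   -0.  ] p [ 0.4926 -0.082   0.2629] z [-0.054  0.016 -0.998]
t 67.2 p [ 0.4926 -0.082   0.2629] x [0.262 0.965 0.001] y [ 0.963 -0.262 -0.056] F [ 0.5 -0.3 -3.8] w 0.668 q [-0.17  0.27  0.15  1.51  0.01  1.67]
tool units total [ 3.45  1.3  -0.48] tilt [-0.054  0.016 -0.998]
```

servo_tool:
  increments:
    - [[0,0,-0.6,0,-1]]

```text
clock: 67.3
ee_pos: [0.4914, -0.0825, 0.2775]
orientation: [0.794, 0.607, -0.02, -0.025]
force: [-0.2, -0.4, -2.9]
gripper_width: 0.672
```

```bash
python3 w.py 3
```

```text
t 67.45 pitch err 0.0552 q [-0.171  0.272  0.198  1.552  0.006  1.667] v [-0.    0.   -0.02 -0.01  0.    0.  ] p [ 0.4936 -0.0832  0.2807] z [-0.053  0.015 -0.998]
```

servo_tool:
  increments:
    - [[0,-0.8,0.8,0,-1],[0,0.8,-0.8,0,-1]]

```text
clock: 67.65
ee_pos: [0.4567, -0.0783, 0.2523]
orientation: [0.794, 0.604, -0.044, -0.052]
force: [-15.2, 2.8, -17.7]
gripper_width: 0.67
```

```bash
python3 w.py 4
```

```text
t 67.85 pitch err 0.0407 q [-0.174  0.272  0.206  1.546  0.006  1.667] v [ 0.01 -0.02  0.13  0.01 -0.    0.  ] p [ 0.4993 -0.0858  0.2835] z [-0.039  0.013 -0.999]
```

servo_tool:
  increments:
    - [[0,-0.8,0.8,0,-1],[0,0.8,-0.8,0,-1]]

```text
clock: 68.05
ee_pos: [0.4717, -0.0814, 0.2629]
orientation: [0.795, 0.604, -0.032, -0.039]
force: [-14.5, 1.4, -18.2]
gripper_width: 0.669
```

```bash
python3 w.py 5; python3 go.py .558 .0075 .275
```

```text
t 68.3 pitch err -0.0026 q [-0.175  0.269  0.241  1.54   0.006  1.667] v [ 0.   -0.    0.02  0.02  0.   -0.  ] p [ 0.5157 -0.0893  0.2986] z [ 0.004  0.005 -1.   ]
t 68.3 p [ 0.5157 -0.0893  0.2986] x [0.268 0.964 0.006] y [ 0.964 -0.268  0.002] F [ 0.1 -0.5 -1.7] w 0.669 q [-0.18  0.27  0.24  1.54  0.01  1.67]
tool units total [3.48 0.49 0.81] tilt [ 0.004  0.005 -1.   ]
```

servo_tool:
  increments:
    - [[0.9,0.1,0,0,-1]]

```text
clock: 68.4
ee_pos: [0.5318, -0.0669, 0.3058]
orientation: [0.797, 0.603, 0.009, 0.005]
force: [-0.1, 0.1, -3.2]
gripper_width: 0.669
```

```bash
python3 w.py 3
```

```text
t 68.55 pitch err -0.0212 q [-0.123  0.28   0.275  1.544  0.006  1.717] v [-0.02  0.   -0.06  0.01 -0.02 -0.01] p [ 0.5328 -0.064   0.306 ] z [ 0.022  0.003 -1.   ]
```

servo_tool:
  increments:
    - [[1,0.1,0.2,0,-1]]

```text
clock: 68.65
ee_pos: [0.5476, -0.0386, 0.3056]
orientation: [0.797, 0.604, 0.013, 0.01]
force: [1.0, -0.4, -3.1]
gripper_width: 0.667
```

```bash
python3 w.py 3
```

```text
t 68.8 pitch err -0.0315 q [-0.067  0.297  0.293  1.536  0.005  1.771] v [-0.02 -0.01 -0.04  0.01 -0.02 -0.  ] p [ 0.5478 -0.0353  0.3042] z [ 0.032  0.002 -0.999]
```

servo_tool:
  increments:
    - [[1,0.1,0.2,0,-1]]

```text
clock: 68.9
ee_pos: [0.5608, -0.0101, 0.3023]
orientation: [0.796, 0.605, 0.015, 0.012]
force: [0.4, 0.3, -3.8]
gripper_width: 0.672
```

```bash
python3 w.py 3; python3 go.py .558 .0075 .26
```

```text
t 69.05 pitch err -0.0369 q [-0.014  0.318  0.313  1.529  0.002  1.823] v [-0.02 -0.01 -0.02  0.01 -0.02 -0.01] p [ 0.561  -0.0069  0.3007] z [ 0.037  0.002 -0.999]
t 69.05 p [ 0.561  -0.0069  0.3007] x [0.262 0.965 0.012] y [ 0.964 -0.262  0.035] F [ 0.2  0.1 -3.4] w 0.665 q [-0.01  0.32  0.31  1.53  0.    1.82]
tool units total [ 0.42 -0.27  1.35] tilt [ 0.037  0.002 -0.999]
```

servo_tool:
  increments:
    - [[0.2,0.8,-0.8,0,-1],[0.2,-0.9,0.8,0,-1]]

```text
clock: 69.25
ee_pos: [0.5712, 0.0029, 0.3076]
orientation: [0.795, 0.606, 0.022, 0.017]
force: [2.3, 0.5, -0.3]
gripper_width: 0.67
```

```bash
python3 w.py 4; python3 go.py .558 .0075 .26
```

```text
t 69.45 pitch err -0.0156 q [0.007 0.319 0.3   1.536 0.    1.844] v [-0.   -0.02  0.09 -0.02  0.    0.  ] p [0.5528 0.0039 0.2945] z [ 0.016  0.001 -1.   ]
t 69.45 p [0.5528 0.0039 0.2945] x [0.263 0.965 0.005] y [ 0.965 -0.263  0.015] F [-0.2 -0.7 -2.9] w 0.669 q [0.01 0.32 0.3  1.54 0.   1.84]
tool units total [0.16 0.12 1.15] tilt [ 0.016  0.001 -1.   ]
```

Tilt is 0.016, which is fine. Align and descend.

servo_tool:
  increments:
    - [[0.15,0.15,0.7,0,-1]]

```text
clock: 69.55
ee_pos: [0.5618, 0.0059, 0.2789]
orientation: [0.795, 0.607, 0.011, 0.008]
force: [2.2, -0.2, -2.5]
gripper_width: 0.672
```

```bash
python3 w.py 3; python3 go.py .558 .0075 .26
```

```text
t 69.7 pitch err -0.0168 q [ 0.011  0.333  0.268  1.489 -0.     1.849] v [-0.   -0.02  0.02  0.02 -0.    0.  ] p [0.5594 0.0063 0.2744] z [ 0.017  0.    -1.   ]
t 69.7 p [0.5594 0.0063 0.2744] x [0.264 0.965 0.005] y [ 0.964 -0.264  0.016] F [-0.5 -0.2 -2.9] w 0.67 q [ 0.01  0.33  0.27  1.49 -0.    1.85]
tool units total [ 0.03 -0.06  0.48] tilt [ 0.017  0.    -1.   ]
```

servo_tool:
  increments:
    - [[0,0,0.6,0,-1]]

```text
clock: 69.8
ee_pos: [0.5624, 0.0057, 0.2609]
orientation: [0.795, 0.607, 0.01, 0.008]
force: [0.5, -0.2, -3.3]
gripper_width: 0.668
```

```bash
python3 w.py 3; python3 go.py .558 .0075 .22
```

```text
t 69.95 pitch err -0.0173 q [ 0.01   0.336  0.228  1.446 -0.     1.849] v [ 0.   -0.01  0.02  0.01  0.    0.  ] p [0.5598 0.0058 0.2574] z [ 0.017 -0.    -1.   ]
t 69.95 p [0.5598 0.0058 0.2574] x [0.264 0.964 0.005] y [ 0.964 -0.264  0.017] F [ 0.1  0.3 -2.7] w 0.672 q [ 0.01  0.34  0.23  1.45 -0.    1.85]
tool units total [ 0.03 -0.09  1.24] tilt [ 0.017 -0.    -1.   ]
```

servo_tool:
  increments:
    - [[0.05,-0.1,0.5,0,-1]]

```text
clock: 70.05
ee_pos: [0.5599, 0.0076, 0.246]
orientation: [0.795, 0.606, 0.01, 0.007]
force: [0.1, 0.6, -2.7]
gripper_width: 0.67
```

```bash
python3 w.py 3; python3 go.py .558 .0075 .22
```

```text
t 70.2 pitch err -0.0174 q [ 0.014  0.334  0.189  1.408 -0.     1.853] v [-0.   -0.01  0.02  0.   -0.   -0.  ] p [0.5575 0.0079 0.2432] z [ 0.017 -0.    -1.   ]
t 70.2 p [0.5575 0.0079 0.2432] x [0.264 0.964 0.004] y [ 0.964 -0.264  0.017] F [-0.1  0.2 -3.3] w 0.671 q [ 0.01  0.33  0.19  1.41 -0.    1.85]
tool units total [-0.01  0.01  0.77] tilt [ 0.017 -0.    -1.   ]
```

servo_tool:
  increments:
    - [[0,0,0.7,0,-1]]

```text
clock: 70.3
ee_pos: [0.5601, 0.0073, 0.2268]
orientation: [0.795, 0.606, 0.01, 0.008]
force: [-26.5, -12.9, 44.6]
gripper_width: 0.669
```

```bash
python3 w.py 3; python3 go.py .558 .0075 .22;python3 -c "
from h import *
d=snap('scene','s13.png'); cr=d['image'][140:300,240:400]; cv2.imwrite('pics/s13c.png',cv2.cvtColor(cv2.resize(cr,None,fx=3.7,fy=3.7,interpolation=cv2.INTER_CUBIC),cv2.COLOR_RGB2BGR))"
```

```text
t 70.45 pitch err -0.02 q [ 0.014  0.34   0.148  1.359 -0.     1.852] v [ 0.    0.   -0.    0.01  0.01 -0.  ] p [0.5586 0.0076 0.224 ] z [ 0.02 -0.   -1.  ]
t 70.45 p [0.5586 0.0076 0.224 ] x [0.264 0.964 0.005] y [ 0.964 -0.264  0.019] F [ 0.3 -0.4 -2.8] w 0.675 q [ 0.01  0.34  0.15  1.36 -0.    1.85]
tool units total [-0.01 -0.02  0.13] tilt [ 0.02 -0.   -1.  ]
```

View pics/s13c.png

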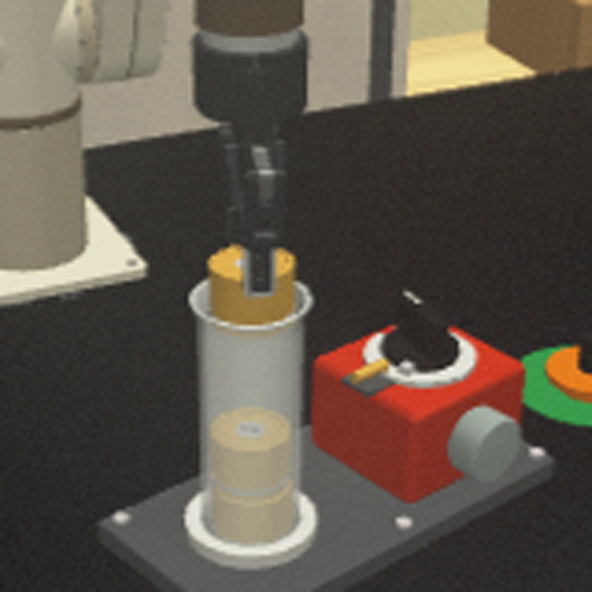

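servo_tool:
  increments:
    - [[0,0,0.15,0,-1]]

```text
clock: 70.6
ee_pos: [0.5588, 0.0076, 0.2205]
orientation: [0.795, 0.606, 0.008, 0.006]
force: [-2.3, -0.7, -2.3]
gripper_width: 0.666
```

```bash
python3 w.py 2; python3 go.py .558 .0075 .22
```

```text
t 70.7 pitch err -0.0193 q [ 0.014  0.343  0.139  1.348 -0.     1.852] v [ 0.  0.  0. -0.  0.  0.] p [0.5586 0.0078 0.2192] z [ 0.019  0.    -1.   ]
t 70.7 p [0.5586 0.0078 0.2192] x [0.264 0.964 0.005] y [ 0.964 -0.264  0.019] F [-0.9 -1.  -3.3] w 0.67 q [ 0.01  0.34  0.14  1.35 -0.    1.85]
tool units total [-0.01 -0.02 -0.03] tilt [ 0.019  0.    -1.   ]
```

servo_tool:
  increments:
    - [[0,0,0,0,1],[0,0,0,0,1],[0,0,0,0,1],[0,0,0,0,1],[0,0,0,0,1]]

```text
clock: 71.2
ee_pos: [0.561, 0.0081, 0.2217]
orientation: [0.795, 0.607, 0.01, 0.008]
force: [0.3, -0.4, 0.4]
gripper_width: 1.002
```

servo_tool:
  increments:
    - [[0,0,-1,0,1],[0,0,-1,0,1]]

```text
clock: 71.4
ee_pos: [0.5567, 0.0081, 0.2782]
orientation: [0.795, 0.607, 0.006, 0.004]
force: [0.9, 1.5, 0.1]
gripper_width: 0.998
```

```bash
python3 w.py 2; python3 chk.py t10.png; python3 go.py .459 .384 .28; python3 -c "
import cv2; im=cv2.imread('pics/sc_t10.png'); cv2.imwrite('pics/s14c.png',cv2.resize(im[140:330,100:480],None,fx=2.1,fy=2.1,interpolation=cv2.INTER_CUBIC))"
```

```text
t 71.5 pitch err -0.0244 q [0.014 0.325 0.277 1.498 0.    1.852] v [-0.    0.02 -0.08 -0.06 -0.    0.  ] p [0.5591 0.0081 0.2822] z [ 0.024  0.001 -1.   ]
T 668 [189.2 296.9] [0.46   0.3867] 0.54
t 71.6 p [0.5577 0.0081 0.2785] x [0.264 0.965 0.005] y [ 0.964 -0.264  0.018] F [-0.4 -0.1 -0.5] w 0.997 q [0.01 0.33 0.27 1.49 0.   1.85]
tool units total [11.22 -6.48 -0.11] tilt [ 0.019  0.    -1.   ]
```

View pics/s14c.png

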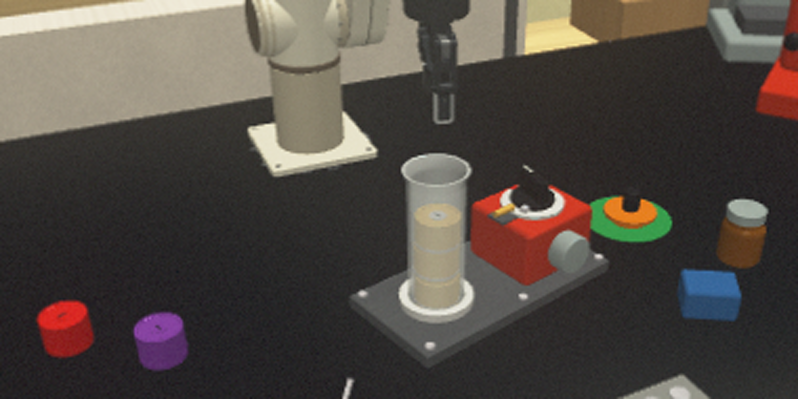

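View pics/t10.png

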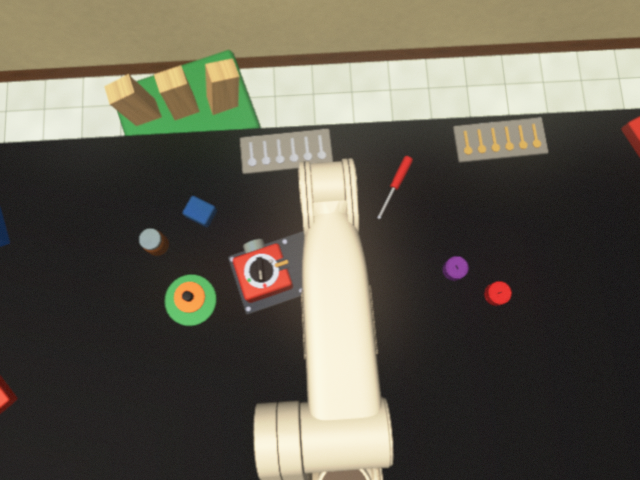

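All three bodies are stacked flat and no brass is left on the bench. Next I'll locate the cap.

```bash
cat > cap.py <<'E'
from top import *
for n in('top','scene'):
    d=vision.get_image(n); h=cv2.cvtColor(d['image'],cv2.COLOR_RGB2HSV)
    m=(h[...,0]>4)&(h[...,0]<20)&(h[...,1]>150)&(h[...,2]>130)
    for a,c,mm in blobs(d,m,150):
        x0=atz(d,*c,.02)[:2]
        if np.hypot(*(x0-[.46,.385]))<.08:
            mm=cv2.morphologyEx(mm.astype(np.uint8),cv2.MORPH_CLOSE,np.ones((11,11)))>0
            x,e=fitcirc(d,mm,.042,.014,.022,x0); print(n,a,np.round(c,1),np.round(x,4),round(e,3))
E
python3 cap.py
```

```text
top 640 [189.2 296.7] [0.4634 0.3828] 0.069
scene 229 [399.6 241.4] [0.4666 0.3831] 0.155
```

servo_tool:
  increments:
    - [[0.7,-0.4,-0.1,0,1],[1,-0.6,-0.1,0,1],[1,-0.6,-0.1,0,1],[1,-0.6,-0.1,0,1],[1,-0.6,0,0,1],[1,-0.6,0,0,1],[1,-0.6,0,0,1],[1,-0.6,0,0,1],[1,-0.6,0,0,1],[1,-0.6,0,0,1]]

```text
clock: 72.7
ee_pos: [0.4592, 0.34, 0.2728]
orientation: [0.798, 0.602, -0.006, 0.001]
force: [0.1, 0.1, 0.4]
gripper_width: 1.004
```

```bash
python3 w.py 4;python3 go.py .461 .384 .1
```

```text
t 72.9 pitch err 0.0124 q [ 0.638  0.384  0.337  1.536 -0.003  2.485] v [-0.04 -0.02 -0.    0.   -0.   -0.  ] p [0.4594 0.3392 0.2728] z [-0.008 -0.01  -1.   ]
t 72.9 p [0.4594 0.3392 0.2728] x [ 0.273  0.962 -0.012] y [ 0.962 -0.273 -0.005] F [-0.3  0.1  0.2] w 0.999 q [ 0.64  0.38  0.34  1.54 -0.    2.48]
tool units total [ 1.52 -0.33  5.74] tilt [-0.008 -0.01  -1.   ]
```

servo_tool:
  increments:
    - [[0.75,-0.15,0.5,0,1],[0.7,-0.1,1,0,1],[0,0,1,0,1],[0,0,1,0,1],[0,0,1,0,1]]

```text
clock: 73.4
ee_pos: [0.4691, 0.3783, 0.1377]
orientation: [0.8, 0.599, -0.001, 0.003]
force: [1.1, 0.5, 0.2]
gripper_width: 1.001
```

```bash
python3 w.py 4;python3 go.py .4635 .3835 .06
```

```text
t 73.6 pitch err 0.004 q [ 0.682  0.49   0.153  1.238 -0.005  2.538] v [ 0.01 -0.03  0.05  0.    0.    0.  ] p [0.4688 0.3785 0.1391] z [-0.    -0.006 -1.   ]
t 73.6 p [0.4688 0.3785 0.1391] x [ 0.281  0.96  -0.006] y [ 0.96  -0.281  0.002] F [ 0.3 -0.3  0.2] w 0.999 q [ 0.68  0.49  0.15  1.24 -0.    2.54]
tool units total [ 0.13 -0.22  2.63] tilt [-0.    -0.006 -1.   ]
```

servo_tool:
  increments:
    - [[0.15,-0.2,1,0,1]]

```text
clock: 73.7
ee_pos: [0.4691, 0.3865, 0.1156]
orientation: [0.801, 0.599, 0.005, 0.002]
force: [1.2, 0.7, 0.0]
gripper_width: 1.001
```

```bash
python3 w.py 3
```

```text
t 73.85 pitch err 0.0052 q [ 0.693  0.511  0.107  1.172 -0.005  2.549] v [-0.   -0.02  0.04  0.01 -0.   -0.  ] p [0.4641 0.3838 0.1096] z [-0.001 -0.007 -1.   ]
```

servo_tool:
  increments:
    - [[0,0,1,0,1]]

```text
clock: 73.95
ee_pos: [0.4683, 0.3865, 0.086]
orientation: [0.8, 0.599, 0.004, 0.002]
force: [1.1, 0.7, 1.5]
gripper_width: 1.001
```

```bash
python3 w.py 3;python3 go.py .4635 .3835 .022; python3 -c "
from h import *
d=snap('wrist','w22.png')"
```

```text
t 74.1 pitch err 0.0067 q [ 0.693  0.535  0.066  1.108 -0.005  2.549] v [ 0.   -0.02  0.03  0.01  0.    0.  ] p [0.4639 0.3829 0.0802] z [-0.002 -0.008 -1.   ]
t 74.1 p [0.4639 0.3829 0.0802] x [ 0.282  0.959 -0.008] y [ 0.96  -0.282  0.   ] F [ 1.6 -0.1  0.9] w 0.999 q [ 0.69  0.54  0.07  1.11 -0.    2.55]
tool units total [ 0.03 -0.02  1.94] tilt [-0.002 -0.008 -1.   ]
```

View pics/w22.png

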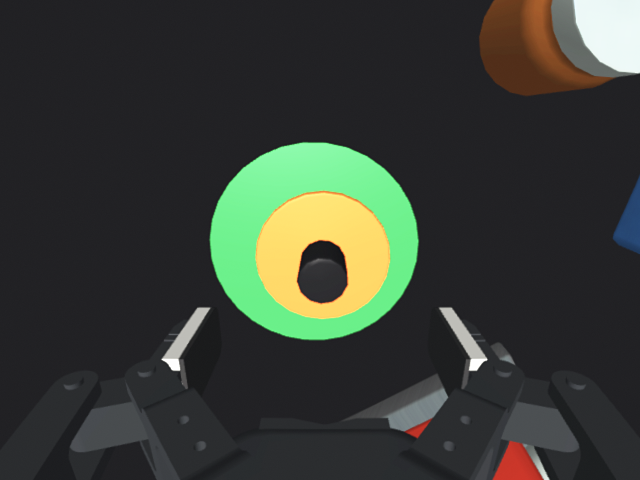

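servo_tool:
  increments:
    - [[0,0,1,0,1]]

```text
clock: 74.25
ee_pos: [0.4688, 0.3867, 0.0575]
orientation: [0.801, 0.599, 0.004, 0.002]
force: [0.7, 1.0, -0.3]
gripper_width: 0.999
```

```bash
python3 w.py 3
```

```text
t 74.4 pitch err 0.0061 q [ 0.692  0.562  0.03   1.045 -0.005  2.549] v [-0.   -0.02  0.03  0.01  0.    0.  ] p [0.4642 0.3829 0.0515] z [-0.002 -0.008 -1.   ]
```

servo_tool:
  increments:
    - [[0,0,0.9,0,1]]

```text
clock: 74.5
ee_pos: [0.4678, 0.3857, 0.03]
orientation: [0.801, 0.599, 0.002, 0.002]
force: [0.3, 0.8, -0.2]
gripper_width: 1.0
```

```bash
python3 w.py 3;python3 go.py .4635 .3835 .02
```

```text
t 74.65 pitch err 0.0082 q [ 6.920e-01  5.900e-01  1.000e-03  9.900e-01 -5.000e-03  2.549e+00] v [-0.   -0.02  0.03  0.   -0.    0.  ] p [0.4636 0.3822 0.0249] z [-0.003 -0.009 -1.   ]
t 74.65 p [0.4636 0.3822 0.0249] x [ 0.282  0.959 -0.01 ] y [ 0.959 -0.282 -0.   ] F [ 0.1 -0.1 -0.3] w 1.0 q [ 0.69  0.59  0.    0.99 -0.01  2.55]
tool units total [ 0.04 -0.01  0.16] tilt [-0.003 -0.009 -1.   ]
```

servo_tool:
  increments:
    - [[0,0,0,0,-1],[0,0,0,0,-1],[0,0,0,0,-1],[0,0,0,0,-1],[0,0,0,0,-1],[0,0,0,0,-1]]
  force: 40

```text
clock: 75.25
ee_pos: [0.4664, 0.3848, 0.0316]
orientation: [0.8, 0.599, 0.0, 0.002]
force: [0.7, -0.7, -1.1]
gripper_width: 0.309
```

```bash
python3 w.py 1;python3 go.py .4635 .3835 .02
```

```text
t 75.3 pitch err -0.0003 q [ 0.692  0.583  0.008  0.996 -0.005  2.548] v [-0.    0.01 -0.   -0.   -0.   -0.  ] p [0.4664 0.3847 0.0315] z [ 0.003 -0.003 -1.   ]
t 75.3 p [0.4664 0.3847 0.0315] x [ 0.282  0.96  -0.002] y [ 0.96  -0.282  0.004] F [ 0.3 -0.4 -1.4] w 0.306 q [ 0.69  0.58  0.01  1.   -0.    2.55]
tool units total [-0.07 -0.08  0.38] tilt [ 0.003 -0.003 -1.   ]
```

servo_tool:
  increments:
    - [[0,0,-0.5,0,-1],[0,0,-1,0,-1],[0,0,-1,0,-1],[0,0,-1,0,-1],[0,0,-1,0,-1],[0,0,-1,0,-1],[0,0,-1,0,-1],[0,0,-1,0,-1],[0,0,-0.7,0,-1]]
  force: 60

```text
clock: 76.2
ee_pos: [0.462, 0.3825, 0.2774]
orientation: [0.8, 0.599, -0.01, 0.003]
force: [0.8, -0.4, -0.7]
gripper_width: 0.297
```

```bash
python3 w.py 3; python3 go.py .558 .0075 .29; python3 -c "
from h import *
d=snap('wrist','w23.png')
d=snap('scene','s15.png'); cr=d['image'][100:300,250:490]; cv2.imwrite('pics/s15c.png',cv2.cvtColor(cv2.resize(cr,None,fx=3,fy=3,interpolation=cv2.INTER_CUBIC),cv2.COLOR_RGB2BGR))"
```

```text
t 76.35 pitch err 0.019 q [ 0.694  0.455  0.453  1.588 -0.005  2.55 ] v [-0.    0.03 -0.07 -0.02  0.    0.  ] p [0.4624 0.3828 0.2763] z [-0.011 -0.016 -1.   ]
t 76.35 p [0.4624 0.3828 0.2763] x [ 0.282  0.959 -0.019] y [ 0.959 -0.282 -0.007] F [-0.2  0.1 -1.5] w 0.299 q [ 0.69  0.45  0.45  1.59 -0.    2.55]
tool units total [-11.11   6.58  -0.29] tilt [-0.011 -0.016 -1.   ]
```

View pics/s15c.png

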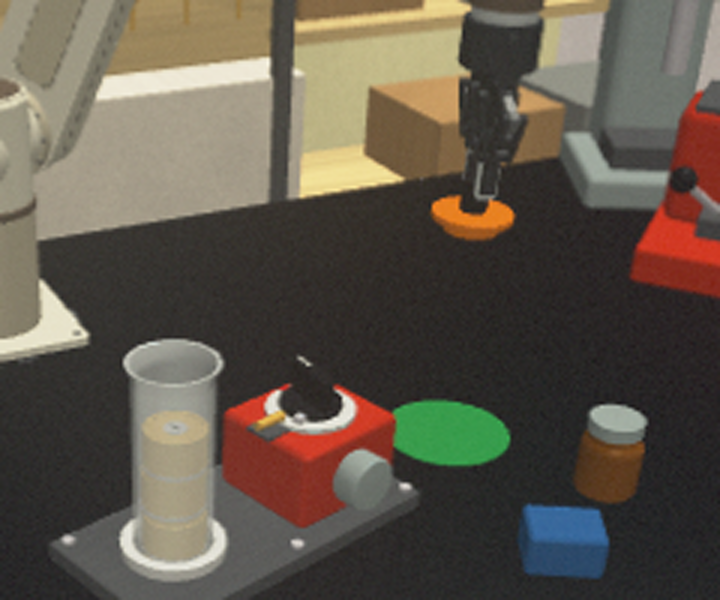

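View pics/w23.png

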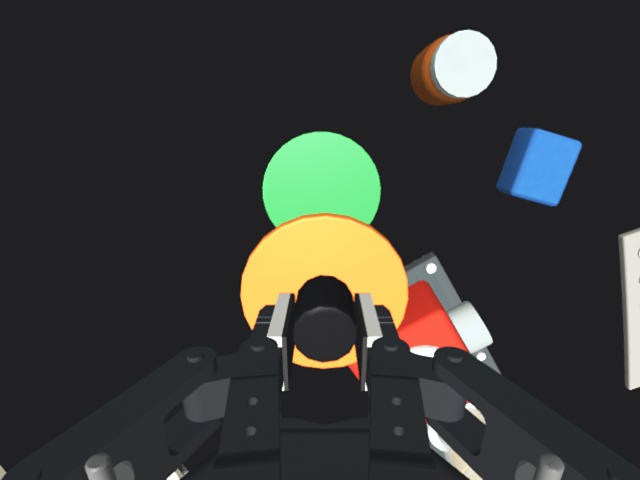

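servo_tool:
  increments:
    - [[-0.7,0.4,-0.2,0,-1],[-1,0.6,-0.2,0,-1],[-1,0.6,-0.2,0,-1],[-1,0.6,-0.1,0,-1],[-1,0.6,-0.1,0,-1],[-1,0.6,-0.1,0,-1],[-1,0.6,-0.1,0,-1],[-1,0.6,0,0,-1],[-1,0.6,0,0,-1],[-1,0.6,0,0,-1]]

```text
clock: 77.45
ee_pos: [0.5405, 0.0443, 0.2849]
orientation: [0.797, 0.603, -0.033, -0.003]
force: [-0.1, 0.0, -2.2]
gripper_width: 0.299
```

```bash
python3 w.py 4; python3 go.py .558 .0075 .28
```

```text
t 77.65 pitch err 0.0599 q [ 0.1    0.364  0.337  1.604 -0.03   1.948] v [ 0.04 -0.01  0.01  0.01  0.    0.  ] p [0.5405 0.0449 0.2851] z [-0.057 -0.035 -0.998]
t 77.65 p [0.5405 0.0449 0.2851] x [ 0.272  0.961 -0.049] y [ 0.961 -0.274 -0.045] F [-0.9 -0.  -1.1] w 0.294 q [ 0.1   0.36  0.34  1.6  -0.03  1.95]
tool units total [-1.03  0.91  0.18] tilt [-0.057 -0.035 -0.998]
```

servo_tool:
  increments:
    - [[0,0,-0.6,0,-1]]

```text
clock: 77.75
ee_pos: [0.5397, 0.046, 0.2998]
orientation: [0.797, 0.603, -0.036, -0.005]
force: [0.6, 0.7, -0.8]
gripper_width: 0.301
```

```bash
python3 w.py 3
```

```text
t 77.9 pitch err 0.059 q [ 0.103  0.367  0.387  1.65  -0.029  1.949] v [ 0.    0.   -0.03 -0.01 -0.   -0.  ] p [0.5417 0.0467 0.303 ] z [-0.056 -0.035 -0.998]
```

servo_tool:
  increments:
    - [[0,-0.8,0.8,0,-1],[0,0.8,-0.8,0,-1]]

```text
clock: 78.1
ee_pos: [0.5072, 0.0459, 0.2736]
orientation: [0.794, 0.604, -0.068, -0.025]
force: [-13.2, -0.7, -15.8]
gripper_width: 0.297
```

```bash
python3 w.py 4
```

```text
t 78.3 pitch err 0.0441 q [ 0.105  0.367  0.396  1.644 -0.029  1.95 ] v [-0.   -0.03  0.14  0.01  0.    0.  ] p [0.5476 0.0486 0.3062] z [-0.041 -0.033 -0.999]
```

servo_tool:
  increments:
    - [[0,-0.8,0.8,0,-1],[0,0.8,-0.8,0,-1]]

```text
clock: 78.5
ee_pos: [0.5227, 0.048, 0.2862]
orientation: [0.795, 0.604, -0.05, -0.014]
force: [-12.9, -1.9, -15.9]
gripper_width: 0.294
```

```bash
python3 w.py 5; python3 go.py .558 .0075 .28
```

```text
t 78.75 pitch err -0.0033 q [ 0.106  0.363  0.435  1.639 -0.028  1.951] v [-0.   -0.    0.02  0.01 -0.   -0.  ] p [0.564  0.0508 0.3232] z [ 0.006 -0.028 -1.   ]
t 78.75 p [0.564  0.0508 0.3232] x [ 0.271  0.962 -0.025] y [ 0.962 -0.271  0.014] F [0.4 0.2 0.7] w 0.298 q [ 0.11  0.36  0.43  1.64 -0.03  1.95]
tool units total [-1.41  0.18  1.48] tilt [ 0.006 -0.028 -1.   ]
```

servo_tool:
  increments:
    - [[-0.7,0.1,0.3,0,-1]]

```text
clock: 78.85
ee_pos: [0.569, 0.0321, 0.3235]
orientation: [0.796, 0.605, 0.004, 0.019]
force: [-0.2, -0.7, -1.0]
gripper_width: 0.299
```

```bash
python3 w.py 3
```

```text
t 79.0 pitch err -0.0232 q [ 0.068  0.348  0.412  1.611 -0.028  1.914] v [ 0.02  0.01 -0.05  0.01  0.01  0.  ] p [0.5674 0.0296 0.3225] z [ 0.025 -0.026 -0.999]
```

servo_tool:
  increments:
    - [[-0.7,0.1,0.3,0,-1]]

```text
clock: 79.1
ee_pos: [0.5697, 0.0106, 0.3195]
orientation: [0.797, 0.604, 0.008, 0.021]
force: [0.4, -0.4, -1.3]
gripper_width: 0.295
```

```bash
python3 w.py 3; python3 go.py .558 .0075 .28
```

```text
t 79.25 pitch err -0.0341 q [ 0.029  0.337  0.385  1.584 -0.027  1.877] v [ 0.02  0.01 -0.02  0.01  0.01  0.  ] p [0.5681 0.0083 0.3181] z [ 0.035 -0.026 -0.999]
t 79.25 p [0.5681 0.0083 0.3181] x [ 0.274  0.961 -0.015] y [ 0.961 -0.274  0.04 ] F [-0.8  0.9 -2.3] w 0.298 q [ 0.03  0.34  0.38  1.58 -0.03  1.88]
tool units total [-0.1  -0.37  1.26] tilt [ 0.035 -0.026 -0.999]
```

One tilt-correcting pump, then down.

servo_tool:
  increments:
    - [[0,0.8,-0.8,0,-1],[-0.1,-1,0.9,0,-1]]

```text
clock: 79.45
ee_pos: [0.5768, 0.0088, 0.3253]
orientation: [0.798, 0.602, 0.018, 0.028]
force: [1.6, 0.2, 2.1]
gripper_width: 0.3
```

```bash
python3 w.py 4; python3 go.py .558 .0075 .28
```

```text
t 79.65 pitch err -0.0151 q [ 0.03   0.325  0.345  1.575 -0.025  1.876] v [-0.   -0.03  0.12 -0.02 -0.   -0.  ] p [0.5549 0.0092 0.3091] z [ 0.016 -0.024 -1.   ]
t 79.65 p [0.5549 0.0092 0.3091] x [ 0.272  0.962 -0.019] y [ 0.962 -0.272  0.022] F [ 1.2  0.4 -0.2] w 0.298 q [ 0.03  0.33  0.34  1.58 -0.02  1.88]
tool units total [-0.01  0.09  0.97] tilt [ 0.016 -0.024 -1.   ]
```

servo_tool:
  increments:
    - [[0,0,0.9,0,-1]]

```text
clock: 79.75
ee_pos: [0.5602, 0.0094, 0.2887]
orientation: [0.797, 0.604, 0.005, 0.019]
force: [0.5, -0.9, -0.5]
gripper_width: 0.303
```

```bash
python3 w.py 3; python3 go.py .558 .0075 .26; python3 -c "
from h import *
d=snap('wrist','w24.png')
d=snap('scene','s16.png'); cr=d['image'][140:300,240:400]; cv2.imwrite('pics/s16c.png',cv2.cvtColor(cv2.resize(cr,None,fx=3.7,fy=3.7,interpolation=cv2.INTER_CUBIC),cv2.COLOR_RGB2BGR))"
```

```text
t 79.9 pitch err -0.0176 q [ 0.03   0.326  0.281  1.508 -0.024  1.875] v [-0.   -0.01  0.04  0.02 -0.    0.  ] p [0.5566 0.0091 0.2836] z [ 0.018 -0.024 -1.   ]
t 79.9 p [0.5566 0.0091 0.2836] x [ 0.272  0.962 -0.018] y [ 0.962 -0.271  0.024] F [-0.   0.4 -0.8] w 0.3 q [ 0.03  0.33  0.28  1.51 -0.02  1.88]
tool units total [-0.02  0.04  0.79] tilt [ 0.018 -0.024 -1.   ]
```

View pics/s16c.png

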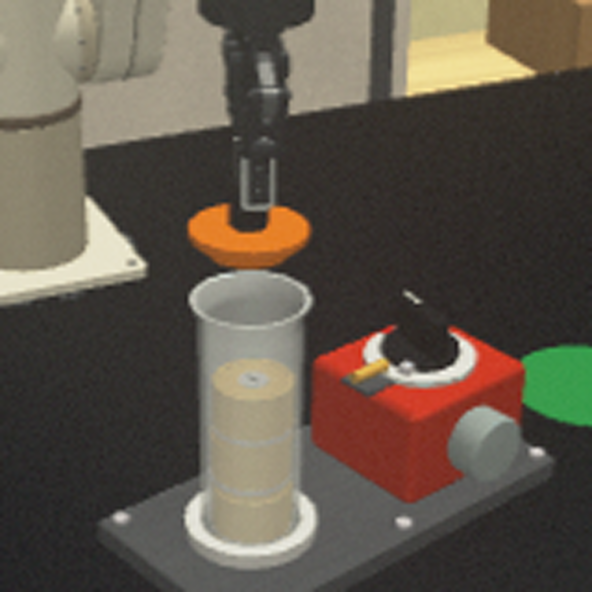

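servo_tool:
  increments:
    - [[0,0.05,0.7,0,-1]]

```text
clock: 80.1
ee_pos: [0.5624, 0.0083, 0.2693]
orientation: [0.797, 0.603, 0.006, 0.019]
force: [0.5, 0.6, -0.3]
gripper_width: 0.301
```

```bash
python3 w.py 3; python3 go.py .558 .0075 .26
```

```text
t 80.25 pitch err -0.0212 q [ 0.028  0.331  0.24   1.459 -0.024  1.874] v [-0.   -0.01  0.01  0.01 -0.    0.  ] p [0.5595 0.008  0.265 ] z [ 0.022 -0.024 -0.999]
t 80.25 p [0.5595 0.008  0.265 ] x [ 0.272  0.962 -0.017] y [ 0.962 -0.271  0.027] F [ 0.2  0.2 -0.8] w 0.303 q [ 0.03  0.33  0.24  1.46 -0.02  1.87]
tool units total [-0.03 -0.05  0.17] tilt [ 0.022 -0.024 -0.999]
```

servo_tool:
  increments:
    - [[-0.05,0,0.4,0,-1]]

```text
clock: 80.35
ee_pos: [0.5612, 0.0064, 0.2559]
orientation: [0.797, 0.603, 0.004, 0.018]
force: [-0.9, -0.5, -1.0]
gripper_width: 0.3
```

```bash
python3 w.py 3; python3 go.py .558 .0075 .235
```

```text
t 80.5 pitch err -0.0205 q [ 0.025  0.333  0.212  1.429 -0.024  1.871] v [ 0.   -0.    0.01  0.01 -0.    0.  ] p [0.5591 0.0062 0.2528] z [ 0.021 -0.024 -0.999]
t 80.5 p [0.5591 0.0062 0.2528] x [ 0.272  0.962 -0.017] y [ 0.962 -0.272  0.027] F [ 0.7 -0.7 -1.9] w 0.299 q [ 0.02  0.33  0.21  1.43 -0.02  1.87]
tool units total [ 0.04 -0.06  0.59] tilt [ 0.021 -0.024 -0.999]
```

servo_tool:
  increments:
    - [[0,0,0.2,0,-1]]

```text
clock: 80.6
ee_pos: [0.5599, 0.006, 0.2478]
orientation: [0.797, 0.603, 0.002, 0.016]
force: [-0.3, -0.2, -0.7]
gripper_width: 0.297
```

```bash
python3 w.py 3; python3 go.py .558 .0075 .235
```

```text
t 80.75 pitch err -0.0196 q [ 0.024  0.335  0.198  1.414 -0.024  1.87 ] v [-0.   -0.    0.01  0.01 -0.    0.  ] p [0.559  0.006  0.2464] z [ 0.02  -0.024 -1.   ]
t 80.75 p [0.559  0.006  0.2464] x [ 0.272  0.962 -0.017] y [ 0.962 -0.272  0.026] F [-1.2 -0.4 -1.2] w 0.306 q [ 0.02  0.33  0.2   1.41 -0.02  1.87]
tool units total [ 0.05 -0.05  0.38] tilt [ 0.02  -0.024 -1.   ]
```

servo_tool:
  increments:
    - [[0.05,-0.05,0.2,0,-1]]

```text
clock: 80.85
ee_pos: [0.5587, 0.0076, 0.2411]
orientation: [0.797, 0.603, 0.002, 0.016]
force: [0.4, 0.9, -0.4]
gripper_width: 0.299
```

```bash
python3 w.py 3; python3 go.py .558 .0075 .235
```

```text
t 81.0 pitch err -0.0183 q [ 0.028  0.335  0.181  1.399 -0.024  1.873] v [-0.   -0.    0.01  0.01 -0.   -0.  ] p [0.5576 0.0079 0.2398] z [ 0.019 -0.024 -1.   ]
t 81.0 p [0.5576 0.0079 0.2398] x [ 0.272  0.962 -0.018] y [ 0.962 -0.271  0.025] F [-0.2 -0.7 -0.9] w 0.302 q [ 0.03  0.33  0.18  1.4  -0.02  1.87]
tool units total [-0.    0.01  0.16] tilt [ 0.019 -0.024 -1.   ]
```

servo_tool:
  increments:
    - [[0,0,0.15,0,-1]]

```text
clock: 81.1
ee_pos: [0.5588, 0.0074, 0.237]
orientation: [0.797, 0.603, 0.002, 0.017]
force: [-2.1, -1.5, 26.0]
gripper_width: 0.3
```

```bash
python3 w.py 3; python3 go.py .558 .0075 .23
```

```text
t 81.25 pitch err -0.0222 q [ 0.027  0.334  0.174  1.388 -0.025  1.873] v [-0.  0. -0.  0.  0. -0.] p [0.5585 0.0075 0.2376] z [ 0.023 -0.024 -0.999]
t 81.25 p [0.5585 0.0075 0.2376] x [ 0.272  0.962 -0.017] y [ 0.962 -0.272  0.029] F [-0.8 -0.8  7.6] w 0.295 q [ 0.03  0.33  0.17  1.39 -0.02  1.87]
tool units total [ 0.   -0.02  0.25] tilt [ 0.023 -0.024 -0.999]
```

servo_tool:
  increments:
    - [[0,0,0.15,0,-1]]

```text
clock: 81.35
ee_pos: [0.5589, 0.0073, 0.237]
orientation: [0.797, 0.603, 0.004, 0.018]
force: [-8.2, 0.7, 26.3]
gripper_width: 0.302
```

```bash
python3 w.py 3; python3 go.py .558 .0075 .23
```

```text
t 81.5 pitch err -0.0269 q [ 0.027  0.331  0.168  1.382 -0.025  1.873] v [-0. -0.  0. -0. -0. -0.] p [0.5588 0.0074 0.2372] z [ 0.027 -0.024 -0.999]
t 81.5 p [0.5588 0.0074 0.2372] x [ 0.272  0.962 -0.016] y [ 0.962 -0.271  0.033] F [-5.3 -1.1 15.9] w 0.3 q [ 0.03  0.33  0.17  1.38 -0.02  1.87]
tool units total [ 0.   -0.03  0.24] tilt [ 0.027 -0.024 -0.999]
```

servo_tool:
  increments:
    - [[0,0,0,0,0.3],[0,0,0,0,0.6],[0,0,0,0,1],[0,0,0,0,1],[0,0,0,0,1],[0,0,0,0,1]]

```text
clock: 82.1
ee_pos: [0.5596, 0.0074, 0.2384]
orientation: [0.797, 0.603, 0.005, 0.019]
force: [-0.3, -0.8, 0.7]
gripper_width: 1.001
```

servo_tool:
  increments:
    - [[0,0,-1,0,1],[0,0,-1,0,1],[0,0,-0.5,0,1]]

```text
clock: 82.4
ee_pos: [0.555, 0.0091, 0.3105]
orientation: [0.797, 0.603, 0.001, 0.016]
force: [0.6, -0.7, 0.4]
gripper_width: 0.997
```

```bash
python3 w.py 3; python3 go.py .509 .176 .25; python3 -c "
from h import *
d=snap('wrist','w25.png')
d=snap('scene','s17.png'); cr=d['image'][140:300,240:400]; cv2.imwrite('pics/s17c.png',cv2.cvtColor(cv2.resize(cr,None,fx=3.7,fy=3.7,interpolation=cv2.INTER_CUBIC),cv2.COLOR_RGB2BGR))"
```

```text
t 82.55 pitch err -0.0194 q [ 0.03   0.322  0.34   1.57  -0.025  1.876] v [-0.    0.02 -0.05 -0.01  0.    0.  ] p [0.5552 0.0091 0.3092] z [ 0.02  -0.024 -0.999]
t 82.55 p [0.5552 0.0091 0.3092] x [ 0.272  0.962 -0.018] y [ 0.962 -0.272  0.026] F [-1.1 -0.  -0.9] w 0.999 q [ 0.03  0.32  0.34  1.57 -0.02  1.88]
tool units total [ 4.97 -3.04  1.8 ] tilt [ 0.02  -0.024 -0.999]
```

View pics/s17c.png

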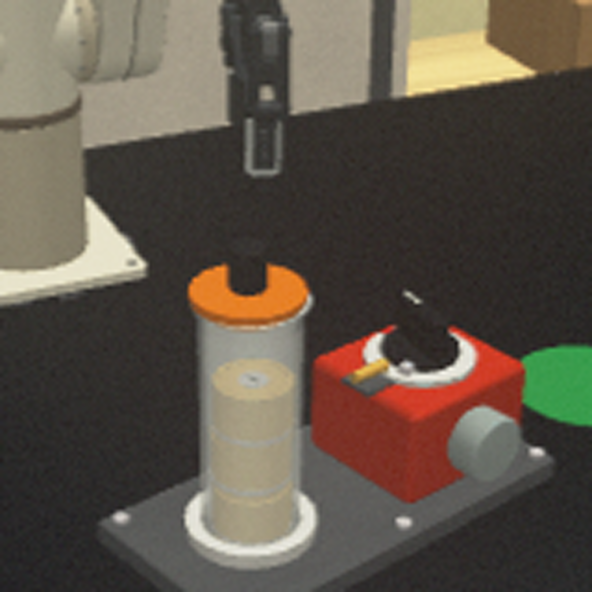

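View pics/w25.png

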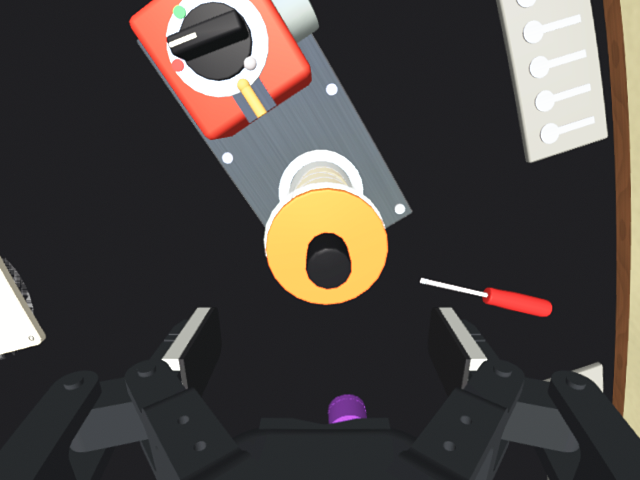

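```bash
cat > capt.py <<'E'
from top import *
for n in('scene','wrist'):
    d=snap(n,'ct_%s.png'%n); h=cv2.cvtColor(d['image'],cv2.COLOR_RGB2HSV)
    m=(h[...,0]>4)&(h[...,0]<28)&(h[...,1]>125)&(h[...,2]>130)
    for a,c,mm in blobs(d,m,200):
        x0=atz(d,*c,.226)[:2]
        if np.hypot(*(x0-[.558,.0075]))<.03:
            mm=cv2.morphologyEx(mm.astype(np.uint8),cv2.MORPH_CLOSE,np.ones((25,25) if n=='scene' else (61,61)))>0
            for dz in(-.004,0,.004,.008):
                x,e=fitcirc(d,mm,.042,.22+dz,.228+dz,x0); print(n,a,dz,np.round(x,4),round(e,3))
E
python3 capt.py; python3 -c "
import cv2
im=cv2.imread('pics/ct_scene.png'); cv2.imwrite('pics/ctc.png',cv2.resize(im[195:245,275:340],None,fx=10,fy=10,interpolation=cv2.INTER_CUBIC))"
```

```text
scene 359 -0.004 [0.5523 0.0093] 0.109
scene 359 0 [0.5583 0.0068] 0.124
scene 359 0.004 [0.5655 0.0036] 0.138
scene 359 0.008 [0.5729 0.0009] 0.155
wrist 9279 -0.004 [0.5579 0.0026] 0.012
wrist 9279 0 [0.558  0.0033] 0.041
wrist 9279 0.004 [0.5578 0.004 ] 0.075
wrist 9279 0.008 [0.5581 0.0047] 0.11
```

View pics/ctc.png

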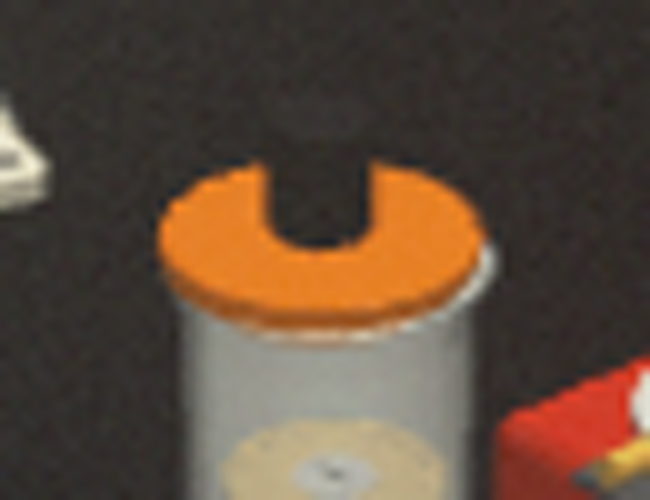

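servo_tool:
  increments:
    - [[0,0,0,-1,1],[0,0,0,-1,1],[0,0,0,-1,1],[0,0,0,-1,1],[0,0,0,-1,1],[0,0,0,-1,1],[0,0,0,-1,1],[0,0,0,-1,1],[0,0,0,-1,1],[0,0,0,-1,1]]

```text
clock: 83.75
ee_pos: [0.5488, 0.0086, 0.2943]
orientation: [0.452, 0.892, -0.013, 0.003]
force: [-0.2, 0.0, -0.3]
gripper_width: 0.995
```

servo_tool:
  increments:
    - [[0,0,0,-1,1],[0,0,0,-1,1],[0,0,0,-1,1],[0,0,0,-1,1],[0,0,0,-1,1],[0,0,0,-1,1],[0,0,0,-1,1],[0,0,0,-1,1],[0,0,0,-1,1],[0,0,0,-1,1]]

```text
clock: 84.75
ee_pos: [0.5433, 0.0082, 0.2817]
orientation: [0.014, 1.0, -0.013, -0.015]
force: [0.3, 0.3, 0.4]
gripper_width: 0.998
```

```bash
python3 w.py 3; python3 go.py .510 .1755 .25; python3 -c "
from h import *
d=snap('wrist','w26.png')"
```

```text
t 84.9 pitch err 0.0301 q [ 0.029  0.34   0.296  1.557 -0.025  0.063] v [ 0.   -0.    0.01  0.    0.    0.01] p [0.5434 0.0082 0.2819] z [-0.029 -0.026 -0.999]
t 84.9 p [0.5434 0.0082 0.2819] x [-0.999  0.034  0.029] y [ 0.033  0.999 -0.027] F [-0.6 -0.5 -0.8] w 0.999 q [ 0.03  0.34  0.3   1.56 -0.03  0.06]
tool units total [1.27 5.56 0.95] tilt [-0.029 -0.026 -0.999]
```

View pics/w26.png

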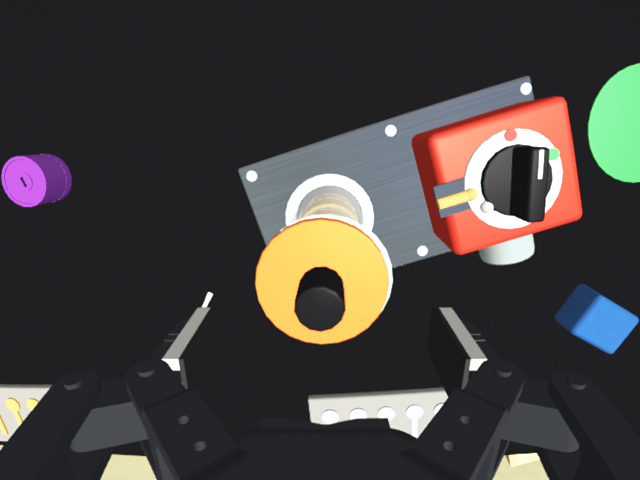

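```bash
python3 -c "
from h import *
im=cv2.imread('pics/w26.png'); cv2.imwrite('pics/w26c.png',cv2.resize(im[110:260,440:590],None,fx=4,fy=4,interpolation=cv2.INTER_CUBIC))"
```

```text
(no output)
```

View pics/w26c.png

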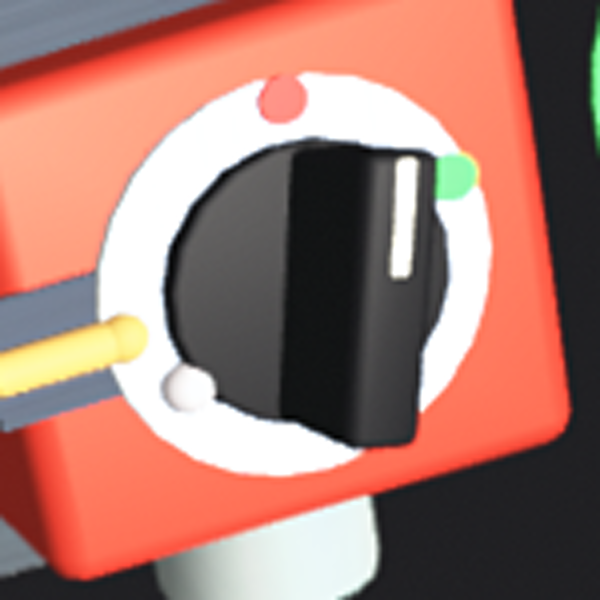

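```bash
python3 -c "
from h import *
s=st()
d=snap('wrist','w27.png')
g=lambda u,v,z: atz(d,440+u/4,110+v/4,z)
print('bar c',g(395,298,.153),'disc',g(307,280,.117),'ring',g(294,273,.1065))
a,b=g(407,158,.153),g(400,278,.153); print(a,b, np.degrees(np.arctan2(*(b-a)[1::-1])))
a,b=g(402,152,.153),g(387,442,.153); print(a,b, np.degrees(np.arctan2(*(b-a)[1::-1])))
a,b=g(370,150,.153),g(435,155,.153);print('w',np.linalg.norm(b-a))
"
```

```text
t 84.95 p [0.5435 0.0082 0.2822] x [-0.999  0.034  0.028] y [ 0.033  0.999 -0.027] F [ 1.3  0.4 -0.7] w 1.005 q [ 0.03  0.34  0.3   1.56 -0.03  0.06]
bar c [0.50874384 0.17368532 0.153     ] disc [0.50928395 0.17353272 0.117     ] ring [0.50891486 0.17559939 0.1065    ]
[0.48188465 0.17309362 0.153     ] [0.50484505 0.17425049 0.153     ] 2.884419405788135
[0.48074995 0.17197602 0.153     ] [0.53768149 0.17551052 0.153     ] 3.552551426140962
w 0.013089029988460444
```

servo_tool:
  increments:
    - [[0.2,0.8,0,-1,1],[0.2,1,0,0,1],[0.2,1,0,0,1],[0.2,1,0,0,1],[0.2,1,0,0,1]]

```text
clock: 85.5
ee_pos: [0.5083, 0.1513, 0.2787]
orientation: [-0.021, 1.0, -0.013, -0.014]
force: [0.1, 1.8, 0.7]
gripper_width: 1.001
```

```bash
python3 w.py 4; python3 go.py .509 .1745 .2
```

```text
t 85.7 pitch err 0.0352 q [ 0.299  0.317  0.255  1.544 -0.018  0.254] v [-0.03 -0.    0.    0.   -0.   -0.  ] p [0.5086 0.1508 0.2786] z [-0.028 -0.027 -0.999]
t 85.7 p [0.5086 0.1508 0.2786] x [-0.999 -0.044  0.03 ] y [-0.045  0.999 -0.026] F [-0.2 -0.4 -1.2] w 0.999 q [ 0.3   0.32  0.26  1.54 -0.02  0.25]
tool units total [-0.13  0.86  2.6 ] tilt [-0.028 -0.027 -0.999]
```

servo_tool:
  increments:
    - [[-0.1,0.8,0.3,0,1],[0,0,1,0,1],[0,0,0.7,0,1]]

```text
clock: 86.0
ee_pos: [0.5126, 0.1718, 0.2203]
orientation: [-0.019, 1.0, -0.012, -0.01]
force: [0.1, -0.3, -0.1]
gripper_width: 1.001
```

```bash
python3 w.py 4; python3 go.py .509 .1745 .16; python3 -c "
from h import *
d=snap('wrist','w28.png')"
```

```text
t 86.2 pitch err 0.0261 q [ 0.333  0.344  0.147  1.401 -0.017  0.295] v [ 0.   -0.02  0.03  0.    0.   -0.  ] p [0.5127 0.1718 0.222 ] z [-0.019 -0.025 -1.   ]
t 86.2 p [0.5127 0.1718 0.222 ] x [-0.999 -0.038  0.02 ] y [-0.039  0.999 -0.024] F [-0.4  0.8  0.5] w 1.002 q [ 0.33  0.34  0.15  1.4  -0.02  0.3 ]
tool units total [0.08 0.14 2.07] tilt [-0.019 -0.025 -1.   ]
```

View pics/w28.png

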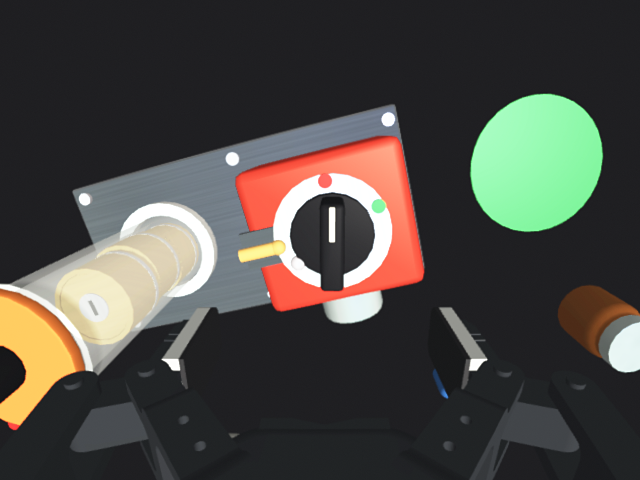

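servo_tool:
  increments:
    - [[0.1,0.12,1,0,1]]

```text
clock: 86.35
ee_pos: [0.5139, 0.1755, 0.198]
orientation: [-0.018, 1.0, -0.01, -0.003]
force: [1.0, 1.1, -0.5]
gripper_width: 0.999
```

```bash
python3 w.py 3
```

```text
t 86.5 pitch err 0.0265 q [ 0.34   0.351  0.081  1.328 -0.017  0.302] v [-0.   -0.02  0.05  0.01  0.   -0.  ] p [0.509  0.1743 0.1927] z [-0.019 -0.025 -1.   ]
```

servo_tool:
  increments:
    - [[0,0,1,0,1]]

```text
clock: 86.6
ee_pos: [0.5125, 0.1748, 0.168]
orientation: [-0.019, 1.0, -0.011, -0.004]
force: [0.9, 0.3, 0.0]
gripper_width: 1.002
```

```bash
python3 w.py 3; python3 go.py .509 .1745 .132; python3 -c "
from h import *
d=snap('wrist','w29.png')"
```

```text
t 86.75 pitch err 0.0284 q [ 0.339  0.367  0.025  1.258 -0.017  0.301] v [ 0.   -0.02  0.04  0.01  0.    0.  ] p [0.5079 0.1732 0.163 ] z [-0.021 -0.026 -0.999]
t 86.75 p [0.5079 0.1732 0.163 ] x [-0.999 -0.037  0.022] y [-0.038  0.999 -0.025] F [-0.4 -0.5  0.6] w 0.997 q [ 0.34  0.37  0.03  1.26 -0.02  0.3 ]
tool units total [-0.06  0.07  1.03] tilt [-0.021 -0.026 -0.999]
```

View pics/w29.png

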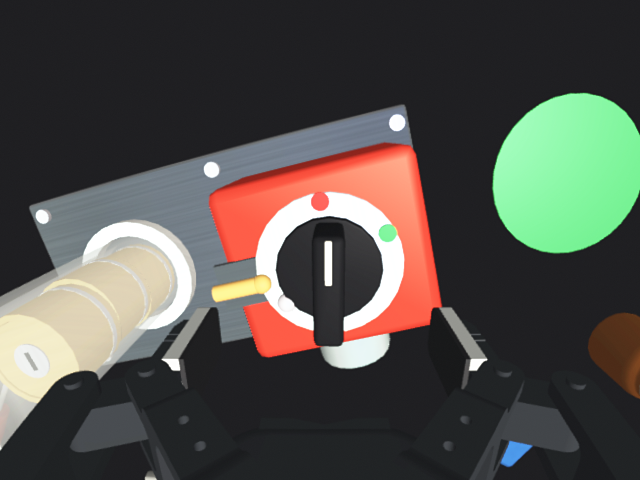

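servo_tool:
  increments:
    - [[-0.05,0.08,0.9,0,1]]

```text
clock: 86.9
ee_pos: [0.5138, 0.1766, 0.1422]
orientation: [-0.019, 1.0, -0.011, -0.004]
force: [1.3, -0.1, -0.4]
gripper_width: 0.998
```

```bash
python3 w.py 3
```

```text
t 87.05 pitch err 0.0271 q [ 0.341  0.388 -0.013  1.197 -0.017  0.304] v [ 0.   -0.02  0.03  0.01  0.   -0.  ] p [0.5095 0.1752 0.1374] z [-0.02  -0.025 -0.999]
```

servo_tool:
  increments:
    - [[0,0,0.35,0,1]]

```text
clock: 87.15
ee_pos: [0.5113, 0.1757, 0.1296]
orientation: [-0.019, 1.0, -0.012, -0.008]
force: [0.3, 0.1, 0.5]
gripper_width: 0.999
```

```bash
python3 w.py 4; python3 go.py .509 .1745 .126
```

```text
t 87.35 pitch err 0.0267 q [ 0.341  0.395 -0.03   1.173 -0.017  0.303] v [ 0. -0.  0. -0. -0.  0.] p [0.5094 0.175  0.1275] z [-0.019 -0.025 -0.999]
t 87.35 p [0.5094 0.175  0.1275] x [-0.999 -0.038  0.02 ] y [-0.038  0.999 -0.024] F [ 0.2 -0.7  1.2] w 0.997 q [ 0.34  0.39 -0.03  1.17 -0.02  0.3 ]
tool units total [ 0.01 -0.01  0.05] tilt [-0.019 -0.025 -0.999]
```

servo_tool:
  increments:
    - [[0,0,0,0,-1],[0,0,0,0,-1],[0,0,0,0,-1],[0,0,0,0,-1],[0,0,0,0,-1],[0,0,0,0,-1]]
  force: 80

```text
clock: 87.95
ee_pos: [0.5104, 0.1747, 0.1296]
orientation: [-0.019, 1.0, -0.013, -0.009]
force: [-0.6, 0.1, -2.3]
gripper_width: 0.16
```

```bash
python3 w.py 1; python3 go.py .509 .1745 .126; python3 -c "
from h import *
d=snap('wrist','w30.png')
d=snap('scene','s18.png'); cr=d['image'][180:280,300:420]; cv2.imwrite('pics/s18c.png',cv2.cvtColor(cv2.resize(cr,None,fx=5,fy=5,interpolation=cv2.INTER_CUBIC),cv2.COLOR_RGB2BGR))"
```

```text
t 88.0 pitch err 0.0242 q [ 0.34   0.393 -0.027  1.175 -0.018  0.303] v [ 0.  0.  0.  0. -0.  0.] p [0.5104 0.1747 0.1295] z [-0.017 -0.025 -1.   ]
t 88.0 p [0.5104 0.1747 0.1295] x [-0.999 -0.037  0.018] y [-0.038  0.999 -0.025] F [0.3 0.1 1.2] w 0.164 q [ 0.34  0.39 -0.03  1.18 -0.02  0.3 ]
tool units total [ 0.04 -0.    0.12] tilt [-0.017 -0.025 -1.   ]
```

View pics/s18c.png

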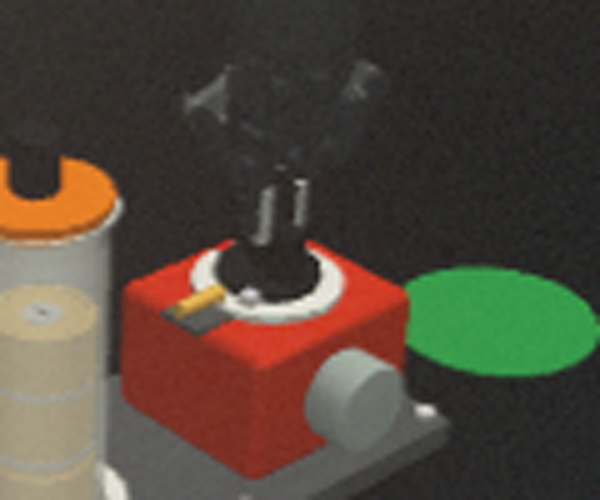

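View pics/w30.png

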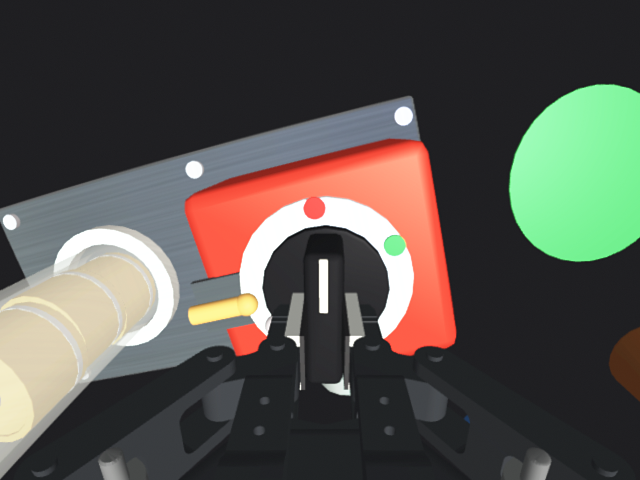

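servo_tool:
  increments:
    - [[0,0,0,0.6,-1],[0,0,0,0.8,-1],[0,0,0,0.8,-1],[0,0,0,0.8,-1],[0,0,0,0.8,-1]]

```text
clock: 88.6
ee_pos: [0.5103, 0.1745, 0.1296]
orientation: [0.152, 0.988, -0.014, -0.006]
force: [0.4, -0.7, 1.1]
gripper_width: 0.161
```

```bash
python3 w.py 1; python3 go.py .509 .1745 .13; python3 -c "
from rig import sensors
s=sensors.get_state(); print(s['torque'])"
```

```text
t 88.65 pitch err 0.0245 q [ 0.34   0.393 -0.027  1.176 -0.019  0.648] v [-0.   -0.   -0.    0.    0.   -0.12] p [0.5103 0.1745 0.1296] z [-0.017 -0.026 -1.   ]
t 88.65 p [0.5103 0.1745 0.1296] x [-0.953  0.302  0.008] y [ 0.302  0.953 -0.03 ] F [-0.1 -1.5  1.3] w 0.162 q [ 0.34  0.39 -0.03  1.18 -0.02  0.65]
tool units total [ 0.04 -0.01 -0.01] tilt [-0.017 -0.026 -1.   ]
[0.01390504 0.09821333 0.04319176]
```

servo_tool:
  increments:
    - [[0,0,0,1,-1],[0,0,0,1,-1],[0,0,0,1,-1],[0,0,0,1,-1],[0,0,0,1,-1]]

```text
clock: 89.15
ee_pos: [0.51, 0.1741, 0.1296]
orientation: [0.368, 0.93, -0.015, -0.003]
force: [-1.4, -2.2, 0.7]
gripper_width: 0.162
```

```bash
python3 w.py 1; python3 go.py .509 .1745 .13; python3 -c "
from rig import sensors
s=sensors.get_state(); print(s['torque'])
from h import *
d=snap('wrist','w31.png')"
```

```text
t 89.2 pitch err 0.0252 q [ 0.34   0.392 -0.027  1.176 -0.019  1.096] v [-0.   -0.    0.   -0.    0.   -0.17] p [0.51   0.1741 0.1296] z [-0.018 -0.026 -1.   ]
t 89.2 p [0.51   0.1741 0.1296] x [-0.727  0.686 -0.005] y [ 0.686  0.727 -0.031] F [-0.4 -1.1  1.3] w 0.163 q [ 0.34  0.39 -0.03  1.18 -0.02  1.1 ]
tool units total [ 0.04 -0.01 -0.01] tilt [-0.018 -0.026 -1.   ]
[ 0.16597711  0.09050305 -0.04580094]
```

View pics/w31.png

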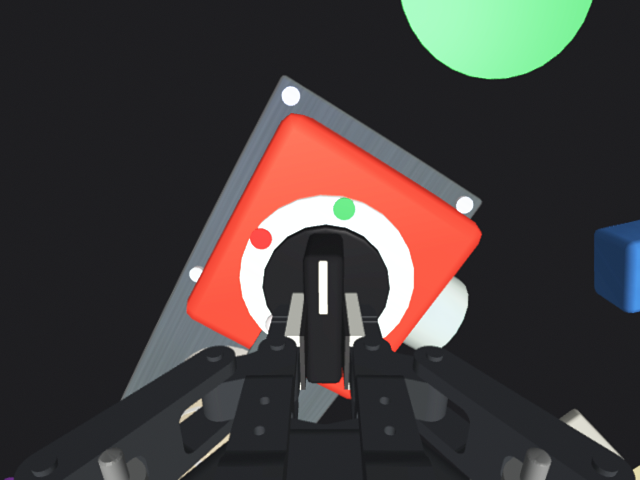

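servo_tool:
  increments:
    - [[0,0,0,1,-1],[0,0,0,1,-1],[0,0,0,0.8,-1]]

```text
clock: 89.55
ee_pos: [0.5098, 0.1739, 0.1296]
orientation: [0.477, 0.879, -0.016, -0.002]
force: [-1.6, -2.4, 0.7]
gripper_width: 0.162
```

```bash
python3 w.py 2; python3 -c "
from rig import sensors
s=sensors.get_state(); print(s['torque'],s['joint_efforts'][5])"
```

```text
t 89.65 pitch err 0.0256 q [ 0.339  0.392 -0.028  1.176 -0.018  1.332] v [ 0.   -0.   -0.    0.    0.   -0.04] p [0.5098 0.1739 0.1296] z [-0.018 -0.026 -1.   ]
[ 0.22480968  0.17129903 -0.03733667] 0.2844924945384264
```

servo_tool:
  increments:
    - [[0,0,0,0.6,-1],[0,0,0,0.6,-1]]

```text
clock: 89.85
ee_pos: [0.5097, 0.1738, 0.1296]
orientation: [0.518, 0.855, -0.016, -0.001]
force: [-0.3, -2.4, 1.3]
gripper_width: 0.156
```

```bash
python3 w.py 2; python3 -c "
from rig import sensors
s=sensors.get_state(); print(s['torque'],s['joint_efforts'][5])
from h import *
d=snap('wrist','w32.png')"
```

```text
t 89.95 pitch err 0.0259 q [ 0.34   0.392 -0.028  1.177 -0.019  1.427] v [-0.   -0.    0.   -0.   -0.   -0.01] p [0.5097 0.1738 0.1296] z [-0.018 -0.027 -0.999]
[-0.22084153  0.15224259  1.86169803] 2.0519232004880905
```

View pics/w32.png

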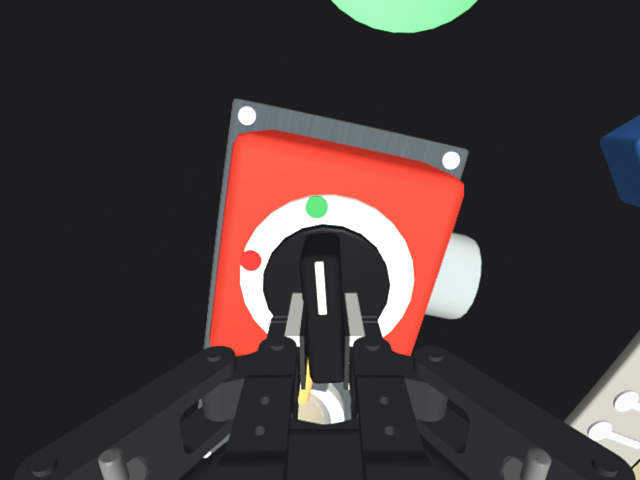

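The stop has been reached: 1.9 N·m, with the pointer at the green mark. I'll relax slightly, release and retreat up.

servo_tool:
  increments:
    - [[0,0,0,-0.4,-1],[0,0,0,0,0.2],[0,0,0,0,1],[0,0,0,0,1],[0,0,0,0,1],[0,0,0,0,1],[0,0,0,0,1]]

```text
clock: 90.7
ee_pos: [0.5102, 0.1746, 0.1293]
orientation: [0.501, 0.865, -0.015, -0.001]
force: [0.8, 0.8, 0.5]
gripper_width: 0.999
```

servo_tool:
  increments:
    - [[0,0,-1,0,1],[0,0,-1,0,1],[0,0,-1,0,1],[0,0,-1,0,1],[0,0,-1,0,1],[0,0,-0.5,0,1]]

```text
clock: 91.3
ee_pos: [0.5108, 0.178, 0.2965]
orientation: [0.502, 0.865, -0.019, -0.004]
force: [1.0, 0.7, 0.5]
gripper_width: 0.998
```

```bash
python3 w.py 3; python3 -c "
from h import *
d=snap('wrist','w33.png')
d=snap('scene','s19.png'); cr=d['image'][140:320,90:490]; cv2.imwrite('pics/s19c.png',cv2.cvtColor(cv2.resize(cr,None,fx=2,fy=2,interpolation=cv2.INTER_CUBIC),cv2.COLOR_RGB2BGR))"
```

```text
t 91.45 pitch err 0.0355 q [ 0.345  0.339  0.326  1.593 -0.017  1.397] v [-0.    0.02 -0.06 -0.02  0.   -0.  ] p [0.5106 0.1779 0.2943] z [-0.028 -0.028 -0.999]
```

View pics/w33.png

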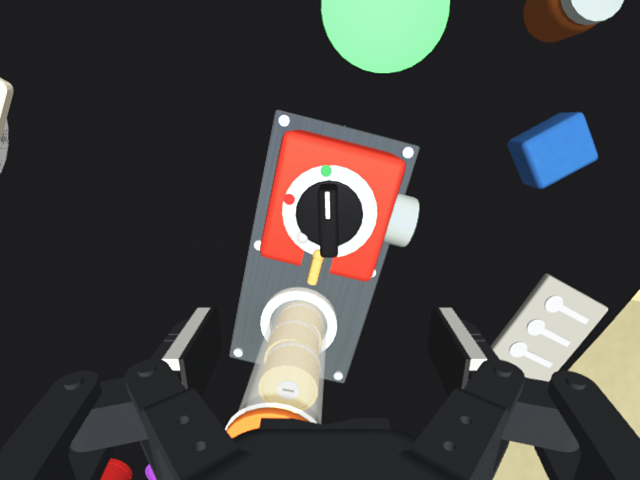

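View pics/s19c.png

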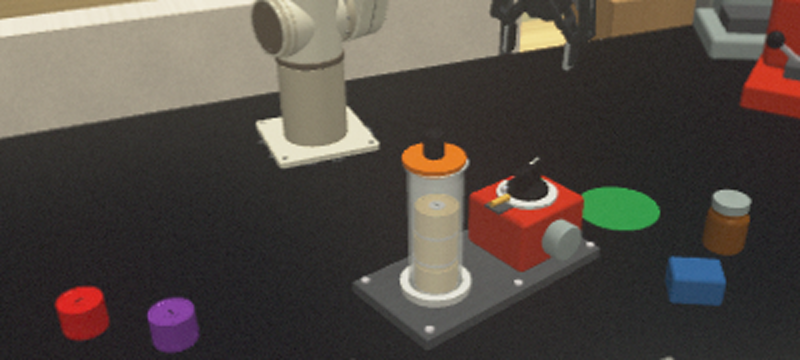

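The knob points at the green mark, the cap sits level on the rim, the three bodies are stacked under it, and the arm is clear. Handing in.

```bash
python3 -c "
from rig import r
print(r.job_done())"
```

```text
the job is handed in; nothing more can be done
None
```

The feeder is loaded, capped and switched to the green mark, and I handed the job in at about 91 s of the 210 s allowed.

1. **Cap off:** I lifted the cap off the tube, stood it upright on the green mat and let go of it.
2. **Padlock bodies:** Three brass bodies were present, and I dropped them into the tube one by one. One had been knocked about 4 cm aside during the run, so I measured it again before picking it up.
3. **Cap on and knob turned:** I put the cap back on, released it, and only then turned the knob clockwise through the detent to its end stop.

**Last checks:**
- **Stack:** the three bodies are stacked flat and no brass is left on the bench.
- **Cap:** the flange sits level on the rim, about 4 mm off-centre, which is within the spigot's play. The cap's origin came out at about 0.208 m when it touched down, the fully seated height.
- **Knob:** the pointer is at the green mark. The wrist torque rose to about 1.9 N·m at the stop.
- **Bystanders:** the jar, tin, screwdriver and the purple and red look-alikes appear untouched in the pictures.

**What disagreed or went wrong:**
- **Fingertips:** they ended about 3 cm short of where `r.tips_ahead` puts them. My first grasp of the cap closed on nothing, so I set the grasp heights from the pictures instead.
- **Tilt:** fast moves let the tool tilt, up to about 9 degrees at worst while the gripper was empty. I corrected it several times along the way.
- **Bump:** the third body touched the tube's flared mouth with a wrist force of about 53 N before sliding in.

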